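# Demould the cast stoppers and stack the totes

## Robot

A 6-joint arm with a two-finger parallel gripper is mounted at the origin on a cart in front of the work surface, level with it; the furniture and walls round the work are solid. World frame = base frame: x ahead of the robot, y to its left, z up, the work surface at z = 0. Lengths are in mm, angles in rad, forces in N, time in s.
With the tool pointing down it reaches from about 350 to 850 mm from the base axis. Payload 8.1 kg.
Tool frame: the origin (TCP) lies between the finger pads; the fingertips stand env.tips_ahead ahead of it and the grasp point (between the pads) lies 11 mm behind it (env.tips_ahead is the distance from the TCP to the fingertips, in mm); y points along the fingers, z is the direction in which the jaws open and shut, and the axes are right-handed (so a half turn about y gives the same grasp; the last joint's range is limited). The gripper opens to 85 mm and grips with 20 to 120 N. Pads are 22 mm wide; open, the fingers measure 114 mm over their backs; the gripper's body (76 mm by 85 mm) begins 54 mm behind the grasp point. The pads swing forward as they close: fully open they stand 13 mm farther back than shut.
Start: joints at [1.241, 0.13, 1.488, -0, 1.523, -0.085], TCP at [145.395, 582.122, 239.292] pointing down, gripper open.
Joint ranges: [-2.96, 2.96], [-0.89, 2.26], [0.02, 2.5], [-1.34, 4.48], [0, 2.73], [-2.66, 2.66]. Speed limits (rad/s): [2.39, 2.39, 2.79, 3.14, 3.14, 3.14].

## Interface

Orientations are given as a 3x3 rotation matrix whose columns are the frame's x, y, z axes.
In Python, from bench import env gives the robot as it stands. The module is installed in compiled form; this text tells all that it offers.
- The arm moves only by the tool drive_tool, never from a script. Its argument "plan" is a list of rows, each an object of numbers: "claw": the opening in per cent of the stroke, from 0 (shut) to 100 (fully open); "dx", "dy", "dz": the shift along the tool's x, y, z in m; "ax", "ay", "az": the turn, a rotation vector about the tool's x, y, z in degrees. A call has 1 to 8 rows; each row shifts and turns the commanded pose from where the row before left it, along the tool's axes as they then stand; what a row does not reach is not made up. A row lasts 1/12 s, in which the tool goes at most 41.7 mm and 7.16 degrees, less where a joint would pass 70% of its speed; a pose out of reach is approached as far as the arm can. A call is refused whole if a number of a shift passes 0.0417 or a number of a turn 7.16, either way. A call with a gripper value outside its range is refused whole. The fingers move at their own pace and stop on an object; "squeeze" is the grip in N (left out, the last holds). Time passes only in rows, so rows that do not move let the fingers close. It gives the time, the measured TCP pose, the force and the opening at its end, in the units of the state.
- env.sense(): the state, without advancing time (a new reading comes with each control period).
- env.read_camera(name): name is "scene" or "top" or "wrist"; returns the picture (420x560x3 uint8, blue, green, red); there is no depth.
- env.camera_info(name): a dict with "fx", "fy", "cx", "cy" (pixels), "R" (3x3) and "t" (3): a world point X has camera coordinates R X + t. Camera axes: x right, y down, z forward; pixel columns grow to the right and rows downward; lengths in mm; the calibration is good to about 2 mm. A picture is of the moment at which its call begins: read the wrist's pose just before it. camera_info takes no time and is no camera call; for the wrist camera it gives the pose at the moment of the call.
- env.finish_job(): hands the job in, once; it reports no verdict.
The state is a dict: "time_s": time; "q": joint angles; "dq": joint speeds; "joint_torque": joint torques, N m; "tcp_pos": TCP position; "tool_rot": TCP orientation; "ft_force": force on the tool from outside, world axes, zero at the start; "moment": the same for the moment, N m; "gripper_width": opening from 0.0 (shut) to 1.0 (fully open).
Only numpy, scipy, OpenCV 4.12 (cv2) and the standard library are available. Lean on these libraries where they do the work, as an engineer would, in place of code of your own. Each camera call takes 0.05 s, during which the arm holds its last target.

## Task

Demould the cast jar stoppers: swing the hasp off its staple, swing the mould's lid back past upright so that it stays open by itself, and lift every stopper that is in the mould (two or three) into one of the two empty stack-nest totes, whichever you like, as it stands on the bench. Then set the other tote squarely on top of it, turned so that its low scooped end is over the lower tote's high end; that way round it stacks on the ledges instead of nesting down onto the stoppers. Leave the empty mould as you found it, lid shut and hasp closed over its staple, and do not knock over the loose blue-lidded jar behind it.

Things in the scene. Friction and masses are not known exactly. Their poses are not given: they have to be found in the camera images.
- mould: Clamshell casting mould, fixed, on a dark base plate (132 x 244 mm). Block 110 (x) by 220 (y) mm, 50 mm high to the split line. Origin: centre of the underside, on the bench; z up; x points from its front (handle, hasp) to the hinge at the rear. Four pockets 36 mm wide, 14 mm deep in a row at x = -8, y = -73.5, -24.5, 24.5, 73.5 mm. Lid hinge axis along y at x = 61, z = 50 mm.
- lid (a joint): Lid angle in rad: 0 shut, 1.57 upright, 1.85 against its stop. Lid 110 x 220 x 26 mm, about 0.4 kg, hinge almost without friction: below about 1.4 it falls shut when let go, beyond about 1.7 it falls back to the stop and stays. The hasp, when closed over the staple, holds it shut.
- lid_hinge (a point): Point on the lid's hinge axis, midway along it. Its axes are the lid's: equal to the mould's when shut, turned about y as it opens.
- lid_handle (a point): Middle of the lid's D-handle: a black sleeve 16 mm thick, 48 mm long along y, that turns freely on its rod between two arms on the lid's front edge, so it can be held firmly while the lid swings. Pinch it across (along x) from above; 26 mm gap between sleeve and lid. In the lid's frame x = -150, y = 34, z = 13 mm from lid_hinge; 63 mm over the bench when shut. Axes as lid_hinge.
- hasp (a joint): Hasp angle, rad: 0 standing upright with its slot over the lid's staple, growing as its upper end swings forward (to the mould's front) and down; at most 1.4, strap nearly level. Stiff hinge (0.03 N m): stays where it is left. The strap has cleared the staple beyond about 0.5.
- hasp_hinge (a point): Point on the hasp's hinge axis (along the mould's y) on the front of the block, at mould x = -61, y = -62 mm, 34 mm over the bench. Axes: the hasp's own.
- hasp_knob (a point): Centre of the black ball knob, 18 mm wide, on a 7 mm stem at the upper end of the hasp's steel strap (20 mm wide along y, 3 mm thick, 48 mm long, with a slot). Pinch the ball from above along y; it can turn between the fingers. When closed it is 26 mm in front of and 43 mm above the hasp hinge, 77 mm over the bench; wide open 17 mm. Axes: the hasp's own.
- staple (a point): Tip of the steel staple on the lid's front face at mould y = -62 mm: 6 mm wide, 9 mm high, juts out 18 mm, 60 mm over the bench when shut; the hasp's slot (11 mm wide, 21 mm high) goes over it.
- stopper_1: Rigid cream resin jar stopper, absent in some runs; starts upright in a pocket of the mould. Origin: centre of the underside; z along its axis. Plug 32 mm wide, 14 mm long; collar 40 mm wide, z 14 to 18 mm; pull knob 22 mm wide, z 18 to 34 mm. In the mould the collar sits on the block, knob up, its top 70 mm over the bench. 40 g.
- stopper_2: Rigid cream resin jar stopper, absent in some runs; starts upright in a pocket of the mould. Origin: centre of the underside; z along its axis. Plug 32 mm wide, 14 mm long; collar 40 mm wide, z 14 to 18 mm; pull knob 22 mm wide, z 18 to 34 mm. In the mould the collar sits on the block, knob up, its top 70 mm over the bench. 40 g.
- stopper_3: Rigid cream resin jar stopper, absent in some runs; starts upright in a pocket of the mould. Origin: centre of the underside; z along its axis. Plug 32 mm wide, 14 mm long; collar 40 mm wide, z 14 to 18 mm; pull knob 22 mm wide, z 18 to 34 mm. In the mould the collar sits on the block, knob up, its top 70 mm over the bench. 40 g.
- stopper_4: Rigid cream resin jar stopper, absent in some runs; starts upright in a pocket of the mould. Origin: centre of the underside; z along its axis. Plug 32 mm wide, 14 mm long; collar 40 mm wide, z 14 to 18 mm; pull knob 22 mm wide, z 18 to 34 mm. In the mould the collar sits on the block, knob up, its top 70 mm over the bench. 40 g.
- tote_a: Stack-nest tote, grey, 180 (x) by 130 (y) mm, 62 mm high, 0.16 kg. Origin: centre of the underside; z up. The -x end is low and scooped (34 mm high between corner posts), the +x end full height. Floor 3 mm thick, inside about 146 x 74 mm flat between ribs. Foot 153 x 103 mm outside; sloping walls.
- tote_b: A second tote, the same in all as tote_a. Set on the other the same way round it nests deep; turned by half a turn (yaw + 3.14) its foot rests on the lower tote's ledges, origin 54 mm above the lower one's, inside the rim with 3.5 mm play all round. One tote stands to the left, one to the right of the mould; a fixed crock with tall, spreading utensils is behind the left one.
- tote_a_rim (a point): Top of tote_a's +y rim at mid-length (x = 0, y = 60, z = 62 mm of the tote). Both long rims are bands 10 mm thick (y 55 to 65 mm) and 14 mm high, free to pinch here across y from above. Inside each long wall two ribs 18 mm wide (x = -54 and 26 mm) end in ledges 54 mm up that reach in to y = 44 mm; matching grooves outside.
- tote_b_rim (a point): The same point of tote_b.
- jar_blue: Bystander at the back: white jar with a blue lid, 72 mm wide, 85 mm high; origin under its centre.

How it is judged (in metres and radians):
On the way, in this order (a step that is already met when the one before it is completed fails the run):
1. the hasp is swung clear of its staple with the lid still shut (value of joint hasp above 0.65 rad and value of joint lid below 0.1 rad), for 0.2 s.
2. the lid stands open past upright by itself, nothing touching it (value of joint lid above 1.7 rad and contact force between lid and the fingers below 0.2 N), for 0.3 s.
3. every stopper lies inside one and the same tote that stands on the bench (((height (world z) of tote_a below 0.012 m and angle between tote_a's own z axis and vertical below 0.1 rad and (x of stopper_1 in the frame of tote_a between -0.078 and 0.078 m and y of stopper_1 in the frame of tote_a between -0.055 and 0.055 m and z of stopper_1 in the frame of tote_a between -0.004 and 0.032 m) and (x of stopper_2 in the frame of tote_a between -0.078 and 0.078 m and y of stopper_2 in the frame of tote_a between -0.055 and 0.055 m and z of stopper_2 in the frame of tote_a between -0.004 and 0.032 m) and (x of stopper_3 in the frame of tote_a between -0.078 and 0.078 m and y of stopper_3 in the frame of tote_a between -0.055 and 0.055 m and z of stopper_3 in the frame of tote_a between -0.004 and 0.032 m) and (x of stopper_4 in the frame of tote_a between -0.078 and 0.078 m and y of stopper_4 in the frame of tote_a between -0.055 and 0.055 m and z of stopper_4 in the frame of tote_a between -0.004 and 0.032 m)) or (height (world z) of tote_b below 0.012 m and angle between tote_b's own z axis and vertical below 0.1 rad and (x of stopper_1 in the frame of tote_b between -0.078 and 0.078 m and y of stopper_1 in the frame of tote_b between -0.055 and 0.055 m and z of stopper_1 in the frame of tote_b between -0.004 and 0.032 m) and (x of stopper_2 in the frame of tote_b between -0.078 and 0.078 m and y of stopper_2 in the frame of tote_b between -0.055 and 0.055 m and z of stopper_2 in the frame of tote_b between -0.004 and 0.032 m) and (x of stopper_3 in the frame of tote_b between -0.078 and 0.078 m and y of stopper_3 in the frame of tote_b between -0.055 and 0.055 m and z of stopper_3 in the frame of tote_b between -0.004 and 0.032 m) and (x of stopper_4 in the frame of tote_b between -0.078 and 0.078 m and y of stopper_4 in the frame of tote_b between -0.055 and 0.055 m and z of stopper_4 in the frame of tote_b between -0.004 and 0.032 m)))), for 0.2 s.
At the end, for the whole second after the job is handed in: All stoppers lie on the floor of one tote that stands on the bench; the other tote rests on that tote's ledges (49 to 59 mm above it, centred within 8 mm, level and square within 0.1 rad); the lid is shut (under 0.06 rad) and the hasp closed over the staple (under 0.3 rad); everything at rest (((height (world z) of tote_a below 0.012 m and angle between each of tote_a, tote_b's own z axis and vertical below 0.1 rad and (x of stopper_1 in the frame of tote_a between -0.078 and 0.078 m and y of stopper_1 in the frame of tote_a between -0.055 and 0.055 m and z of stopper_1 in the frame of tote_a between -0.004 and 0.032 m) and (x of stopper_2 in the frame of tote_a between -0.078 and 0.078 m and y of stopper_2 in the frame of tote_a between -0.055 and 0.055 m and z of stopper_2 in the frame of tote_a between -0.004 and 0.032 m) and (x of stopper_3 in the frame of tote_a between -0.078 and 0.078 m and y of stopper_3 in the frame of tote_a between -0.055 and 0.055 m and z of stopper_3 in the frame of tote_a between -0.004 and 0.032 m) and (x of stopper_4 in the frame of tote_a between -0.078 and 0.078 m and y of stopper_4 in the frame of tote_a between -0.055 and 0.055 m and z of stopper_4 in the frame of tote_a between -0.004 and 0.032 m) and x of tote_b in the frame of tote_a between -0.008 and 0.008 m and y of tote_b in the frame of tote_a between -0.008 and 0.008 m and z of tote_b in the frame of tote_a between 0.049 and 0.059 m and angle between the x axis of tote_b and the x axis of tote_a, either way round below 0.12 rad) or (height (world z) of tote_b below 0.012 m and angle between each of tote_b, tote_a's own z axis and vertical below 0.1 rad and (x of stopper_1 in the frame of tote_b between -0.078 and 0.078 m and y of stopper_1 in the frame of tote_b between -0.055 and 0.055 m and z of stopper_1 in the frame of tote_b between -0.004 and 0.032 m) and (x of stopper_2 in the frame of tote_b between -0.078 and 0.078 m and y of stopper_2 in the frame of tote_b between -0.055 and 0.055 m and z of stopper_2 in the frame of tote_b between -0.004 and 0.032 m) and (x of stopper_3 in the frame of tote_b between -0.078 and 0.078 m and y of stopper_3 in the frame of tote_b between -0.055 and 0.055 m and z of stopper_3 in the frame of tote_b between -0.004 and 0.032 m) and (x of stopper_4 in the frame of tote_b between -0.078 and 0.078 m and y of stopper_4 in the frame of tote_b between -0.055 and 0.055 m and z of stopper_4 in the frame of tote_b between -0.004 and 0.032 m) and x of tote_a in the frame of tote_b between -0.008 and 0.008 m and y of tote_a in the frame of tote_b between -0.008 and 0.008 m and z of tote_a in the frame of tote_b between 0.049 and 0.059 m and angle between the x axis of tote_a and the x axis of tote_b, either way round below 0.12 rad)) and value of joint lid below 0.06 rad and value of joint hasp below 0.3 rad and linear speed of each of stopper_1, stopper_2, stopper_3, stopper_4, tote_a, tote_b below 0.03 m/s); the robot touches nothing.
It fails at once if the blue-lidded jar is knocked over (angle between jar_blue's own z axis and vertical above 0.6 rad).
Of stopper_1, stopper_2, stopper_3, stopper_4 only 2 to 3 are there at a start; the rules pass over those that are not, and their reading is None.
At some moment in a run one of tote_a, tote_b may be knocked a few centimetres aside while the robot is not near it.
Once in a run the grip may slacken for a moment while it holds something.
It also fails if it takes over 208 s, if anything falls off the work surface, if the arm or the gripper's body presses on something with over 40 N, if the wrist force passes 120 N, or if a joint passes its speed limit or range.

## Working session

There is one attempt and no reset: what is moved stays moved. The work goes in short steps, Python scripts to look and compute and a tool call to move; the robot and the scene stay as the last step left them, time stands still between calls to the robot, and variables do not carry over. Pictures are saved under pics/ and viewed, and the job is handed in when it is done.

Besides the shell and the picture viewer there is one more tool, called after "Emit:" by a JSON object that holds its "method" and its "body". drive_tool: Moves the arm, as the interface text tells. Its arguments: {"type":"object","properties":{"plan":{"type":"array"},"squeeze":{"type":"number"}},"required":["plan"]}

```bash
ls; mkdir -p pics; python3 - <<'E'
from bench import env
import cv2,json
s=env.sense(); print(s); print(env.tips_ahead)
for n in ["scene","top","wrist"]:
    cv2.imwrite(f"pics/{n}0.png",env.read_camera(n))
    print(n,env.camera_info(n))
E
```

```text
pics
{'time_s': 0.0, 'q': array([ 1.24062544e+00,  1.31194530e-01,  1.48926727e+00, -1.54628220e-05,
        1.52303027e+00, -8.53918066e-02]), 'dq': array([-0.00187195,  0.00159052, -0.00011689, -0.00122889,  0.00086769,
        0.00051658]), 'joint_torque': array([ 4.94952637e-04, -5.69352686e+01, -5.00587785e+01,  1.90986480e-04,
        1.35661731e-02, -3.34254344e-05]), 'tcp_pos': array([145.20740366, 581.60417003, 238.23110604]), 'tool_rot': array([[ 9.70191026e-01, -6.01187011e-04,  2.42340695e-01],
       [-2.42341397e-01, -1.80182544e-03,  9.70189363e-01],
       [-1.46609614e-04, -9.99998196e-01, -1.89380737e-03]]), 'ft_force': array([-0.03710348,  0.42035861, -0.5286436 ]), 'moment': array([0.00565135, 0.0019308 , 0.02976929]), 'gripper_width': 0.9992225236773987}
8.0
scene {'fx': 403.02924725547126, 'fy': 403.02924725547126, 'cx': 282.4261842616843, 'cy': 204.8375926772388, 'R': array([[ 0.82278839, -0.56823859, -0.01114356],
       [-0.44751847, -0.63565454, -0.62902347],
       [ 0.35035196,  0.52254016, -0.77730643]]), 't': array([-447.20539093,  314.25416902,  911.41395729])}
top {'fx': 525.3983936228959, 'fy': 525.3983936228959, 'cx': 286.77031610826157, 'cy': 211.11611203381474, 'R': array([[-0.02784138, -0.99950867, -0.01439718],
       [-0.98595351,  0.02983091, -0.16433441],
       [ 0.16468315,  0.00961965, -0.98629961]]), 't': array([  48.0664981 ,  582.97784611, 1212.77314939])}
wrist {'fx': 294.3783906122728, 'fy': 294.3783906122728, 'cx': 283.1938909608189, 'cy': 207.31436616327227, 'R': array([[ 0.2434732 ,  0.96990549, -0.00203279],
       [ 0.92146683, -0.23065866,  0.31256275],
       [ 0.30268745, -0.0779738 , -0.94989494]]), 't': array([-599.7483619 ,  -40.90511764,  381.06415101])}
```

View pics/scene0.png

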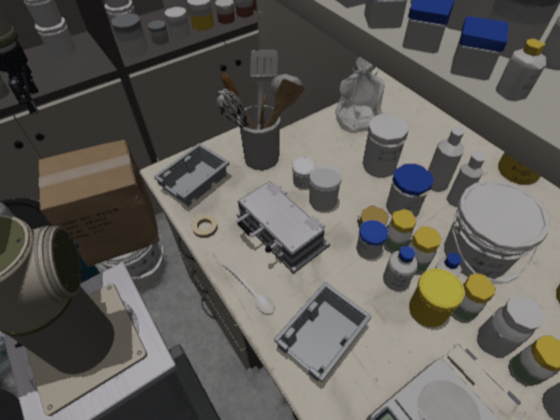

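View pics/top0.png

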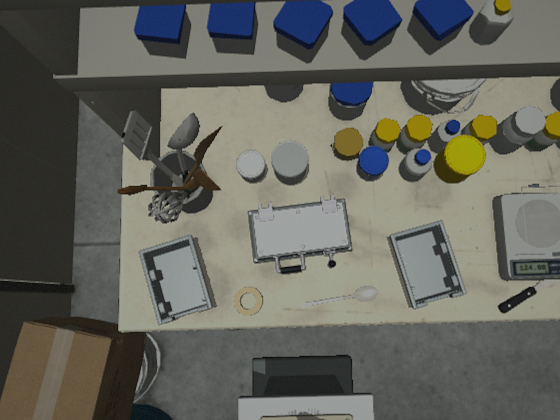

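View pics/wrist0.png

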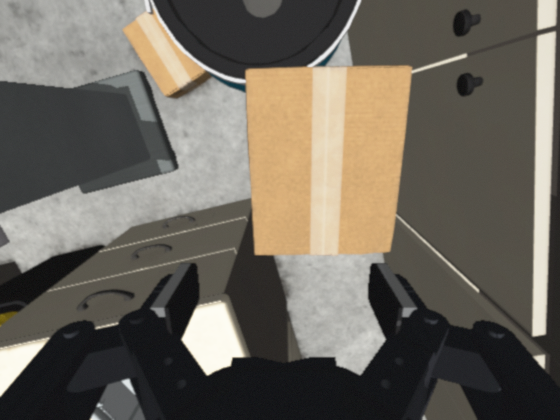

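```bash
python3 - <<'E'
import cv2
t=cv2.imread("pics/top0.png")
for i,(x0,y0,w,h) in enumerate([(235,185,130,95),(130,225,90,105),(380,210,95,105)]):
    k=6
    c=cv2.resize(t[y0:y0+h,x0:x0+w],None,fx=k,fy=k,interpolation=cv2.INTER_CUBIC)
    c=cv2.convertScaleAbs(c,alpha=1.3,beta=10)
    for j in range(0,w,10): cv2.putText(c,str(x0+j),(j*k,8),0,.35,(0,0,255),1); cv2.line(c,(j*k,10),(j*k,16),(0,0,255),1)
    for j in range(0,h,10): cv2.putText(c,str(y0+j),(0,j*k+4),0,.35,(0,0,255),1)
    cv2.imwrite(f"pics/c{i}.png",c[:600,:800])
s=cv2.imread("pics/scene0.png")
for i,(x0,y0,w,h) in enumerate([(225,165,130,100),(265,275,110,100),(150,140,90,75)]):
    k=6
    c=cv2.resize(s[y0:y0+h,x0:x0+w],None,fx=k,fy=k,interpolation=cv2.INTER_CUBIC)
    c=cv2.convertScaleAbs(c,alpha=1.3,beta=10)
    for j in range(0,w,10): cv2.putText(c,str(x0+j),(j*k,8),0,.35,(0,0,255),1); cv2.line(c,(j*k,10),(j*k,16),(0,0,255),1)
    for j in range(0,h,10): cv2.putText(c,str(y0+j),(0,j*k+4),0,.35,(0,0,255),1)
    cv2.imwrite(f"pics/s{i}.png",c[:600,:800])
E
```

```text
(no output)
```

View pics/c0.png

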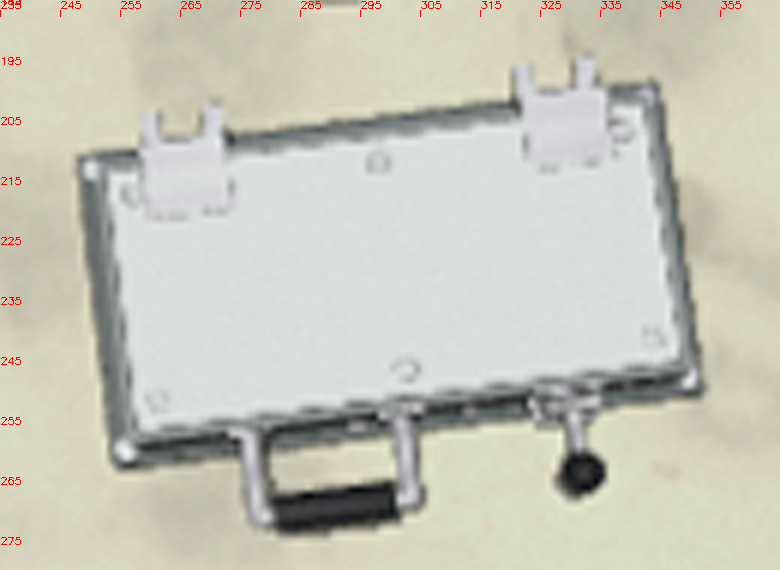

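View pics/c1.png

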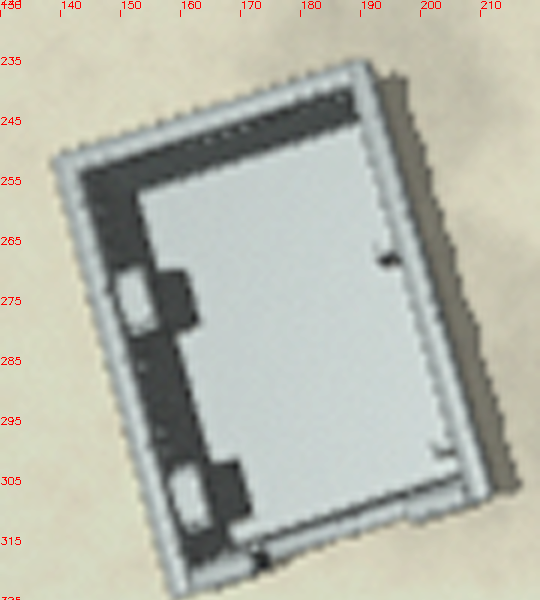

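View pics/c2.png

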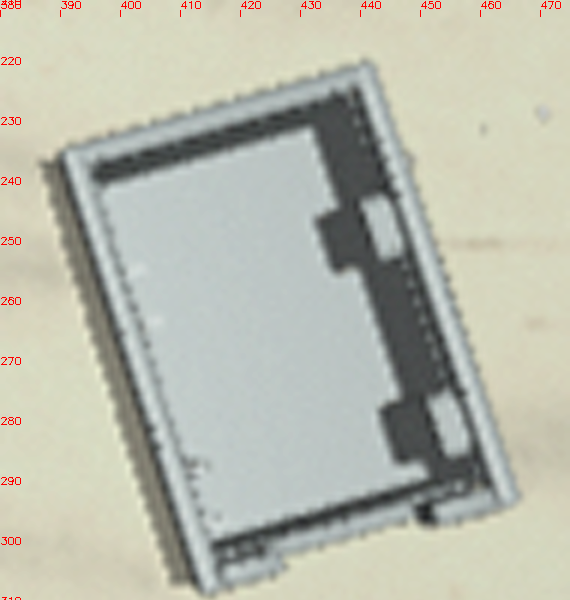

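View pics/s0.png

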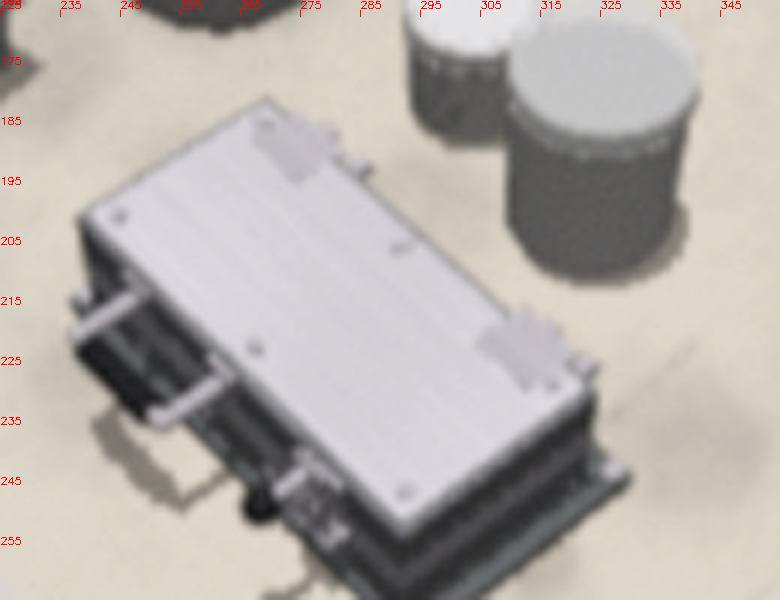

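View pics/s1.png

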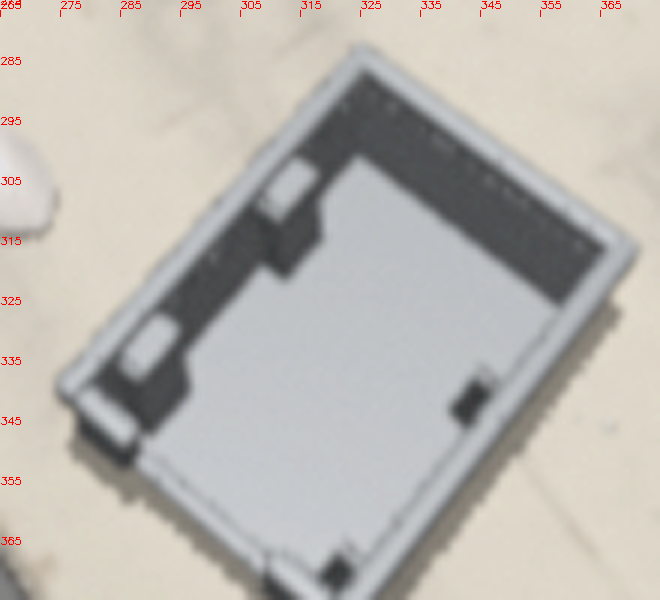

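View pics/s2.png

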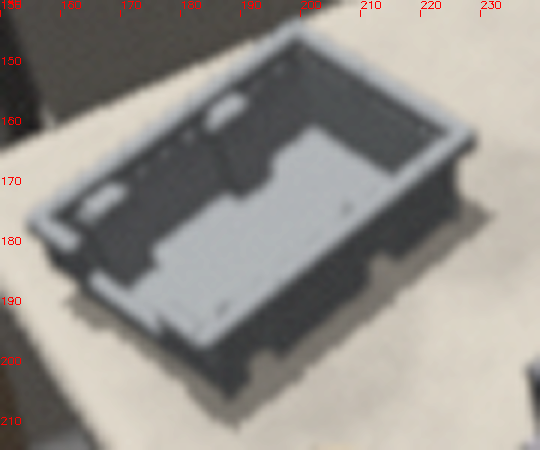

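```bash
cat > h.py <<'E'
import numpy as np, cv2
from scipy.optimize import least_squares
from bench import env
def proj(ci,X):
    X=np.atleast_2d(X); c=X@np.array(ci['R']).T+ci['t']
    return np.c_[ci['fx']*c[:,0]/c[:,2]+ci['cx'], ci['fy']*c[:,1]/c[:,2]+ci['cy']]
def ray(ci,uv,z):
    uv=np.atleast_2d(uv); d=np.c_[(uv[:,0]-ci['cx'])/ci['fx'],(uv[:,1]-ci['cy'])/ci['fy'],np.ones(len(uv))]
    R=np.array(ci['R']); C=-R.T@ci['t']; d=d@R
    return C+d*((z-C[2])/d[:,2])[:,None]
def world(p,L):
    x,y,a=p; c,s=np.cos(a),np.sin(a); L=np.atleast_2d(L).astype(float)
    return np.c_[x+c*L[:,0]-s*L[:,1], y+s*L[:,0]+c*L[:,1], L[:,2]]
def fit(obs,p0):
    # obs list of (cam_info, local pts, uv)
    f=lambda p: np.concatenate([(proj(c,world(p,L))-uv).ravel() for c,L,uv in obs])
    r=least_squares(f,p0,x_scale=[100,100,1],loss='soft_l1'); return r.x, f(r.x).reshape(-1,2)
E
python3 - <<'E'
from h import *
T=env.camera_info('top');S=env.camera_info('scene')
g=lambda x0,y0,l: np.array([x0,y0])+np.array(l)/6.-.42
lid=np.array([[55,110,76],[-55,110,76],[-55,-110,76],[55,-110,76]])
p,r=fit([(T,lid,g(235,185,[(105,178),(137,434),(668,370),(635,108)]))],[580,80,0.1]);print(p,r.round(1).tolist())
p,r=fit([(S,lid,g(225,165,[(265,98),(82,218),(400,525),(592,390)]))],[580,80,0.1]);print(p,r.round(1).tolist())
tote=np.array([[90,65,62],[-90,65,62],[-90,-65,62],[90,-65,62]])
p,r=fit([(T,tote,g(130,225,[(55,158),(180,597),(492,498),(367,62)]))],[500,350,0.2]);print('L',p,r.round(1).tolist())
p,r=fit([(S,tote,g(150,140,[(293,22),(28,222),(203,352),(475,135)]))],[500,350,0.2]);print('L',p,r.round(1).tolist())
p,r=fit([(T,tote,g(380,210,[(65,152),(207,595),(520,500),(368,60)]))],[500,-100,0.2]);print('R',p,r.round(1).tolist())
p,r=fit([(S,tote[[0,1,3]],g(265,275,[(360,45),(60,385),(637,245)]))],[500,-100,0.2]);print('R',p,r.round(1).tolist())
print(ray(T,[[332,264]],77), ray(T,g(235,185,[(580,473)]),77), ray(T,g(235,185,[(336,508)]),63))
print('jars',ray(T,[[374,160],[290,160],[250,164],[348,142]],85))
print('utensils',ray(T,[[208,145],[140,130],[185,130],[122,190],[165,205],[215,180]],200))
E
```

```text
[5.34064464e+02 3.32520386e+00 1.08159943e-01] [[-2.6, -0.9], [-2.1, 2.9], [3.5, 0.6], [1.8, -2.0]]
[5.36323694e+02 2.64610693e+00 9.98162886e-02] [[0.1, -0.6], [-1.4, -0.6], [-0.1, 1.7], [1.0, -0.2]]
L [4.29535244e+02 2.95741566e+02 2.82594314e-01] [[-0.5, -0.1], [-1.0, 1.1], [1.1, 0.0], [0.4, -1.0]]
L [4.27955673e+02 2.94518588e+02 2.84550401e-01] [[0.3, -0.2], [-1.6, 0.1], [0.1, 0.2], [0.6, -0.4]]
R [ 4.48270451e+02 -2.93506911e+02  2.59113457e-01] [[-1.4, -0.3], [-0.4, 0.6], [1.1, 0.2], [0.6, -0.5]]
R [ 4.47814112e+02 -2.95533443e+02  2.56932957e-01] [[-0.0, -1.1], [-1.4, 0.5], [1.5, 0.0]]
[[452.73388501 -69.90717598  77.        ]] [[454.13092801 -68.23012916  77.        ]] [[444.20901684  25.92926699  63.        ]]
jars [[ 694.22010067 -178.70159777   85.        ]
 [ 700.51349191   19.69913306   85.        ]
 [ 693.75910995  114.66631701   85.        ]
 [ 740.24057126 -119.46399018   85.        ]]
utensils [[708.6129071  195.58294948 200.        ]
 [747.14511718 343.53352018 200.        ]
 [743.94861099 245.49017988 200.        ]
 [615.10815218 379.63684744 200.        ]
 [579.79115357 287.31927153 200.        ]
 [630.76386798 180.86275542 200.        ]]
```

```bash
python3 - <<'E'
from h import *
T=env.camera_info('top');S=env.camera_info('scene')
g=lambda x0,y0,l: np.array([x0,y0])+np.array(l)/6.-.42
o=g(235,185,[(80,158),(118,465),(703,388),(655,85)])
for z in (0,6,10,12):
  b=np.array([[66,122,z],[-66,122,z],[-66,-122,z],[66,-122,z]])
  p,r=fit([(T,b,o)],[580,80,0.1]);print(z,p,r.round(1).tolist())
lid=np.array([[55,110,76],[-55,110,76],[-55,-110,76],[55,-110,76]])
p,r=fit([(T,lid,o)],[580,80,0.1]);print(p,r.round(1).tolist())
for p in ([534.,3,.108],[536,2.6,.1],[535.5,3,.115]):
  print(proj(T,world(p,[[-87,-62,77],[-89,34,63]])),proj(S,world(p,[[-87,-62,77],[-89,34,63]])))
E
```

```text
0 [5.43944552e+02 1.57615572e+00 1.02934173e-01] [[-0.5, -0.5], [-0.4, 0.8], [0.4, 0.6], [0.5, -1.1]]
6 [5.43221762e+02 1.65726422e+00 1.03666578e-01] [[-0.7, -0.6], [-0.6, 1.0], [0.7, 0.6], [0.7, -1.3]]
10 [5.42739795e+02 1.71121974e+00 1.04282034e-01] [[-0.9, -0.6], [-0.8, 1.1], [0.9, 0.6], [0.8, -1.5]]
12 [5.42498401e+02 1.73810992e+00 1.04628427e-01] [[-1.0, -0.7], [-0.8, 1.2], [1.0, 0.7], [0.8, -1.6]]
[5.33513517e+02 2.73412147e+00 8.84750854e-02] [[2.1, 1.7], [0.8, -2.9], [-2.4, -1.2], [-0.7, 2.9]]
[[331.15288702 263.39037144]
 [290.0603032  270.27798932]] [[267.66650095 248.56322065]
 [243.42449463 228.12254178]]
[[331.02244271 262.76970572]
 [289.88875221 269.33503129]] [[268.1069784  248.20671499]
 [244.09113524 227.63399664]]
[[331.35832742 262.51427486]
 [290.32081896 269.69529106]] [[268.48295219 248.32153296]
 [244.00115182 228.04692345]]
```

```bash
cat >> h.py <<'E'
from scipy.spatial.transform import Rotation as Ro
import json
M=np.array([534.8,2.8,.105])
def Rt(phi): 
    c,s=np.cos(phi),np.sin(phi); return np.array([[c,0,-s],[s,0,c],[0,-1,0]])
def st(): 
    s=env.sense(); R=s['tool_rot']; phi=np.arctan2(R[1,0],R[0,0])
    print('t%.2f tcp %s phi %.3f w%.3f F %s q6 %.2f'%(s['time_s'],s['tcp_pos'].round(1),phi,s['gripper_width'],s['ft_force'].round(1),s['q'][5])); return s
def plan(wps,claw=None,vmax=40,wmax=7.0,p0=None,R0=None,n=None):
    """wps list of (pos, phi[, nrows])"""
    s=st(); p=np.array(s['tcp_pos'] if p0 is None else p0,float); R=s['tool_rot'] if R0 is None else R0
    rows=[]
    for w in wps:
        tp=np.array(w[0],float); TR=Rt(w[1]); d=tp-p; rv=Ro.from_matrix(R.T@TR).as_rotvec()
        k=w[2] if len(w)>2 else max(1,int(np.ceil(max(np.linalg.norm(d)/vmax,np.degrees(np.linalg.norm(rv))/wmax))))
        for i in range(k):
            ds=R.T@(d/k); R=R@Ro.from_rotvec(rv/k).as_matrix()
            r=dict(dx=round(ds[0]/1000,4),dy=round(ds[1]/1000,4),dz=round(ds[2]/1000,4))
            a=np.degrees(rv/k).round(2)
            for kk,v in zip(('ax','ay','az'),a):
                if abs(v)>=.05: r[kk]=float(v)
            if claw is not None: r['claw']=claw
            rows.append({kk:float(v) for kk,v in r.items()})
        p=tp
    for i in range(0,len(rows),8): print(len(rows[i:i+8]),json.dumps(rows[i:i+8]))
def shot(n,f,box=None,k=6):
    im=env.read_camera(n); ci=env.camera_info(n); cv2.imwrite(f'pics/{f}.png',im)
    if box is not None: crop(im,f+'c',box,k)
    return im,ci
def crop(im,f,box,k=6):
    x0,y0,w,h=box
    c=cv2.resize(im[y0:y0+h,x0:x0+w],None,fx=k,fy=k,interpolation=cv2.INTER_CUBIC)
    c=cv2.convertScaleAbs(c,alpha=1.3,beta=10)
    for j in range(0,w,10): cv2.putText(c,str(x0+j),(j*k,8),0,.35,(0,0,255),1); cv2.line(c,(j*k,10),(j*k,16),(0,0,255),1)
    for j in range(0,h,10): cv2.putText(c,str(y0+j),(0,j*k+4),0,.35,(0,0,255),1); cv2.line(c,(20,j*k),(26,j*k),(0,0,255),1)
    cv2.imwrite(f"pics/{f}.png",c[:600,:800])
E
python3 - <<'E'
from h import *
k=world(M,[[-87,-62,77]])[0]; print(k)
plan([((k[0],k[1],220),.105)],claw=60)
E
```

```text
[454.77719151 -67.97676258  77.        ]
t0.15 tcp [145.3 581.7 238.5] phi -0.245 w0.999 F [-0.2  0.3 -0. ] q6 -0.09
8 [{"dx": 0.0254, "dy": 0.0011, "dz": -0.0308, "ay": -1.11, "claw": 60.0}, {"dx": 0.0248, "dy": 0.0011, "dz": -0.0313, "ay": -1.11, "claw": 60.0}, {"dx": 0.0242, "dy": 0.0011, "dz": -0.0318, "ay": -1.11, "claw": 60.0}, {"dx": 0.0236, "dy": 0.0011, "dz": -0.0323, "ay": -1.11, "claw": 60.0}, {"dx": 0.023, "dy": 0.0011, "dz": -0.0327, "ay": -1.11, "claw": 60.0}, {"dx": 0.0223, "dy": 0.0011, "dz": -0.0332, "ay": -1.11, "claw": 60.0}, {"dx": 0.0217, "dy": 0.0011, "dz": -0.0336, "ay": -1.11, "claw": 60.0}, {"dx": 0.021, "dy": 0.0011, "dz": -0.034, "ay": -1.11, "claw": 60.0}]
8 [{"dx": 0.0203, "dy": 0.0011, "dz": -0.0344, "ay": -1.11, "claw": 60.0}, {"dx": 0.0197, "dy": 0.001, "dz": -0.0348, "ay": -1.11, "claw": 60.0}, {"dx": 0.019, "dy": 0.001, "dz": -0.0352, "ay": -1.11, "claw": 60.0}, {"dx": 0.0183, "dy": 0.001, "dz": -0.0355, "ay": -1.11, "claw": 60.0}, {"dx": 0.0176, "dy": 0.001, "dz": -0.0359, "ay": -1.11, "claw": 60.0}, {"dx": 0.0169, "dy": 0.001, "dz": -0.0362, "ay": -1.11, "claw": 60.0}, {"dx": 0.0162, "dy": 0.001, "dz": -0.0365, "ay": -1.11, "claw": 60.0}, {"dx": 0.0155, "dy": 0.001, "dz": -0.0369, "ay": -1.11, "claw": 60.0}]
2 [{"dx": 0.0148, "dy": 0.001, "dz": -0.0372, "ay": -1.11, "claw": 60.0}, {"dx": 0.014, "dy": 0.001, "dz": -0.0374, "ay": -1.11, "claw": 60.0}]
```

Emit:
{"method": "drive_tool", "body": {"plan": [{"dx": 0.025, "dy": 0.001, "dz": -0.031, "ay": -1.1, "claw": 60}, {"dx": 0.025, "dy": 0.001, "dz": -0.031, "ay": -1.1}, {"dx": 0.024, "dy": 0.001, "dz": -0.032, "ay": -1.1}, {"dx": 0.024, "dy": 0.001, "dz": -0.032, "ay": -1.1}, {"dx": 0.023, "dy": 0.001, "dz": -0.033, "ay": -1.1}, {"dx": 0.022, "dy": 0.001, "dz": -0.033, "ay": -1.1}, {"dx": 0.022, "dy": 0.001, "dz": -0.034, "ay": -1.1}, {"dx": 0.021, "dy": 0.001, "dz": -0.034, "ay": -1.1}]}}

```text
invalid input at $.plan[0]: expected keys claw, dx, dy, dz, ax, ay, az
```

Emit:
{"method": "drive_tool", "body": {"plan": [{"dx": 0.02, "dy": 0.001, "dz": -0.034, "ay": -1.1}, {"dx": 0.02, "dy": 0.001, "dz": -0.035, "ay": -1.1}, {"dx": 0.019, "dy": 0.001, "dz": -0.035, "ay": -1.1}, {"dx": 0.018, "dy": 0.001, "dz": -0.036, "ay": -1.1}, {"dx": 0.018, "dy": 0.001, "dz": -0.036, "ay": -1.1}, {"dx": 0.017, "dy": 0.001, "dz": -0.036, "ay": -1.1}, {"dx": 0.016, "dy": 0.001, "dz": -0.036, "ay": -1.1}, {"dx": 0.016, "dy": 0.001, "dz": -0.037, "ay": -1.1}]}}

```text
invalid input at $.plan[0]: expected keys claw, dx, dy, dz, ax, ay, az
```

Emit:
{"method": "drive_tool", "body": {"plan": [{"dx": 0.015, "dy": 0.001, "dz": -0.037, "ay": -1.1}, {"dx": 0.014, "dy": 0.001, "dz": -0.037, "ay": -1.1}, {"dx": 0}, {"dx": 0}, {"dx": 0}]}}

```text
invalid input at $.plan[0]: expected keys claw, dx, dy, dz, ax, ay, az
```

```bash
python3 - <<'E'
from h import *
s=st(); print(s['tool_rot'].round(4))
im,ci=shot('wrist','w1')
k=world(M,[[-87,-62,77]]); h=world(M,[[-89,34,63]]); print(proj(ci,k),proj(ci,h))
l=world(M,[[55,110,76],[-55,110,76],[-55,-110,76],[55,-110,76]]); print(proj(ci,l))
E
```

```text
t0.15 tcp [145.3 581.7 238.5] phi -0.245 w0.999 F [-0.2  0.3 -0. ] q6 -0.09
[[ 9.702e-01 -5.000e-04  2.423e-01]
 [-2.423e-01 -1.400e-03  9.702e-01]
 [-1.000e-04 -1.000e+00 -1.500e-03]]
[[-79.31324095 480.1482665 ]] [[-19.3823987  454.45974368]]
[[ 69.30067388 510.06583371]
 [ 28.56211277 466.82138629]
 [-88.7247973  498.74574146]
 [-42.36637385 537.84706239]]
```

View pics/w1.png

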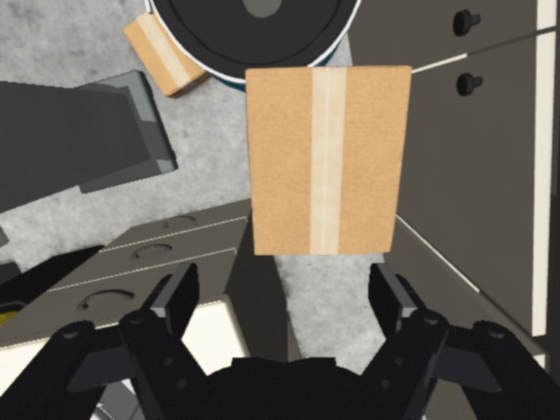

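Emit:
{"method": "drive_tool", "body": {"plan": [{"claw": 60, "dx": 0.025, "dy": 0.001, "dz": -0.031, "ax": 0, "ay": -1.1, "az": 0}, {"claw": 60, "dx": 0.025, "dy": 0.001, "dz": -0.031, "ax": 0, "ay": -1.1, "az": 0}, {"claw": 60, "dx": 0.024, "dy": 0.001, "dz": -0.032, "ax": 0, "ay": -1.1, "az": 0}, {"claw": 60, "dx": 0.024, "dy": 0.001, "dz": -0.032, "ax": 0, "ay": -1.1, "az": 0}, {"claw": 60, "dx": 0.023, "dy": 0.001, "dz": -0.033, "ax": 0, "ay": -1.1, "az": 0}, {"claw": 60, "dx": 0.022, "dy": 0.001, "dz": -0.033, "ax": 0, "ay": -1.1, "az": 0}, {"claw": 60, "dx": 0.022, "dy": 0.001, "dz": -0.034, "ax": 0, "ay": -1.1, "az": 0}, {"claw": 60, "dx": 0.021, "dy": 0.001, "dz": -0.034, "ax": 0, "ay": -1.1, "az": 0}], "squeeze": 40}}

```text
time_s: 0.87
tcp_pos: [282.9, 291.3, 231.1]
tool_rot: [[0.996, 0.0, 0.09], [-0.09, 0.0, 0.996], [0.0, -1.0, 0.0]]
ft_force: [1.5, -0.0, 0.2]
gripper_width: 0.6
```

Emit:
{"method": "drive_tool", "body": {"plan": [{"claw": 60, "dx": 0.02, "dy": 0.001, "dz": -0.034, "ax": 0, "ay": -1.1, "az": 0}, {"claw": 60, "dx": 0.02, "dy": 0.001, "dz": -0.035, "ax": 0, "ay": -1.1, "az": 0}, {"claw": 60, "dx": 0.019, "dy": 0.001, "dz": -0.035, "ax": 0, "ay": -1.1, "az": 0}, {"claw": 60, "dx": 0.018, "dy": 0.001, "dz": -0.036, "ax": 0, "ay": -1.1, "az": 0}, {"claw": 60, "dx": 0.018, "dy": 0.001, "dz": -0.036, "ax": 0, "ay": -1.1, "az": 0}, {"claw": 60, "dx": 0.017, "dy": 0.001, "dz": -0.036, "ax": 0, "ay": -1.1, "az": 0}, {"claw": 60, "dx": 0.016, "dy": 0.001, "dz": -0.036, "ax": 0, "ay": -1.1, "az": 0}, {"claw": 60, "dx": 0.016, "dy": 0.001, "dz": -0.037, "ax": 0, "ay": -1.1, "az": 0}]}}

```text
time_s: 1.53
tcp_pos: [420.3, 2.4, 223.4]
tool_rot: [[0.998, 0.001, -0.063], [0.063, 0.0, 0.998], [0.001, -1.0, 0.0]]
ft_force: [0.4, 0.6, 0.7]
gripper_width: 0.599
```

Emit:
{"method": "drive_tool", "body": {"plan": [{"claw": 60, "dx": 0.015, "dy": 0.001, "dz": -0.037, "ax": 0, "ay": -1.1, "az": 0}, {"claw": 60, "dx": 0.014, "dy": 0.001, "dz": -0.037, "ax": 0, "ay": -1.1, "az": 0}, {"claw": 60, "dx": 0, "dy": 0, "dz": 0, "ax": 0, "ay": 0, "az": 0}, {"claw": 60, "dx": 0, "dy": 0, "dz": 0, "ax": 0, "ay": 0, "az": 0}, {"claw": 60, "dx": 0, "dy": 0, "dz": 0, "ax": 0, "ay": 0, "az": 0}]}}

```text
time_s: 1.95
tcp_pos: [453.8, -67.1, 220.9]
tool_rot: [[0.995, -0.001, -0.099], [0.099, 0.001, 0.995], [-0.001, -1.0, 0.001]]
ft_force: [-0.4, -1.0, -0.7]
gripper_width: 0.599
```

```bash
python3 - <<'E'
from h import *
s=st(); print(s['tool_rot'].round(4))
im,ci=shot('wrist','w2')
k=world(M,[[-87,-62,77]]); h=world(M,[[-89,34,63]]); print(proj(ci,k),proj(ci,h))
l=world(M,[[55,110,76],[-55,110,76],[-55,-110,76],[55,-110,76]]); print(proj(ci,l))
E
```

```text
t1.95 tcp [453.8 -67.1 220.9] phi 0.100 w0.599 F [-0.4 -1.  -0.7] q6 -1.93
[[ 9.95e-01 -1.00e-03 -9.95e-02]
 [ 9.95e-02  7.00e-04  9.95e-01]
 [-1.00e-03 -1.00e+00  8.00e-04]]
[[281.25071981 196.07439974]] [[374.6597549  189.98364024]]
[[433.20347915 315.03434134]
 [449.75299761 225.0793944 ]
 [234.58364262 226.11844523]
 [240.05838793 315.86762404]]
```

View pics/w2.png

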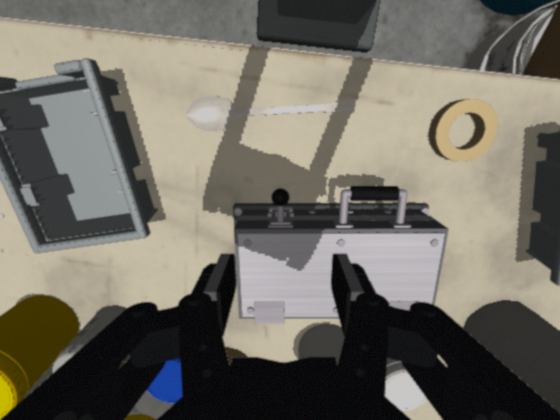

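Emit:
{"method": "drive_tool", "body": {"plan": [{"claw": 50, "dx": 0.001, "dy": 0.038, "dz": -0.001, "ax": 0, "ay": -0.3, "az": 0}, {"claw": 50, "dx": 0, "dy": 0.038, "dz": 0, "ax": 0, "ay": 0, "az": 0}, {"claw": 50, "dx": 0, "dy": 0.038, "dz": 0, "ax": 0, "ay": 0, "az": 0}, {"claw": 50, "dx": 0, "dy": 0.025, "dz": 0, "ax": 0, "ay": 0, "az": 0}, {"claw": 50, "dx": 0, "dy": 0.016, "dz": 0, "ax": 0, "ay": 0, "az": 0}, {"claw": 0, "dx": 0, "dy": 0, "dz": 0, "ax": 0, "ay": 0, "az": 0}, {"claw": 0, "dx": 0, "dy": 0, "dz": 0, "ax": 0, "ay": 0, "az": 0}, {"claw": 0, "dx": 0, "dy": 0, "dz": 0, "ax": 0, "ay": 0, "az": 0}]}}

```text
time_s: 2.67
tcp_pos: [455.2, -69.4, 67.0]
tool_rot: [[0.994, 0.0, -0.108], [0.108, -0.004, 0.994], [-0.0, -1.0, -0.004]]
ft_force: [0.6, -11.3, -14.8]
gripper_width: 0.177
```

Emit:
{"method": "drive_tool", "body": {"plan": [{"claw": 0, "dx": 0, "dy": 0, "dz": 0, "ax": 0, "ay": 0, "az": 0}, {"claw": 0, "dx": 0, "dy": 0, "dz": 0, "ax": 0, "ay": 0, "az": 0}]}}

```text
time_s: 2.83
tcp_pos: [455.2, -69.4, 67.0]
tool_rot: [[0.994, 0.0, -0.107], [0.107, -0.004, 0.994], [-0.0, -1.0, -0.004]]
ft_force: [1.5, -10.6, -15.1]
gripper_width: 0.18
```

```bash
python3 - <<'E'
from h import *
s=st()
im,ci=shot('wrist','w3')
E
```

```text
t2.83 tcp [455.2 -69.4  67. ] phi 0.107 w0.180 F [  1.5 -10.6 -15.1] q6 -1.94
```

View pics/w3.png

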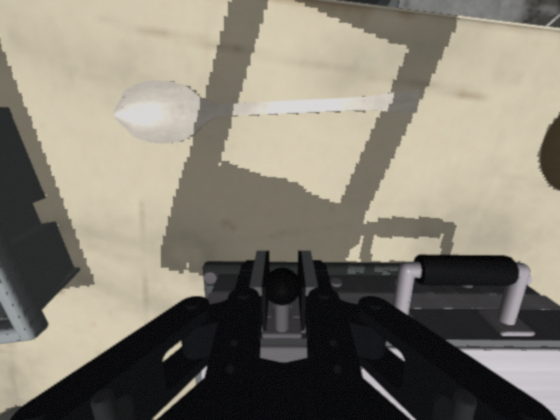

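Emit:
{"method": "drive_tool", "body": {"plan": [{"claw": 0, "dx": -0.0042, "dy": 0.0027, "dz": 0, "ax": 0, "ay": 0, "az": 0}, {"claw": 0, "dx": -0.0038, "dy": 0.0033, "dz": 0, "ax": 0, "ay": 0, "az": 0}, {"claw": 0, "dx": -0.0035, "dy": 0.0036, "dz": 0, "ax": 0, "ay": 0, "az": 0}, {"claw": 0, "dx": -0.0032, "dy": 0.0039, "dz": 0, "ax": 0, "ay": 0, "az": 0}, {"claw": 0, "dx": -0.0027, "dy": 0.0042, "dz": 0, "ax": 0, "ay": 0, "az": 0}, {"claw": 0, "dx": -0.0023, "dy": 0.0045, "dz": 0, "ax": 0, "ay": 0, "az": 0}, {"claw": 0, "dx": -0.0018, "dy": 0.0047, "dz": 0, "ax": 0, "ay": 0, "az": 0}, {"claw": 0, "dx": -0.0014, "dy": 0.0048, "dz": 0, "ax": 0, "ay": 0, "az": 0}]}}

```text
time_s: 3.55
tcp_pos: [435.8, -71.8, 38.3]
tool_rot: [[0.994, 0.007, -0.107], [0.107, -0.003, 0.994], [0.007, -1.0, -0.004]]
ft_force: [1.0, -7.0, 4.0]
gripper_width: 0.18
```

Emit:
{"method": "drive_tool", "body": {"plan": [{"claw": 0, "dx": -0.0009, "dy": 0.0049, "dz": 0, "ax": 0, "ay": 0, "az": 0}, {"claw": 0, "dx": 0, "dy": 0, "dz": 0, "ax": 0, "ay": 0, "az": 0}]}}

```text
time_s: 3.72
tcp_pos: [434.9, -71.8, 32.8]
tool_rot: [[0.994, 0.007, -0.107], [0.107, -0.003, 0.994], [0.007, -1.0, -0.004]]
ft_force: [3.4, -5.0, 1.3]
gripper_width: 0.181
```

```bash
python3 - <<'E'
from h import *
s=st()
im,ci=shot('wrist','w4')
E
```

```text
t3.72 tcp [434.9 -71.8  32.8] phi 0.107 w0.181 F [ 3.4 -5.   1.3] q6 -1.96
```

View pics/w4.png

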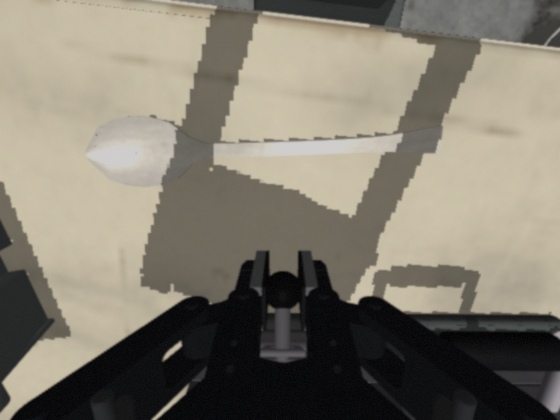

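Emit:
{"method": "drive_tool", "body": {"plan": [{"claw": 45, "dx": 0, "dy": 0, "dz": 0, "ax": 0, "ay": 0, "az": 0}, {"claw": 45, "dx": 0, "dy": 0, "dz": 0, "ax": 0, "ay": 0, "az": 0}, {"claw": 45, "dx": 0, "dy": 0, "dz": 0, "ax": 0, "ay": 0, "az": 0}, {"claw": 45, "dx": 0, "dy": -0.01, "dz": 0, "ax": 0, "ay": 0, "az": 0}, {"claw": 45, "dx": 0, "dy": -0.04, "dz": 0, "ax": 0, "ay": 0, "az": 0}, {"claw": 45, "dx": 0, "dy": -0.04, "dz": 0, "ax": 0, "ay": 0, "az": 0}, {"claw": 45, "dx": 0, "dy": -0.04, "dz": 0, "ax": 0, "ay": 0, "az": 0}]}}

```text
time_s: 4.35
tcp_pos: [430.6, -70.2, 161.6]
tool_rot: [[0.994, -0.001, -0.106], [0.106, 0.001, 0.994], [-0.001, -1.0, 0.001]]
ft_force: [1.1, -0.7, 0.5]
gripper_width: 0.451
```

```bash
sed -i 's/^M=.*/M=np.array([534.8,2.,.106])/' h.py; python3 - <<'E'
from h import *
h=world(M,[[-89,34,63]])[0]; print(h)
plan([((h[0],h[1],150),.106-np.pi/2)],claw=32)
im,ci=shot('scene','s4',(225,165,130,100))
E
```

```text
[442.70227931  26.3928236   63.        ]
t4.35 tcp [430.6 -70.2 161.6] phi 0.106 w0.451 F [ 1.1 -0.7  0.5] q6 -1.96
8 [{"dx": 0.0017, "dy": 0.0009, "dz": 0.0073, "ay": 6.92, "claw": 32.0}, {"dx": 0.0008, "dy": 0.0009, "dz": 0.0074, "ay": 6.92, "claw": 32.0}, {"dx": -0.0001, "dy": 0.0009, "dz": 0.0075, "ay": 6.92, "claw": 32.0}, {"dx": -0.001, "dy": 0.0009, "dz": 0.0074, "ay": 6.92, "claw": 32.0}, {"dx": -0.0019, "dy": 0.0009, "dz": 0.0072, "ay": 6.92, "claw": 32.0}, {"dx": -0.0027, "dy": 0.0009, "dz": 0.007, "ay": 6.92, "claw": 32.0}, {"dx": -0.0036, "dy": 0.0009, "dz": 0.0066, "ay": 6.92, "claw": 32.0}, {"dx": -0.0043, "dy": 0.0009, "dz": 0.0061, "ay": 6.92, "claw": 32.0}]
5 [{"dx": -0.005, "dy": 0.0009, "dz": 0.0055, "ay": 6.92, "claw": 32.0}, {"dx": -0.0057, "dy": 0.0009, "dz": 0.0049, "ay": 6.92, "claw": 32.0}, {"dx": -0.0062, "dy": 0.0009, "dz": 0.0042, "ay": 6.92, "claw": 32.0}, {"dx": -0.0067, "dy": 0.0009, "dz": 0.0034, "ay": 6.92, "claw": 32.0}, {"dx": -0.007, "dy": 0.0009, "dz": 0.0026, "ay": 6.92, "claw": 32.0}]
```

View pics/s4c.png

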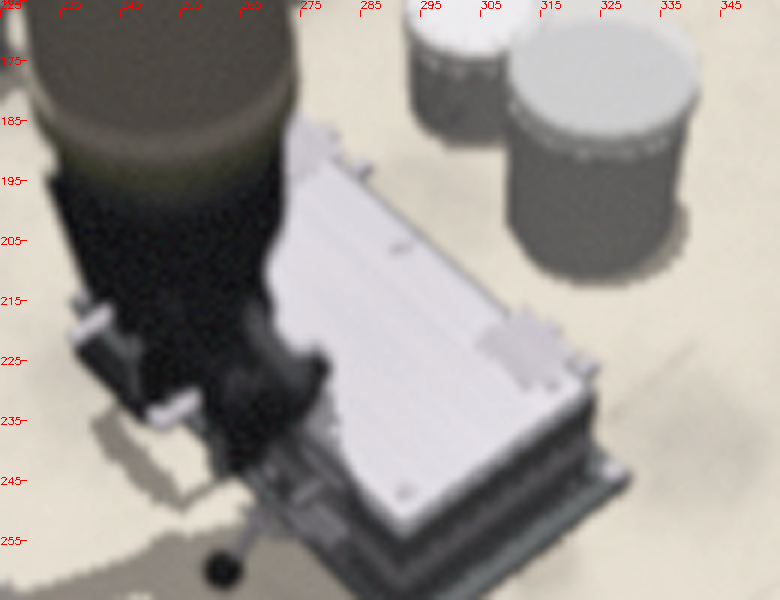

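Emit:
{"method": "drive_tool", "body": {"plan": [{"claw": 32, "dx": 0.0017, "dy": 0.001, "dz": 0.0073, "ax": 0, "ay": 6.92, "az": 0}, {"claw": 32, "dx": 0.0008, "dy": 0.001, "dz": 0.0074, "ax": 0, "ay": 6.92, "az": 0}, {"claw": 32, "dx": 0, "dy": 0.001, "dz": 0.0075, "ax": 0, "ay": 6.92, "az": 0}, {"claw": 32, "dx": -0.001, "dy": 0.001, "dz": 0.0074, "ax": 0, "ay": 6.92, "az": 0}, {"claw": 32, "dx": -0.0019, "dy": 0.001, "dz": 0.0072, "ax": 0, "ay": 6.92, "az": 0}, {"claw": 32, "dx": -0.0027, "dy": 0.001, "dz": 0.007, "ax": 0, "ay": 6.92, "az": 0}, {"claw": 32, "dx": -0.0036, "dy": 0.001, "dz": 0.0066, "ax": 0, "ay": 6.92, "az": 0}, {"claw": 32, "dx": -0.0043, "dy": 0.001, "dz": 0.0061, "ax": 0, "ay": 6.92, "az": 0}]}}

```text
time_s: 5.07
tcp_pos: [439.1, -10.7, 152.3]
tool_rot: [[0.648, 0.0, 0.762], [-0.762, 0.0, 0.648], [0.0, -1.0, 0.0]]
ft_force: [0.6, 0.5, -0.6]
gripper_width: 0.317
```

Emit:
{"method": "drive_tool", "body": {"plan": [{"claw": 32, "dx": -0.005, "dy": 0.001, "dz": 0.0055, "ax": 0, "ay": 6.92, "az": 0}, {"claw": 32, "dx": -0.0057, "dy": 0.001, "dz": 0.0049, "ax": 0, "ay": 6.92, "az": 0}, {"claw": 32, "dx": -0.0062, "dy": 0.001, "dz": 0.0042, "ax": 0, "ay": 6.92, "az": 0}, {"claw": 32, "dx": -0.0067, "dy": 0.001, "dz": 0.0034, "ax": 0, "ay": 6.92, "az": 0}, {"claw": 32, "dx": -0.007, "dy": 0.001, "dz": 0.0026, "ax": 0, "ay": 6.92, "az": 0}, {"claw": 32, "dx": 0, "dy": 0, "dz": 0, "ax": 0, "ay": 0, "az": 0}, {"claw": 32, "dx": 0, "dy": 0, "dz": 0, "ax": 0, "ay": 0, "az": 0}]}}

```text
time_s: 5.65
tcp_pos: [443.7, 26.1, 147.2]
tool_rot: [[0.112, 0.0, 0.994], [-0.994, -0.0, 0.112], [0.0, -1.0, 0.0]]
ft_force: [0.7, 0.0, 0.1]
gripper_width: 0.317
```

```bash
python3 - <<'E'
from h import *
h=world(M,[[-89,34,63]])[0]; print(h)
plan([((h[0],h[1],52),.106-np.pi/2)],claw=32)
im,ci=shot('wrist','w5'); print(proj(ci,h))
E
```

```text
[442.70227931  26.3928236   63.        ]
t5.65 tcp [443.7  26.1 147.2] phi -1.459 w0.317 F [0.7 0.  0.1] q6 -0.17
3 [{"dx": -0.0002, "dy": 0.0317, "dz": -0.0003, "ay": 0.11, "claw": 32.0}, {"dx": -0.0001, "dy": 0.0317, "dz": -0.0003, "ay": 0.11, "claw": 32.0}, {"dx": -0.0001, "dy": 0.0317, "dz": -0.0003, "ay": 0.11, "claw": 32.0}]
[[280.9717513 216.6408845]]
```

View pics/w5.png

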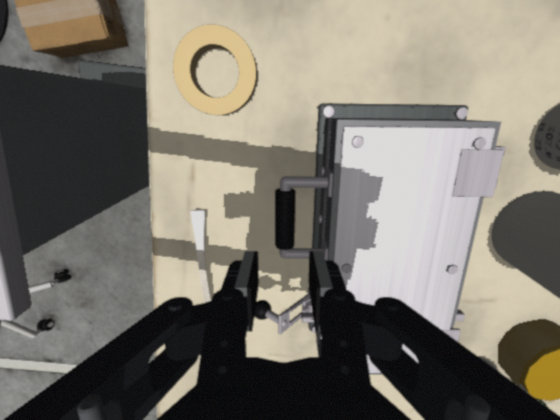

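Emit:
{"method": "drive_tool", "body": {"plan": [{"claw": 32, "dx": 0.001, "dy": 0.032, "dz": 0.0013, "ax": 0, "ay": 0.3, "az": 0}, {"claw": 32, "dx": 0, "dy": 0.032, "dz": 0, "ax": 0, "ay": 0, "az": 0}, {"claw": 32, "dx": 0, "dy": 0.02, "dz": 0, "ax": 0, "ay": 0, "az": 0}, {"claw": 32, "dx": 0, "dy": 0.011, "dz": 0, "ax": 0, "ay": 0, "az": 0}, {"claw": 32, "dx": 0, "dy": 0, "dz": 0, "ax": 0, "ay": 0, "az": 0}]}}

```text
time_s: 6.12
tcp_pos: [442.9, 24.8, 49.3]
tool_rot: [[0.103, -0.005, 0.995], [-0.995, 0.0, 0.103], [-0.001, -1.0, -0.005]]
ft_force: [-0.4, 0.1, -0.0]
gripper_width: 0.32
```

Emit:
{"method": "drive_tool", "body": {"plan": [{"claw": 0, "dx": 0, "dy": 0, "dz": 0, "ax": 0, "ay": 0, "az": 0}, {"claw": 0, "dx": 0, "dy": 0, "dz": 0, "ax": 0, "ay": 0, "az": 0}, {"claw": 0, "dx": 0, "dy": 0, "dz": 0, "ax": 0, "ay": 0, "az": 0}, {"claw": 0, "dx": 0, "dy": 0, "dz": 0, "ax": 0, "ay": 0, "az": 0}]}}

```text
time_s: 6.45
tcp_pos: [445.0, 24.7, 52.7]
tool_rot: [[0.102, -0.0, 0.995], [-0.995, -0.0, 0.102], [0.0, -1.0, -0.0]]
ft_force: [-4.2, -1.0, -1.2]
gripper_width: 0.174
```

```bash
python3 - <<'E'
from h import *
s=st();print(s['tool_rot'].round(3))
im,ci=shot('wrist','w6')
import numpy as np
p=lambda a: np.array([-150*np.cos(a)+13*np.sin(a),150*np.sin(a)+13*np.cos(a)])
th=np.linspace(0,1.85,25)
for a,b in zip(th[:-1],th[1:]): print((p(b)-p(a)).round(1).tolist(),end=' ')
E
```

```text
t6.45 tcp [445.   24.7  52.7] phi -1.469 w0.174 F [-4.2 -1.  -1.2] q6 -0.16
[[ 0.102 -0.     0.995]
 [-0.995 -0.     0.102]
 [ 0.    -1.    -0.   ]]
[1.4, 11.5] [2.3, 11.4] [3.2, 11.2] [4.0, 10.9] [4.9, 10.5] [5.7, 10.1] [6.4, 9.7] [7.2, 9.1] [7.8, 8.6] [8.5, 7.9] [9.1, 7.3] [9.6, 6.5] [10.1, 5.8] [10.5, 5.0] [10.8, 4.2] [11.1, 3.3] [11.3, 2.4] [11.5, 1.6] [11.6, 0.7] [11.6, -0.2] [11.5, -1.1] [11.4, -2.0] [11.2, -2.9] [11.0, -3.7]
```

View pics/w6.png

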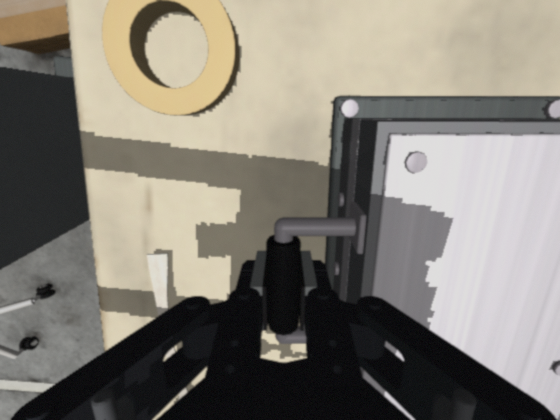

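Emit:
{"method": "drive_tool", "body": {"plan": [{"claw": 0, "dx": 0, "dy": -0.0115, "dz": 0.0014, "ax": 0, "ay": 0, "az": 0}, {"claw": 0, "dx": 0, "dy": -0.0114, "dz": 0.0023, "ax": 0, "ay": 0, "az": 0}, {"claw": 0, "dx": 0, "dy": -0.0112, "dz": 0.0032, "ax": 0, "ay": 0, "az": 0}, {"claw": 0, "dx": 0, "dy": -0.0109, "dz": 0.004, "ax": 0, "ay": 0, "az": 0}, {"claw": 0, "dx": 0, "dy": -0.0105, "dz": 0.0049, "ax": 0, "ay": 0, "az": 0}, {"claw": 0, "dx": 0, "dy": -0.0101, "dz": 0.0057, "ax": 0, "ay": 0, "az": 0}, {"claw": 0, "dx": 0, "dy": -0.0097, "dz": 0.0064, "ax": 0, "ay": 0, "az": 0}, {"claw": 0, "dx": 0, "dy": -0.0091, "dz": 0.0072, "ax": 0, "ay": 0, "az": 0}], "squeeze": 60}}

```text
time_s: 7.17
tcp_pos: [481.2, 28.4, 138.3]
tool_rot: [[0.101, 0.002, 0.995], [-0.995, -0.0, 0.101], [0.001, -1.0, 0.002]]
ft_force: [0.4, -2.8, -1.0]
gripper_width: 0.169
```

Emit:
{"method": "drive_tool", "body": {"plan": [{"claw": 0, "dx": 0, "dy": -0.0086, "dz": 0.0078, "ax": 0, "ay": 0, "az": 0}, {"claw": 0, "dx": 0, "dy": -0.0079, "dz": 0.0085, "ax": 0, "ay": 0, "az": 0}, {"claw": 0, "dx": 0, "dy": -0.0073, "dz": 0.0091, "ax": 0, "ay": 0, "az": 0}, {"claw": 0, "dx": 0, "dy": -0.0065, "dz": 0.0096, "ax": 0, "ay": 0, "az": 0}, {"claw": 0, "dx": 0, "dy": -0.0058, "dz": 0.0101, "ax": 0, "ay": 0, "az": 0}, {"claw": 0, "dx": 0, "dy": -0.005, "dz": 0.0105, "ax": 0, "ay": 0, "az": 0}, {"claw": 0, "dx": 0, "dy": -0.0042, "dz": 0.0108, "ax": 0, "ay": 0, "az": 0}, {"claw": 0, "dx": 0, "dy": -0.0033, "dz": 0.0111, "ax": 0, "ay": 0, "az": 0}]}}

```text
time_s: 7.83
tcp_pos: [558.7, 36.2, 185.8]
tool_rot: [[0.101, 0.002, 0.995], [-0.995, -0.0, 0.101], [0.001, -1.0, 0.002]]
ft_force: [1.9, -3.6, -8.3]
gripper_width: 0.168
```

```bash
python3 - <<'E'
from h import *
s=st()
im,ci=shot('scene','s6')
E
```

```text
t7.83 tcp [558.7  36.2 185.8] phi -1.469 w0.168 F [ 1.9 -3.6 -8.3] q6 -0.13
```

View pics/s6.png

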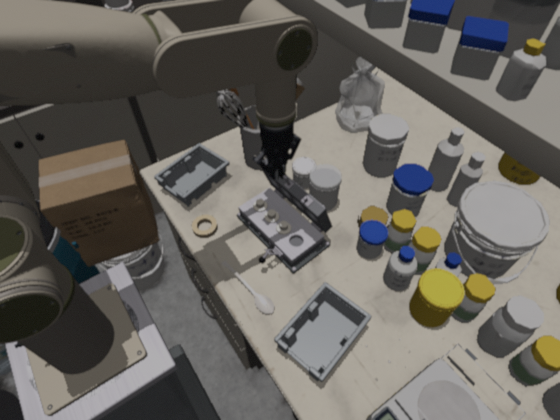

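Emit:
{"method": "drive_tool", "body": {"plan": [{"claw": 0, "dx": 0, "dy": -0.0024, "dz": 0.0113, "ax": 0, "ay": 0, "az": 0}, {"claw": 0, "dx": 0, "dy": -0.0016, "dz": 0.0115, "ax": 0, "ay": 0, "az": 0}, {"claw": 0, "dx": 0, "dy": -0.0007, "dz": 0.0116, "ax": 0, "ay": 0, "az": 0}, {"claw": 0, "dx": 0, "dy": 0.0002, "dz": 0.0116, "ax": 0, "ay": 0, "az": 0}, {"claw": 0, "dx": 0, "dy": 0.0011, "dz": 0.0115, "ax": 0, "ay": 0, "az": 0}, {"claw": 0, "dx": 0, "dy": 0.002, "dz": 0.0114, "ax": 0, "ay": 0, "az": 0}, {"claw": 0, "dx": 0, "dy": 0.0029, "dz": 0.0112, "ax": 0, "ay": 0, "az": 0}, {"claw": 0, "dx": 0, "dy": 0, "dz": 0, "ax": 0, "ay": 0, "az": 0}]}}

```text
time_s: 8.55
tcp_pos: [638.7, 44.2, 183.2]
tool_rot: [[0.101, 0.001, 0.995], [-0.995, -0.0, 0.101], [0.001, -1.0, 0.001]]
ft_force: [0.1, -2.7, -3.9]
gripper_width: 0.164
```

Emit:
{"method": "drive_tool", "body": {"plan": [{"claw": 38, "dx": 0, "dy": 0, "dz": 0, "ax": 0, "ay": 0, "az": 0}, {"claw": 38, "dx": 0, "dy": 0, "dz": 0, "ax": 0, "ay": 0, "az": 0}, {"claw": 38, "dx": 0, "dy": 0, "dz": 0, "ax": 0, "ay": 0, "az": 0}, {"claw": 38, "dx": 0, "dy": -0.02, "dz": 0, "ax": 0, "ay": 0, "az": 0}, {"claw": 38, "dx": 0, "dy": -0.03, "dz": 0, "ax": 0, "ay": 0, "az": 0}, {"claw": 38, "dx": 0, "dy": -0.03, "dz": 0, "ax": 0, "ay": 0, "az": 0}]}}

```text
time_s: 9.05
tcp_pos: [635.7, 44.9, 263.7]
tool_rot: [[0.102, -0.002, 0.995], [-0.995, 0.0, 0.102], [-0.001, -1.0, -0.002]]
ft_force: [0.5, 0.2, 0.3]
gripper_width: 0.383
```

```bash
python3 - <<'E'
from h import *
s=st()
im,ci=shot('scene','s7')
im,ci=shot('top','t7',(235,185,130,95))
E
```

```text
t9.05 tcp [635.7  44.9 263.7] phi -1.469 w0.383 F [0.5 0.2 0.3] q6 -0.11
```

View pics/s7.png

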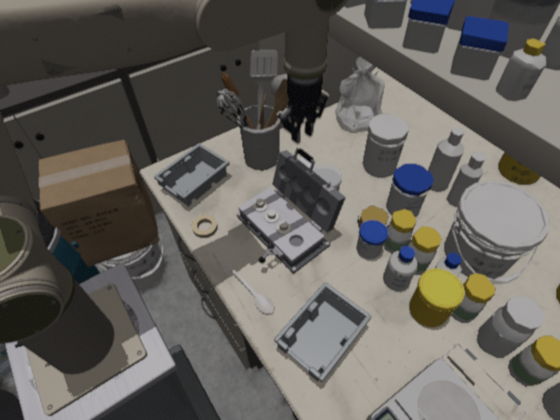

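View pics/t7.png

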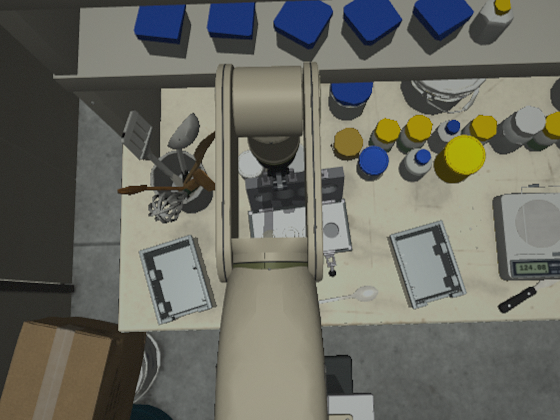

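```bash
python3 - <<'E'
from h import *
k=world(M,[[-8,-24.5,70],[-8,24.5,70],[-8,73.5,70]]); print(k)
plan([((k[0][0],k[0][1],200),.106,14)],claw=38)
E
```

```text
[[529.43704135 -23.2089007   70.        ]
 [524.25276252  25.51607496  70.        ]
 [519.06848368  74.24105062  70.        ]]
t9.15 tcp [639.4  44.9 271.5] phi -1.469 w0.384 F [ 0.6 -0.6  0.4] q6 -0.11
8 [{"dx": 0.004, "dy": 0.005, "dz": -0.0084, "ay": -6.45, "claw": 38.0}, {"dx": 0.0031, "dy": 0.005, "dz": -0.0088, "ay": -6.45, "claw": 38.0}, {"dx": 0.0021, "dy": 0.005, "dz": -0.009, "ay": -6.45, "claw": 38.0}, {"dx": 0.001, "dy": 0.005, "dz": -0.0092, "ay": -6.45, "claw": 38.0}, {"dx": 0.0, "dy": 0.005, "dz": -0.0093, "ay": -6.45, "claw": 38.0}, {"dx": -0.001, "dy": 0.005, "dz": -0.0092, "ay": -6.45, "claw": 38.0}, {"dx": -0.0021, "dy": 0.005, "dz": -0.009, "ay": -6.45, "claw": 38.0}, {"dx": -0.003, "dy": 0.005, "dz": -0.0088, "ay": -6.45, "claw": 38.0}]
6 [{"dx": -0.004, "dy": 0.0051, "dz": -0.0084, "ay": -6.45, "claw": 38.0}, {"dx": -0.0049, "dy": 0.0051, "dz": -0.0078, "ay": -6.45, "claw": 38.0}, {"dx": -0.0058, "dy": 0.0051, "dz": -0.0072, "ay": -6.45, "claw": 38.0}, {"dx": -0.0065, "dy": 0.0051, "dz": -0.0065, "ay": -6.45, "claw": 38.0}, {"dx": -0.0072, "dy": 0.0051, "dz": -0.0058, "ay": -6.45, "claw": 38.0}, {"dx": -0.0078, "dy": 0.0051, "dz": -0.0049, "ay": -6.45, "claw": 38.0}]
```

Emit:
{"method": "drive_tool", "body": {"plan": [{"claw": 38, "dx": 0.004, "dy": 0, "dz": -0.0084, "ax": 0, "ay": -6.45, "az": 0}, {"claw": 38, "dx": 0.003, "dy": 0, "dz": -0.0088, "ax": 0, "ay": -6.45, "az": 0}, {"claw": 38, "dx": 0.002, "dy": 0, "dz": -0.009, "ax": 0, "ay": -6.45, "az": 0}, {"claw": 38, "dx": 0.001, "dy": 0, "dz": -0.0092, "ax": 0, "ay": -6.45, "az": 0}, {"claw": 38, "dx": 0, "dy": 0.005, "dz": -0.0093, "ax": 0, "ay": -6.45, "az": 0}, {"claw": 38, "dx": -0.001, "dy": 0.005, "dz": -0.0092, "ax": 0, "ay": -6.45, "az": 0}, {"claw": 38, "dx": -0.002, "dy": 0.005, "dz": -0.009, "ax": 0, "ay": -6.45, "az": 0}, {"claw": 38, "dx": -0.003, "dy": 0.005, "dz": -0.0088, "ax": 0, "ay": -6.45, "az": 0}]}}

```text
time_s: 9.82
tcp_pos: [573.1, 5.8, 243.6]
tool_rot: [[0.846, 0.001, 0.534], [-0.534, 0.0, 0.846], [0.001, -1.0, 0.001]]
ft_force: [-0.3, 1.0, 0.5]
gripper_width: 0.379
```

Emit:
{"method": "drive_tool", "body": {"plan": [{"claw": 38, "dx": -0.004, "dy": 0.009, "dz": -0.0084, "ax": 0, "ay": -6.45, "az": 0}, {"claw": 38, "dx": -0.005, "dy": 0.009, "dz": -0.0078, "ax": 0, "ay": -6.45, "az": 0}, {"claw": 38, "dx": -0.006, "dy": 0.009, "dz": -0.0072, "ax": 0, "ay": -6.45, "az": 0}, {"claw": 38, "dx": -0.0065, "dy": 0.009, "dz": -0.0065, "ax": 0, "ay": -6.45, "az": 0}, {"claw": 38, "dx": -0.007, "dy": 0.009, "dz": -0.0058, "ax": 0, "ay": -6.45, "az": 0}, {"claw": 38, "dx": -0.008, "dy": 0.009, "dz": -0.0049, "ax": 0, "ay": -6.45, "az": 0}, {"claw": 38, "dx": 0, "dy": 0, "dz": 0, "ax": 0, "ay": 0, "az": 0}, {"claw": 38, "dx": 0, "dy": 0, "dz": 0, "ax": 0, "ay": 0, "az": 0}]}}

```text
time_s: 10.48
tcp_pos: [525.8, -23.3, 189.4]
tool_rot: [[0.995, 0.0, -0.103], [0.103, 0.0, 0.995], [0.0, -1.0, 0.0]]
ft_force: [0.6, 0.3, -0.3]
gripper_width: 0.382
```

```bash
python3 - <<'E'
from h import *
s=st(); im,ci=shot('wrist','w8')
k=world(M,[[-8,-24.5,70],[-8,24.5,70],[-8,73.5,70],[-8,-73.5,50]]); print(proj(ci,k).round(1).tolist())
E
```

```text
t10.48 tcp [525.8 -23.3 189.4] phi 0.103 w0.382 F [ 0.6  0.3 -0.3] q6 -1.82
[[282.5, 205.3], [336.4, 205.1], [390.3, 204.8], [232.3, 199.2]]
```

View pics/w8.png

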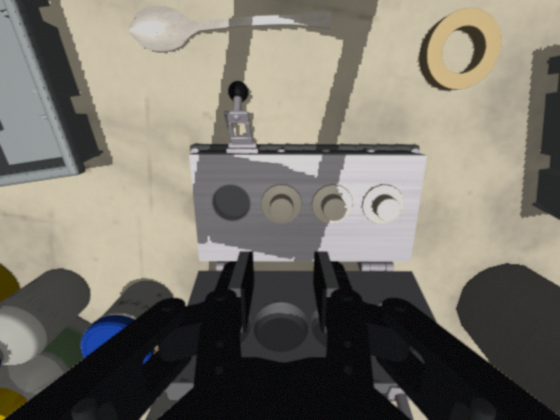

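```bash
sed -i 's/^M=.*/M=np.array([536.8,2.,.104])/' h.py; python3 - <<'E'
from h import *
k=world(M,[[-8,-24.5,70],[-8,24.5,70],[-8,73.5,70],[-8,-73.5,50]]); print(k)
plan([((k[0][0],k[0][1],64),.104)],claw=38)
E
```

```text
[[531.38663431 -23.19812437  70.        ]
 [526.29981573  25.53712239  70.        ]
 [521.21299715  74.27236915  70.        ]
 [536.47345288 -71.93337113  50.        ]]
t10.53 tcp [526.6 -23.2 190. ] phi 0.102 w0.378 F [ 0.  -0.3  0.5] q6 -1.81
4 [{"dx": 0.0012, "dy": 0.0315, "dz": -0.0001, "claw": 38.0}, {"dx": 0.0012, "dy": 0.0315, "dz": -0.0001, "claw": 38.0}, {"dx": 0.0012, "dy": 0.0315, "dz": -0.0001, "claw": 38.0}, {"dx": 0.0012, "dy": 0.0315, "dz": -0.0001, "claw": 38.0}]
```

Emit:
{"method": "drive_tool", "body": {"plan": [{"claw": 38, "dx": 0.0025, "dy": 0.038, "dz": 0, "ax": 0, "ay": 0, "az": 0}, {"claw": 38, "dx": 0.0025, "dy": 0.038, "dz": 0, "ax": 0, "ay": 0, "az": 0}, {"claw": 38, "dx": 0, "dy": 0.03, "dz": 0, "ax": 0, "ay": 0, "az": 0}, {"claw": 38, "dx": 0, "dy": 0.01, "dz": 0, "ax": 0, "ay": 0, "az": 0}, {"claw": 38, "dx": 0, "dy": 0.005, "dz": 0, "ax": 0, "ay": 0, "az": 0}, {"claw": 38, "dx": 0, "dy": 0, "dz": 0, "ax": 0, "ay": 0, "az": 0}, {"claw": 38, "dx": 0, "dy": 0, "dz": 0, "ax": 0, "ay": 0, "az": 0}], "squeeze": 50}}

```text
time_s: 11.12
tcp_pos: [532.9, -23.0, 70.4]
tool_rot: [[0.994, 0.003, -0.106], [0.106, -0.0, 0.994], [0.003, -1.0, -0.001]]
ft_force: [-0.7, 0.6, 0.6]
gripper_width: 0.375
```

```bash
python3 - <<'E'
from h import *
s=st(); im,ci=shot('wrist','w9')
E
```

```text
t11.12 tcp [532.9 -23.   70.4] phi 0.106 w0.375 F [-0.7  0.6  0.6] q6 -1.82
```

View pics/w9.png

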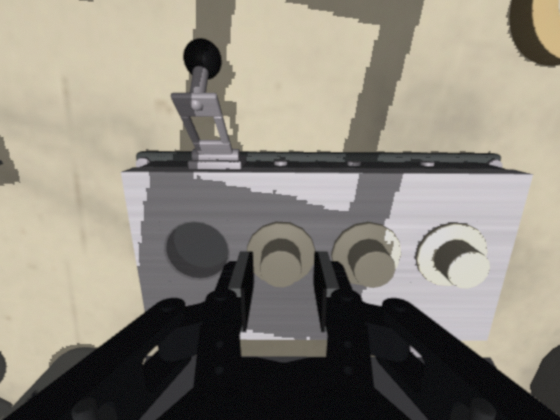

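```bash
python3 - <<'E'
from h import *
s=st(); ci=env.camera_info('wrist'); p=s['tcp_pos']
print(proj(ci,[[p[0],p[1],70]]), ray(ci,[[280,266],[370,268],[467,270]],70))
E
```

```text
t11.17 tcp [533.2 -23.1  70.8] phi 0.106 w0.381 F [0.4 0.  1. ] q6 -1.82
[[282.52536291 270.16085052]] [[530.91544533 -24.62391741  70.        ]
 [527.12920625  22.11680882  70.        ]
 [522.94284269  72.66202988  70.        ]]
```

Emit:
{"method": "drive_tool", "body": {"plan": [{"claw": 38, "dx": -0.0015, "dy": 0.004, "dz": -0.001, "ax": 0, "ay": 0, "az": 0}, {"claw": 38, "dx": 0, "dy": 0.003, "dz": 0, "ax": 0, "ay": 0, "az": 0}, {"claw": 38, "dx": 0, "dy": 0, "dz": 0, "ax": 0, "ay": 0, "az": 0}, {"claw": 0, "dx": 0, "dy": 0, "dz": 0, "ax": 0, "ay": 0, "az": 0}, {"claw": 0, "dx": 0, "dy": 0, "dz": 0, "ax": 0, "ay": 0, "az": 0}, {"claw": 0, "dx": 0, "dy": 0, "dz": 0, "ax": 0, "ay": 0, "az": 0}, {"claw": 0, "dx": 0, "dy": 0, "dz": 0, "ax": 0, "ay": 0, "az": 0}]}}

```text
time_s: 11.75
tcp_pos: [530.7, -24.3, 62.3]
tool_rot: [[0.994, 0.002, -0.106], [0.106, -0.0, 0.994], [0.002, -1.0, -0.001]]
ft_force: [0.0, -0.3, 5.2]
gripper_width: 0.233
```

Emit:
{"method": "drive_tool", "body": {"plan": [{"claw": 0, "dx": 0, "dy": -0.015, "dz": 0, "ax": 0, "ay": 0, "az": 0}, {"claw": 0, "dx": 0, "dy": -0.03, "dz": 0, "ax": 0, "ay": 0, "az": 0}, {"claw": 0, "dx": 0, "dy": -0.04, "dz": 0, "ax": 0, "ay": 0, "az": 0}, {"claw": 0, "dx": 0, "dy": 0, "dz": 0, "ax": 0, "ay": 0, "az": 0}]}}

```text
time_s: 12.08
tcp_pos: [534.1, -24.6, 154.5]
tool_rot: [[0.994, 0.011, -0.106], [0.106, -0.002, 0.994], [0.011, -1.0, -0.003]]
ft_force: [1.8, -0.8, 1.6]
gripper_width: 0.233
```

```bash
python3 - <<'E'
from h import *
s=st(); im,ci=shot('wrist','w10'); shot('top','t10',(380,210,95,105))
E
```

```text
t12.08 tcp [534.1 -24.6 154.5] phi 0.107 w0.233 F [ 1.8 -0.8  1.6] q6 -1.82
```

View pics/w10.png

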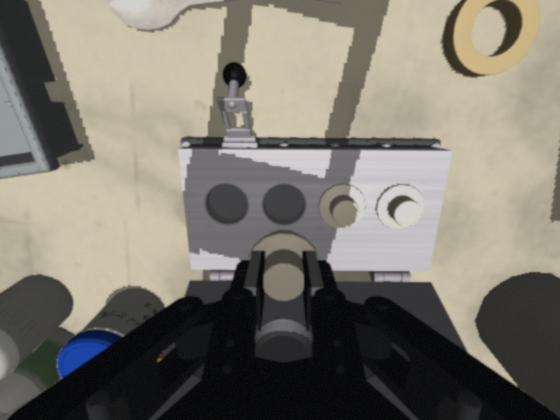

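View pics/t10c.png

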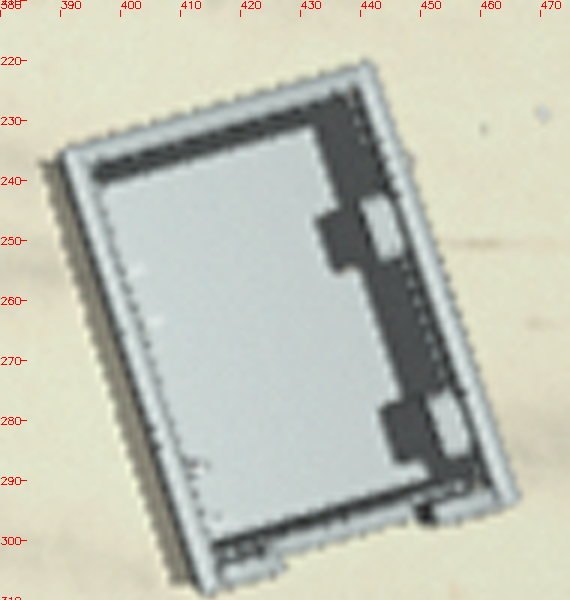

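```bash
cat >> h.py <<'E'
TR=np.array([449.3,-294.5,.258])
E
python3 - <<'E'
from h import *
k=world(TR,[[45,0,0],[0,0,0],[-45,0,0]]); print(k)
plan([((k[0][0],k[0][1],140),.258)],claw=0)
E
```

```text
[[ 492.81059928 -283.01837334    0.        ]
 [ 449.3        -294.5           0.        ]
 [ 405.78940072 -305.98162666    0.        ]]
t12.18 tcp [531.6 -24.3 148.7] phi 0.107 w0.233 F [-0.3  0.3 -1.4] q6 -1.82
7 [{"dx": -0.0094, "dy": 0.0012, "dz": -0.0362, "ay": -1.24, "claw": 0.0}, {"dx": -0.0102, "dy": 0.0012, "dz": -0.0359, "ay": -1.24, "claw": 0.0}, {"dx": -0.011, "dy": 0.0012, "dz": -0.0357, "ay": -1.24, "claw": 0.0}, {"dx": -0.0118, "dy": 0.0012, "dz": -0.0355, "ay": -1.24, "claw": 0.0}, {"dx": -0.0125, "dy": 0.0012, "dz": -0.0352, "ay": -1.24, "claw": 0.0}, {"dx": -0.0133, "dy": 0.0012, "dz": -0.0349, "ay": -1.24, "claw": 0.0}, {"dx": -0.014, "dy": 0.0012, "dz": -0.0346, "ay": -1.24, "claw": 0.0}]
```

Emit:
{"method": "drive_tool", "body": {"plan": [{"claw": 0, "dx": -0.0094, "dy": 0.001, "dz": -0.0362, "ax": 0, "ay": -1.24, "az": 0}, {"claw": 0, "dx": -0.0102, "dy": 0.001, "dz": -0.0359, "ax": 0, "ay": -1.24, "az": 0}, {"claw": 0, "dx": -0.011, "dy": 0.001, "dz": -0.0357, "ax": 0, "ay": -1.24, "az": 0}, {"claw": 0, "dx": -0.0118, "dy": 0.001, "dz": -0.0355, "ax": 0, "ay": -1.24, "az": 0}, {"claw": 0, "dx": -0.0125, "dy": 0.001, "dz": -0.0352, "ax": 0, "ay": -1.24, "az": 0}, {"claw": 0, "dx": -0.0133, "dy": 0.001, "dz": -0.0349, "ax": 0, "ay": -1.24, "az": 0}, {"claw": 0, "dx": -0.014, "dy": 0.001, "dz": -0.0346, "ax": 0, "ay": -1.24, "az": 0}, {"claw": 0, "dx": 0, "dy": 0, "dz": 0, "ax": 0, "ay": 0, "az": 0}]}}

```text
time_s: 12.85
tcp_pos: [488.6, -288.2, 137.3]
tool_rot: [[0.968, -0.003, -0.252], [0.252, -0.001, 0.968], [-0.003, -1.0, -0.001]]
ft_force: [0.1, 0.2, -1.2]
gripper_width: 0.232
```

```bash
python3 - <<'E'
from h import *
k=world(TR,[[45,0,0],[0,0,0],[-45,0,0]])
plan([((k[0][0],k[0][1],32),.258)],claw=0)
im,ci=shot('wrist','w11'); 
tote=np.array([[90,65,62],[-90,65,62],[-90,-65,62],[90,-65,62]]); print(proj(ci,world(TR,tote)))
E
```

```text
t12.85 tcp [ 488.6 -288.2  137.3] phi 0.255 w0.232 F [ 0.1  0.2 -1.2] q6 -2.45
3 [{"dx": 0.0019, "dy": 0.0351, "dz": 0.0013, "ay": -0.06, "az": -0.05, "claw": 0.0}, {"dx": 0.0019, "dy": 0.0351, "dz": 0.0013, "ay": -0.06, "az": -0.05, "claw": 0.0}, {"dx": 0.0018, "dy": 0.0351, "dz": 0.0013, "ay": -0.06, "az": -0.05, "claw": 0.0}]
[[364.67254091 276.23376762]
 [387.92001507  23.16234725]
 [179.80896822  24.35008707]
 [205.0395084  277.0425503 ]]
```

View pics/w11.png

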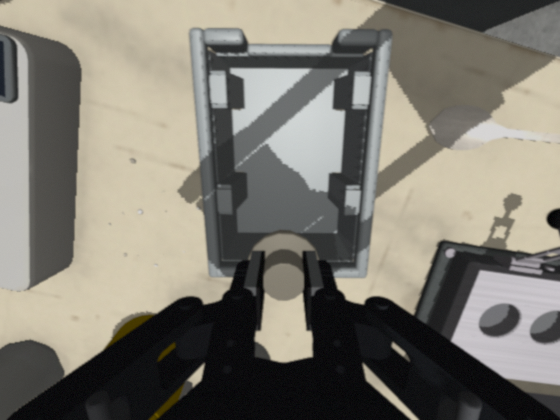

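```bash
python3 - <<'E'
from h import *
import json
im=cv2.imread('pics/w11.png'); crop(im,'w11c',(180,20,220,270),2); 
crop(im,'w11d',(180,20,220,100),3.6.__int__() or 3)
s=st(); ci=env.camera_info('wrist')
tote=np.array([[90,65,62],[-90,65,62],[-90,-65,62],[90,-65,62]])
print(fit([(ci,tote,np.array([[368,276],[391,29],[189,29],[208,277]]))],TR))
print(s['q'])
E
```

```text
t12.90 tcp [ 489.2 -285.4  137.2] phi 0.254 w0.233 F [ 0.5  1.4 -0.5] q6 -2.44
(array([ 4.51001805e+02, -2.90824962e+02,  2.52443463e-01]), array([[-0.41387508,  3.37911252],
       [ 2.19324738, -0.49759422],
       [-3.01534655, -0.62907778],
       [ 0.48445911,  2.41081366]]))
[-6.18252547e-01  1.13721524e-01  1.69606993e+00 -7.05271923e-04
  1.33444861e+00 -2.44282881e+00]
```

View pics/w11c.png

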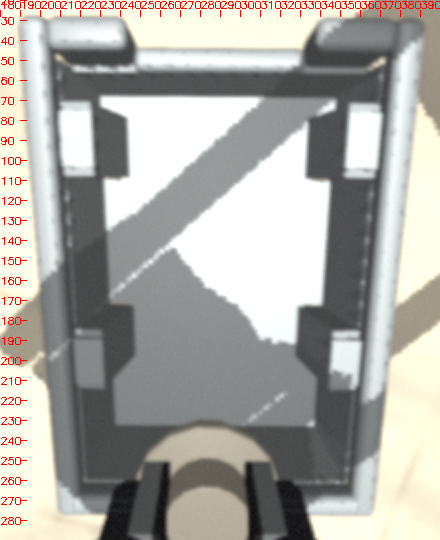

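Emit:
{"method": "drive_tool", "body": {"plan": [{"claw": 0, "dx": 0.002, "dy": 0.03, "dz": 0, "ax": 0, "ay": 0, "az": 0}, {"claw": 0, "dx": 0.001, "dy": 0.025, "dz": 0, "ax": 0, "ay": 0, "az": 0}, {"claw": 0, "dx": 0, "dy": 0, "dz": 0, "ax": 0, "ay": 0, "az": 0}, {"claw": 0, "dx": 0, "dy": 0, "dz": 0, "ax": 0, "ay": 0, "az": 0}, {"claw": 0, "dx": 0, "dy": 0, "dz": 0, "ax": 0, "ay": 0, "az": 0}]}}

```text
time_s: 13.32
tcp_pos: [494.2, -281.3, 84.6]
tool_rot: [[0.967, -0.0, -0.256], [0.256, 0.0, 0.967], [-0.0, -1.0, 0.0]]
ft_force: [-0.3, -0.9, 0.0]
gripper_width: 0.235
```

```bash
sed -i 's/    im=env.read_camera(n); ci=env.camera_info(n);/    ci=env.camera_info(n); im=env.read_camera(n);/' h.py; python3 - <<'E'
from h import *
k=world(TR,[[45,0,0],[0,0,0],[-45,0,0]])
plan([((k[0][0],k[0][1],32),.258)],claw=0)
im,ci=shot('wrist','w12'); 
tote=np.array([[90,65,62],[-90,65,62],[-90,-65,62],[90,-65,62]]); print(proj(ci,world(TR,tote)))
E
```

```text
t13.32 tcp [ 494.2 -281.3   84.6] phi 0.259 w0.235 F [-0.3 -0.9  0. ] q6 -2.44
2 [{"dx": -0.0009, "dy": 0.0263, "dz": -0.0007, "claw": 0.0}, {"dx": -0.0009, "dy": 0.0263, "dz": -0.0006, "claw": 0.0}]
[[382.63945521 312.27473403]
 [424.92384453 -24.85476985]
 [134.67553818 -24.73611421]
 [179.11854654 312.28312321]]
```

View pics/w12.png

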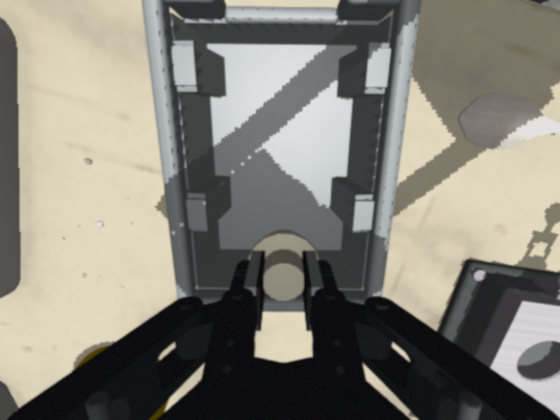

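Emit:
{"method": "drive_tool", "body": {"plan": [{"claw": 0, "dx": -0.003, "dy": 0.026, "dz": -0.001, "ax": 0, "ay": 0, "az": 0}, {"claw": 0, "dx": -0.001, "dy": 0.02, "dz": 0, "ax": 0, "ay": 0, "az": 0}, {"claw": 0, "dx": 0, "dy": 0.006, "dz": 0, "ax": 0, "ay": 0, "az": 0}, {"claw": 0, "dx": 0, "dy": 0, "dz": 0, "ax": 0, "ay": 0, "az": 0}, {"claw": 0, "dx": 0, "dy": 0, "dz": 0, "ax": 0, "ay": 0, "az": 0}]}}

```text
time_s: 13.78
tcp_pos: [491.2, -284.2, 33.5]
tool_rot: [[0.967, 0.001, -0.256], [0.256, -0.001, 0.967], [0.001, -1.0, -0.001]]
ft_force: [-0.1, -1.1, 0.8]
gripper_width: 0.231
```

```bash
python3 - <<'E'
from h import *
st(); shot('wrist','w13')
E
```

```text
t13.78 tcp [ 491.2 -284.2   33.5] phi 0.258 w0.231 F [-0.1 -1.1  0.8] q6 -2.44
```

View pics/w13.png

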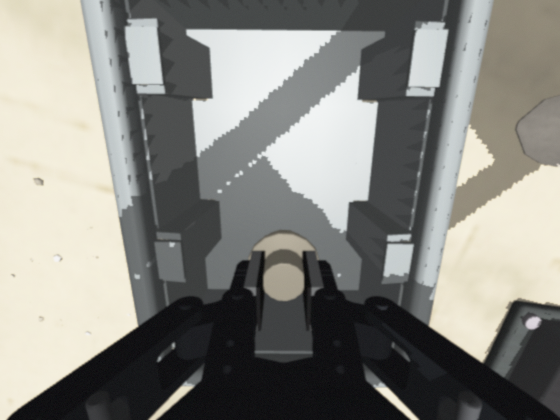

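Emit:
{"method": "drive_tool", "body": {"plan": [{"claw": 0, "dx": 0, "dy": 0.0025, "dz": 0, "ax": 0, "ay": 0, "az": 0}, {"claw": 0, "dx": 0, "dy": 0, "dz": 0, "ax": 0, "ay": 0, "az": 0}, {"claw": 40, "dx": 0, "dy": 0, "dz": 0, "ax": 0, "ay": 0, "az": 0}, {"claw": 40, "dx": 0, "dy": 0, "dz": 0, "ax": 0, "ay": 0, "az": 0}, {"claw": 40, "dx": 0, "dy": 0, "dz": 0, "ax": 0, "ay": 0, "az": 0}, {"claw": 40, "dx": 0, "dy": -0.02, "dz": 0, "ax": 0, "ay": 0, "az": 0}, {"claw": 40, "dx": 0, "dy": -0.04, "dz": 0, "ax": 0, "ay": 0, "az": 0}, {"claw": 40, "dx": 0, "dy": -0.04, "dz": 0, "ax": 0, "ay": 0, "az": 0}]}}

```text
time_s: 14.5
tcp_pos: [488.8, -282.8, 128.8]
tool_rot: [[0.967, -0.004, -0.255], [0.255, 0.003, 0.967], [-0.003, -1.0, 0.004]]
ft_force: [0.3, -0.3, 0.0]
gripper_width: 0.404
```

```bash
python3 - <<'E'
from h import *
k=world(M,[[-8,24.5,70]])[0]
plan([((k[0],k[1],140),.104,9)],claw=0)
shot('wrist','w14')
E
```

```text
t14.50 tcp [ 488.8 -282.8  128.8] phi 0.258 w0.404 F [ 0.3 -0.3  0. ] q6 -2.44
8 [{"dx": 0.0128, "dy": -0.0012, "dz": 0.0321, "ay": 0.98, "claw": 0.0}, {"dx": 0.0122, "dy": -0.0012, "dz": 0.0323, "ay": 0.98, "claw": 0.0}, {"dx": 0.0117, "dy": -0.0012, "dz": 0.0325, "ay": 0.98, "claw": 0.0}, {"dx": 0.0111, "dy": -0.0012, "dz": 0.0327, "ay": 0.98, "claw": 0.0}, {"dx": 0.0106, "dy": -0.0012, "dz": 0.0329, "ay": 0.98, "claw": 0.0}, {"dx": 0.01, "dy": -0.0012, "dz": 0.033, "ay": 0.98, "claw": 0.0}, {"dx": 0.0094, "dy": -0.0012, "dz": 0.0332, "ay": 0.98, "claw": 0.0}, {"dx": 0.0089, "dy": -0.0012, "dz": 0.0334, "ay": 0.98, "claw": 0.0}]
1 [{"dx": 0.0083, "dy": -0.0012, "dz": 0.0335, "ay": 0.98, "claw": 0.0}]
```

View pics/w14.png

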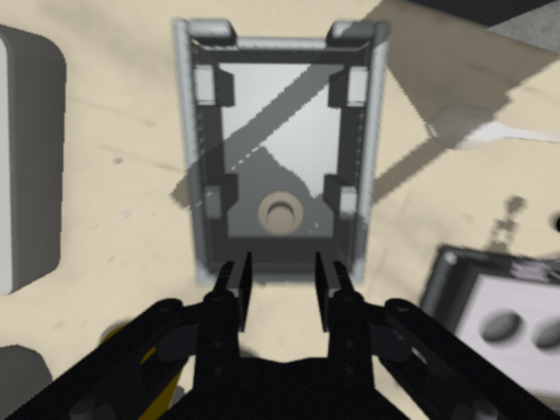

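Emit:
{"method": "drive_tool", "body": {"plan": [{"claw": 38, "dx": 0.0128, "dy": 0, "dz": 0.0321, "ax": 0, "ay": 0.98, "az": 0}, {"claw": 38, "dx": 0.0122, "dy": 0, "dz": 0.0323, "ax": 0, "ay": 0.98, "az": 0}, {"claw": 38, "dx": 0.0117, "dy": 0, "dz": 0.0325, "ax": 0, "ay": 0.98, "az": 0}, {"claw": 38, "dx": 0.0111, "dy": 0, "dz": 0.0327, "ax": 0, "ay": 0.98, "az": 0}, {"claw": 38, "dx": 0.0106, "dy": 0, "dz": 0.0329, "ax": 0, "ay": 0.98, "az": 0}, {"claw": 38, "dx": 0.01, "dy": 0, "dz": 0.033, "ax": 0, "ay": 0.98, "az": 0}, {"claw": 38, "dx": 0.0094, "dy": 0, "dz": 0.0332, "ax": 0, "ay": 0.98, "az": 0}, {"claw": 38, "dx": 0.0089, "dy": 0, "dz": 0.0334, "ax": 0, "ay": 0.98, "az": 0}]}}

```text
time_s: 15.22
tcp_pos: [523.9, -8.0, 129.9]
tool_rot: [[0.993, 0.001, -0.12], [0.12, -0.0, 0.993], [0.001, -1.0, -0.0]]
ft_force: [0.7, -0.2, 0.2]
gripper_width: 0.376
```

Emit:
{"method": "drive_tool", "body": {"plan": [{"claw": 38, "dx": 0.0083, "dy": 0, "dz": 0.0335, "ax": 0, "ay": 0.98, "az": 0}, {"claw": 38, "dx": 0, "dy": 0, "dz": 0, "ax": 0, "ay": 0, "az": 0}, {"claw": 38, "dx": 0, "dy": 0, "dz": 0, "ax": 0, "ay": 0, "az": 0}, {"claw": 38, "dx": 0, "dy": 0, "dz": 0, "ax": 0, "ay": 0, "az": 0}]}}

```text
time_s: 15.55
tcp_pos: [528.0, 24.4, 129.7]
tool_rot: [[0.994, 0.0, -0.105], [0.105, -0.0, 0.994], [0.0, -1.0, -0.0]]
ft_force: [0.0, -0.6, -0.8]
gripper_width: 0.38
```

```bash
python3 - <<'E'
from h import *
k=world(M,[[-8,24.5,70],[-8,73.5,70]])
plan([((k[0][0],k[0][1],63),.104)],claw=0)
im,ci=shot('wrist','w15'); print(proj(ci,k))
E
```

```text
t15.55 tcp [528.   24.4 129.7] phi 0.105 w0.380 F [ 0.  -0.6 -0.8] q6 -1.73
2 [{"dx": -0.0008, "dy": 0.0333, "dz": 0.0007, "claw": 0.0}, {"dx": -0.0008, "dy": 0.0333, "dz": 0.0007, "claw": 0.0}]
[[284.6289501  225.55388382]
 [353.57779896 225.60209409]]
```

View pics/w15.png

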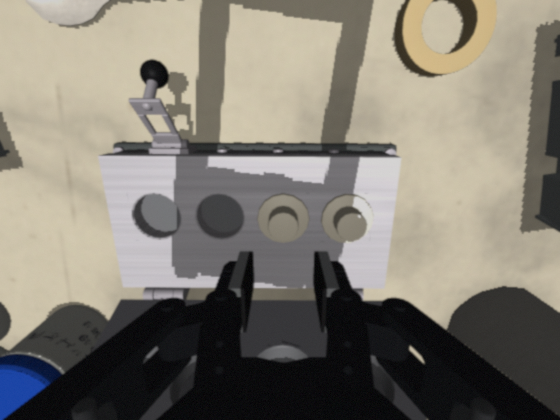

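Emit:
{"method": "drive_tool", "body": {"plan": [{"claw": 38, "dx": -0.001, "dy": 0.03, "dz": 0, "ax": 0, "ay": 0, "az": 0}, {"claw": 38, "dx": 0, "dy": 0.025, "dz": 0, "ax": 0, "ay": 0, "az": 0}, {"claw": 38, "dx": 0, "dy": 0.008, "dz": 0, "ax": 0, "ay": 0, "az": 0}, {"claw": 38, "dx": 0, "dy": 0.004, "dz": 0, "ax": 0, "ay": 0, "az": 0}, {"claw": 38, "dx": 0, "dy": 0, "dz": 0, "ax": 0, "ay": 0, "az": 0}, {"claw": 38, "dx": 0, "dy": 0, "dz": 0, "ax": 0, "ay": 0, "az": 0}]}}

```text
time_s: 16.1
tcp_pos: [527.6, 23.6, 63.6]
tool_rot: [[0.995, 0.001, -0.103], [0.103, -0.0, 0.995], [0.001, -1.0, -0.0]]
ft_force: [0.4, -0.9, -0.4]
gripper_width: 0.38
```

Emit:
{"method": "drive_tool", "body": {"plan": [{"claw": 0, "dx": 0, "dy": 0, "dz": 0, "ax": 0, "ay": 0, "az": 0}, {"claw": 0, "dx": 0, "dy": 0, "dz": 0, "ax": 0, "ay": 0, "az": 0}, {"claw": 0, "dx": 0, "dy": 0, "dz": 0, "ax": 0, "ay": 0, "az": 0}, {"claw": 0, "dx": 0, "dy": 0, "dz": 0, "ax": 0, "ay": 0, "az": 0}]}}

```text
time_s: 16.43
tcp_pos: [528.1, 24.1, 64.0]
tool_rot: [[0.995, 0.002, -0.104], [0.104, -0.001, 0.995], [0.002, -1.0, -0.001]]
ft_force: [-0.1, -2.2, 5.7]
gripper_width: 0.233
```

Emit:
{"method": "drive_tool", "body": {"plan": [{"claw": 0, "dx": 0, "dy": -0.015, "dz": 0, "ax": 0, "ay": 0, "az": 0}, {"claw": 0, "dx": 0, "dy": -0.03, "dz": 0, "ax": 0, "ay": 0, "az": 0}, {"claw": 0, "dx": 0, "dy": -0.035, "dz": 0, "ax": 0, "ay": 0, "az": 0}, {"claw": 0, "dx": 0, "dy": 0, "dz": 0, "ax": 0, "ay": 0, "az": 0}, {"claw": 0, "dx": 0, "dy": 0, "dz": 0, "ax": 0, "ay": 0, "az": 0}]}}

```text
time_s: 16.85
tcp_pos: [529.1, 24.5, 145.8]
tool_rot: [[0.995, 0.006, -0.104], [0.104, -0.0, 0.995], [0.006, -1.0, -0.001]]
ft_force: [-1.1, -0.3, -0.7]
gripper_width: 0.23
```

```bash
python3 - <<'E'
from h import *
k=world(TR,[[-4,0,0]])[0]
plan([((k[0],k[1],142),.258,9)],claw=0)
im,ci=shot('wrist','w16'); im,_=shot('top','t16',(380,210,95,105))
E
```

```text
t16.85 tcp [529.1  24.5 145.8] phi 0.104 w0.230 F [-1.1 -0.3 -0.7] q6 -1.73
8 [{"dx": -0.013, "dy": 0.0004, "dz": -0.0344, "ay": -0.98, "claw": 0.0}, {"dx": -0.0135, "dy": 0.0004, "dz": -0.0342, "ay": -0.98, "claw": 0.0}, {"dx": -0.0141, "dy": 0.0004, "dz": -0.0339, "ay": -0.98, "claw": 0.0}, {"dx": -0.0147, "dy": 0.0004, "dz": -0.0337, "ay": -0.98, "claw": 0.0}, {"dx": -0.0153, "dy": 0.0004, "dz": -0.0334, "ay": -0.98, "claw": 0.0}, {"dx": -0.0158, "dy": 0.0004, "dz": -0.0332, "ay": -0.98, "claw": 0.0}, {"dx": -0.0164, "dy": 0.0004, "dz": -0.0329, "ay": -0.98, "claw": 0.0}, {"dx": -0.017, "dy": 0.0004, "dz": -0.0326, "ay": -0.98, "claw": 0.0}]
1 [{"dx": -0.0175, "dy": 0.0004, "dz": -0.0323, "ay": -0.98, "claw": 0.0}]
```

View pics/w16.png

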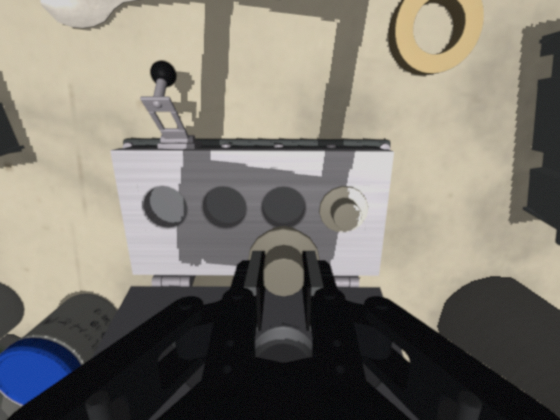

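View pics/t16c.png

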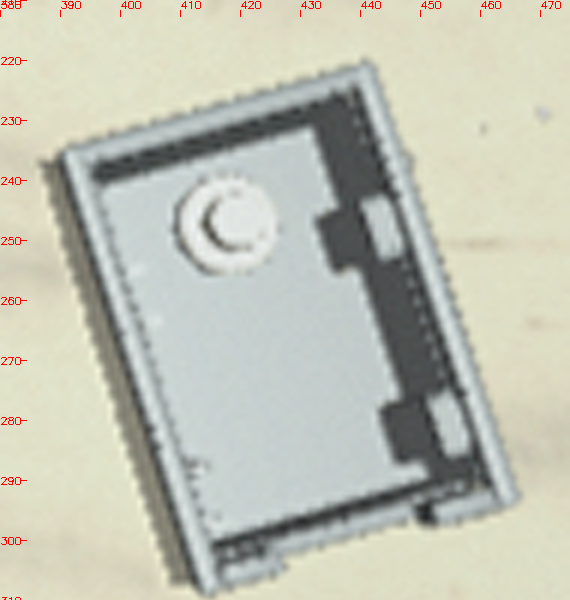

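Emit:
{"method": "drive_tool", "body": {"plan": [{"claw": 0, "dx": -0.013, "dy": 0, "dz": -0.0344, "ax": 0, "ay": -0.98, "az": 0}, {"claw": 0, "dx": -0.0135, "dy": 0, "dz": -0.0342, "ax": 0, "ay": -0.98, "az": 0}, {"claw": 0, "dx": -0.0141, "dy": 0, "dz": -0.0339, "ax": 0, "ay": -0.98, "az": 0}, {"claw": 0, "dx": -0.0147, "dy": 0, "dz": -0.0337, "ax": 0, "ay": -0.98, "az": 0}, {"claw": 0, "dx": -0.0153, "dy": 0, "dz": -0.0334, "ax": 0, "ay": -0.98, "az": 0}, {"claw": 0, "dx": -0.0158, "dy": 0, "dz": -0.0332, "ax": 0, "ay": -0.98, "az": 0}, {"claw": 0, "dx": -0.0164, "dy": 0, "dz": -0.0329, "ax": 0, "ay": -0.98, "az": 0}, {"claw": 0, "dx": -0.017, "dy": 0, "dz": -0.0326, "ax": 0, "ay": -0.98, "az": 0}]}}

```text
time_s: 17.62
tcp_pos: [450.8, -260.8, 140.7]
tool_rot: [[0.971, -0.002, -0.24], [0.24, 0.002, 0.971], [-0.002, -1.0, 0.002]]
ft_force: [-0.1, -0.1, 0.8]
gripper_width: 0.227
```

Emit:
{"method": "drive_tool", "body": {"plan": [{"claw": 0, "dx": -0.0175, "dy": 0, "dz": -0.0323, "ax": 0, "ay": -0.98, "az": 0}, {"claw": 0, "dx": 0, "dy": 0, "dz": 0, "ax": 0, "ay": 0, "az": 0}, {"claw": 0, "dx": 0, "dy": 0, "dz": 0, "ax": 0, "ay": 0, "az": 0}, {"claw": 0, "dx": 0, "dy": 0.03, "dz": 0, "ax": 0, "ay": 0, "az": 0}, {"claw": 0, "dx": 0, "dy": 0.03, "dz": 0, "ax": 0, "ay": 0, "az": 0}, {"claw": 0, "dx": 0, "dy": 0, "dz": 0, "ax": 0, "ay": 0, "az": 0}, {"claw": 0, "dx": 0, "dy": 0, "dz": 0, "ax": 0, "ay": 0, "az": 0}]}}

```text
time_s: 18.2
tcp_pos: [441.6, -292.8, 80.1]
tool_rot: [[0.967, -0.005, -0.256], [0.256, 0.004, 0.967], [-0.004, -1.0, 0.006]]
ft_force: [0.8, -0.6, -0.9]
gripper_width: 0.234
```

```bash
python3 - <<'E'
from h import *
k=world(TR,[[-4,0,0]])[0]
plan([((k[0],k[1],32),.258)],claw=0)
im,ci=shot('wrist','w17'); 
E
```

```text
t18.20 tcp [ 441.6 -292.8   80.1] phi 0.259 w0.234 F [ 0.8 -0.6 -0.9] q6 -2.51
2 [{"dx": 0.0016, "dy": 0.024, "dz": -0.002, "ax": -0.16, "az": -0.11, "claw": 0.0}, {"dx": 0.0016, "dy": 0.024, "dz": -0.0019, "ax": -0.16, "az": -0.11, "claw": 0.0}]
```

View pics/w17.png

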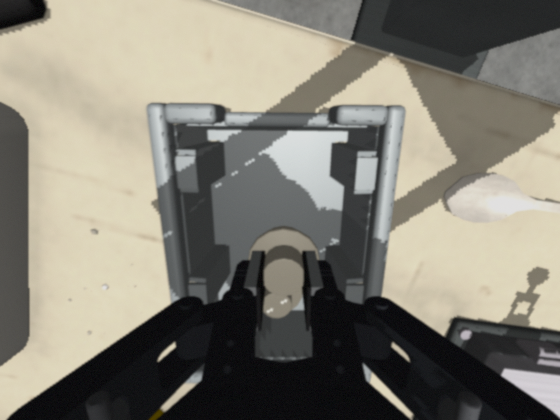

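Emit:
{"method": "drive_tool", "body": {"plan": [{"claw": 0, "dx": 0.002, "dy": 0.025, "dz": -0.003, "ax": 0, "ay": 0, "az": 0}, {"claw": 0, "dx": 0, "dy": 0.018, "dz": 0, "ax": 0, "ay": 0, "az": 0}, {"claw": 0, "dx": 0, "dy": 0.004, "dz": 0, "ax": 0, "ay": 0, "az": 0}, {"claw": 0, "dx": 0, "dy": 0, "dz": 0, "ax": 0, "ay": 0, "az": 0}, {"claw": 0, "dx": 0, "dy": 0, "dz": 0, "ax": 0, "ay": 0, "az": 0}]}}

```text
time_s: 18.67
tcp_pos: [446.9, -298.3, 37.4]
tool_rot: [[0.967, 0.001, -0.256], [0.256, -0.001, 0.967], [0.001, -1.0, -0.001]]
ft_force: [0.4, -0.1, -0.7]
gripper_width: 0.235
```

```bash
python3 - <<'E'
from h import *
st(); im,ci=shot('wrist','w18'); s=st(); env.read_camera('top'); st()
print(s['dq'])
E
```

```text
t18.67 tcp [ 446.9 -298.3   37.4] phi 0.259 w0.235 F [ 0.4 -0.1 -0.7] q6 -2.51
t18.72 tcp [ 447.2 -298.6   37.8] phi 0.259 w0.230 F [-0.5 -0.6 -0.6] q6 -2.51
t18.77 tcp [ 447.2 -298.7   37.8] phi 0.258 w0.232 F [ 0.2  0.3 -0.6] q6 -2.51
[-0.00151783 -0.00475653 -0.00337938 -0.00207743 -0.00653092 -0.00103078]
```

View pics/w18.png

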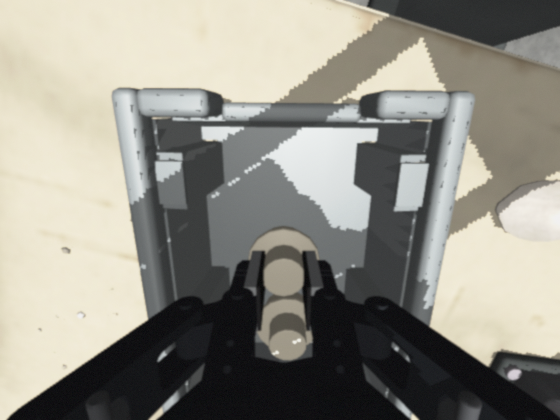

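Emit:
{"method": "drive_tool", "body": {"plan": [{"claw": 0, "dx": -0.002, "dy": 0.003, "dz": 0.003, "ax": 0, "ay": 0, "az": 0}, {"claw": 0, "dx": 0, "dy": 0.002, "dz": 0, "ax": 0, "ay": 0, "az": 0}, {"claw": 0, "dx": 0, "dy": 0, "dz": 0, "ax": 0, "ay": 0, "az": 0}, {"claw": 40, "dx": 0, "dy": 0, "dz": 0, "ax": 0, "ay": 0, "az": 0}, {"claw": 40, "dx": 0, "dy": 0, "dz": 0, "ax": 0, "ay": 0, "az": 0}, {"claw": 40, "dx": 0, "dy": 0, "dz": 0, "ax": 0, "ay": 0, "az": 0}]}}

```text
time_s: 19.27
tcp_pos: [443.2, -295.5, 30.6]
tool_rot: [[0.967, -0.0, -0.255], [0.255, 0.0, 0.967], [-0.0, -1.0, 0.0]]
ft_force: [0.5, -0.3, 0.3]
gripper_width: 0.398
```

Emit:
{"method": "drive_tool", "body": {"plan": [{"claw": 38, "dx": 0, "dy": -0.02, "dz": 0, "ax": 0, "ay": 0, "az": 0}, {"claw": 38, "dx": 0, "dy": -0.04, "dz": 0, "ax": 0, "ay": 0, "az": 0}, {"claw": 38, "dx": 0, "dy": -0.04, "dz": 0, "ax": 0, "ay": 0, "az": 0}, {"claw": 38, "dx": 0, "dy": 0, "dz": 0, "ax": 0, "ay": 0, "az": 0}, {"claw": 38, "dx": 0, "dy": 0, "dz": 0, "ax": 0, "ay": 0, "az": 0}]}}

```text
time_s: 19.68
tcp_pos: [445.4, -297.2, 134.3]
tool_rot: [[0.967, 0.005, -0.255], [0.255, -0.004, 0.967], [0.004, -1.0, -0.006]]
ft_force: [0.1, -0.6, -0.1]
gripper_width: 0.38
```

```bash
python3 - <<'E'
from h import *
k=world(M,[[-8,73.5,70]])[0]
plan([((k[0],k[1],135),.104,10)],claw=0)
shot('wrist','w19')
E
```

```text
t19.68 tcp [ 445.4 -297.2  134.3] phi 0.258 w0.380 F [ 0.1 -0.6 -0.1] q6 -2.51
8 [{"dx": 0.0168, "dy": -0.0002, "dz": 0.034, "ay": 0.88, "claw": 0.0}, {"dx": 0.0163, "dy": -0.0002, "dz": 0.0342, "ay": 0.88, "claw": 0.0}, {"dx": 0.0158, "dy": -0.0002, "dz": 0.0345, "ay": 0.88, "claw": 0.0}, {"dx": 0.0152, "dy": -0.0002, "dz": 0.0347, "ay": 0.88, "claw": 0.0}, {"dx": 0.0147, "dy": -0.0001, "dz": 0.035, "ay": 0.88, "claw": 0.0}, {"dx": 0.0142, "dy": -0.0001, "dz": 0.0352, "ay": 0.88, "claw": 0.0}, {"dx": 0.0136, "dy": -0.0001, "dz": 0.0354, "ay": 0.88, "claw": 0.0}, {"dx": 0.0131, "dy": -0.0001, "dz": 0.0356, "ay": 0.88, "claw": 0.0}]
2 [{"dx": 0.0125, "dy": -0.0001, "dz": 0.0358, "ay": 0.88, "claw": 0.0}, {"dx": 0.012, "dy": -0.0001, "dz": 0.036, "ay": 0.88, "claw": 0.0}]
```

View pics/w19.png

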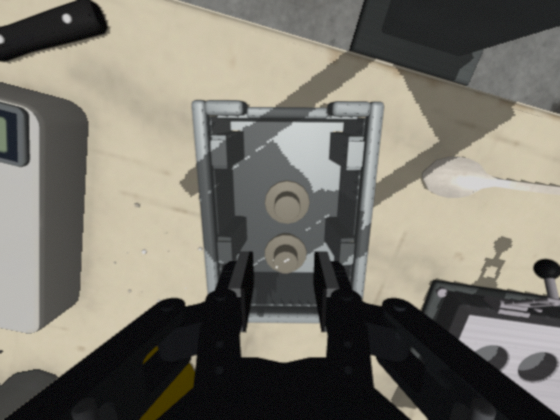

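Emit:
{"method": "drive_tool", "body": {"plan": [{"claw": 38, "dx": 0.0168, "dy": 0, "dz": 0.034, "ax": 0, "ay": 0.88, "az": 0}, {"claw": 38, "dx": 0.0163, "dy": 0, "dz": 0.0342, "ax": 0, "ay": 0.88, "az": 0}, {"claw": 38, "dx": 0.0158, "dy": 0, "dz": 0.0345, "ax": 0, "ay": 0.88, "az": 0}, {"claw": 38, "dx": 0.0152, "dy": 0, "dz": 0.0347, "ax": 0, "ay": 0.88, "az": 0}, {"claw": 38, "dx": 0.0147, "dy": 0, "dz": 0.035, "ax": 0, "ay": 0.88, "az": 0}, {"claw": 38, "dx": 0.0142, "dy": 0, "dz": 0.0352, "ax": 0, "ay": 0.88, "az": 0}, {"claw": 38, "dx": 0.0136, "dy": 0, "dz": 0.0354, "ax": 0, "ay": 0.88, "az": 0}, {"claw": 38, "dx": 0.0131, "dy": 0, "dz": 0.0356, "ax": 0, "ay": 0.88, "az": 0}]}}

```text
time_s: 20.4
tcp_pos: [502.7, 3.7, 128.7]
tool_rot: [[0.991, -0.003, -0.134], [0.134, 0.0, 0.991], [-0.003, -1.0, 0.001]]
ft_force: [1.0, -0.5, -0.8]
gripper_width: 0.383
```

Emit:
{"method": "drive_tool", "body": {"plan": [{"claw": 38, "dx": 0.0125, "dy": 0, "dz": 0.0358, "ax": 0, "ay": 0.88, "az": 0}, {"claw": 38, "dx": 0.012, "dy": 0, "dz": 0.036, "ax": 0, "ay": 0.88, "az": 0}, {"claw": 38, "dx": 0, "dy": 0, "dz": 0, "ax": 0, "ay": 0, "az": 0}, {"claw": 38, "dx": 0, "dy": 0, "dz": 0, "ax": 0, "ay": 0, "az": 0}, {"claw": 38, "dx": 0, "dy": 0, "dz": 0, "ax": 0, "ay": 0, "az": 0}, {"claw": 38, "dx": 0, "dy": 0, "dz": 0, "ax": 0, "ay": 0, "az": 0}]}}

```text
time_s: 20.9
tcp_pos: [518.3, 75.0, 129.5]
tool_rot: [[0.995, -0.002, -0.104], [0.104, -0.001, 0.995], [-0.002, -1.0, -0.0]]
ft_force: [0.2, -0.3, -0.4]
gripper_width: 0.376
```

```bash
python3 - <<'E'
from h import *
k=world(M,[[-8,73.5,70]])
plan([((k[0][0],k[0][1],63),.104)],claw=0)
im,ci=shot('wrist','w20'); print(proj(ci,k))
E
```

```text
t20.90 tcp [518.3  75.  129.5] phi 0.104 w0.376 F [ 0.2 -0.3 -0.4] q6 -1.63
2 [{"dx": 0.0015, "dy": 0.0333, "dz": -0.0005, "az": -0.06, "claw": 0.0}, {"dx": 0.0014, "dy": 0.0333, "dz": -0.0005, "az": -0.06, "claw": 0.0}]
[[281.3244987  231.45734415]]
```

View pics/w20.png

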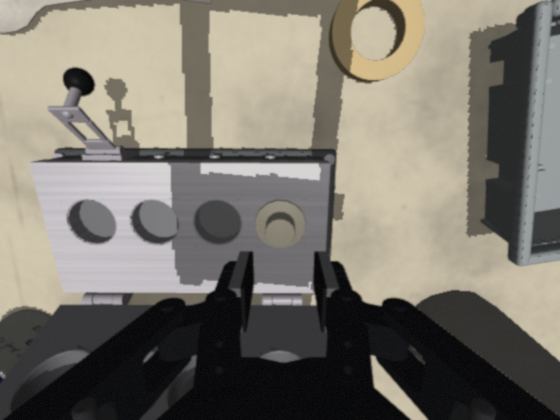

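Observed knob at (279,230), matches the prediction. Descend, grip, lift.

Emit:
{"method": "drive_tool", "body": {"plan": [{"claw": 38, "dx": 0.002, "dy": 0.03, "dz": -0.001, "ax": 0, "ay": 0, "az": 0}, {"claw": 38, "dx": 0, "dy": 0.024, "dz": 0, "ax": 0, "ay": 0, "az": 0}, {"claw": 38, "dx": 0, "dy": 0.008, "dz": 0, "ax": 0, "ay": 0, "az": 0}, {"claw": 38, "dx": 0, "dy": 0.004, "dz": 0, "ax": 0, "ay": 0, "az": 0}, {"claw": 38, "dx": 0, "dy": 0, "dz": 0, "ax": 0, "ay": 0, "az": 0}, {"claw": 38, "dx": 0, "dy": 0, "dz": 0, "ax": 0, "ay": 0, "az": 0}]}}

```text
time_s: 21.45
tcp_pos: [522.0, 74.9, 65.8]
tool_rot: [[0.995, 0.001, -0.104], [0.104, 0.0, 0.995], [0.001, -1.0, -0.0]]
ft_force: [-0.7, -0.5, 0.8]
gripper_width: 0.376
```

Emit:
{"method": "drive_tool", "body": {"plan": [{"claw": 0, "dx": 0, "dy": 0, "dz": 0, "ax": 0, "ay": 0, "az": 0}, {"claw": 0, "dx": 0, "dy": 0, "dz": 0, "ax": 0, "ay": 0, "az": 0}, {"claw": 0, "dx": 0, "dy": 0, "dz": 0, "ax": 0, "ay": 0, "az": 0}, {"claw": 0, "dx": 0, "dy": 0, "dz": 0, "ax": 0, "ay": 0, "az": 0}]}}

```text
time_s: 21.78
tcp_pos: [522.6, 75.0, 66.5]
tool_rot: [[0.995, 0.003, -0.105], [0.105, -0.001, 0.995], [0.003, -1.0, -0.001]]
ft_force: [-1.1, -2.8, 6.3]
gripper_width: 0.228
```

Emit:
{"method": "drive_tool", "body": {"plan": [{"claw": 0, "dx": 0, "dy": -0.015, "dz": 0, "ax": 0, "ay": 0, "az": 0}, {"claw": 0, "dx": 0, "dy": -0.03, "dz": 0, "ax": 0, "ay": 0, "az": 0}, {"claw": 0, "dx": 0, "dy": -0.035, "dz": 0, "ax": 0, "ay": 0, "az": 0}, {"claw": 0, "dx": 0, "dy": 0, "dz": 0, "ax": 0, "ay": 0, "az": 0}, {"claw": 0, "dx": 0, "dy": 0, "dz": 0, "ax": 0, "ay": 0, "az": 0}]}}

```text
time_s: 22.2
tcp_pos: [523.7, 75.6, 148.4]
tool_rot: [[0.994, 0.007, -0.105], [0.105, 0.0, 0.995], [0.007, -1.0, -0.0]]
ft_force: [-0.6, 0.1, -1.4]
gripper_width: 0.227
```

```bash
python3 - <<'E'
from h import *
k=world(TR,[[-48,0,0]])[0]
plan([((k[0],k[1],142),.258,11)],claw=0)
im,ci=shot('wrist','w21'); im,_=shot('top','t21',(380,210,95,105))
E
```

```text
t22.20 tcp [523.7  75.6 148.4] phi 0.105 w0.227 F [-0.6  0.1 -1.4] q6 -1.63
8 [{"dx": -0.0146, "dy": 0.0005, "dz": -0.0334, "ay": -0.8, "claw": 0.0}, {"dx": -0.015, "dy": 0.0005, "dz": -0.0332, "ay": -0.8, "claw": 0.0}, {"dx": -0.0155, "dy": 0.0005, "dz": -0.033, "ay": -0.8, "claw": 0.0}, {"dx": -0.0159, "dy": 0.0005, "dz": -0.0328, "ay": -0.8, "claw": 0.0}, {"dx": -0.0164, "dy": 0.0005, "dz": -0.0326, "ay": -0.8, "claw": 0.0}, {"dx": -0.0169, "dy": 0.0005, "dz": -0.0323, "ay": -0.8, "claw": 0.0}, {"dx": -0.0173, "dy": 0.0005, "dz": -0.0321, "ay": -0.8, "claw": 0.0}, {"dx": -0.0177, "dy": 0.0005, "dz": -0.0318, "ay": -0.8, "claw": 0.0}]
3 [{"dx": -0.0182, "dy": 0.0006, "dz": -0.0316, "ay": -0.8, "claw": 0.0}, {"dx": -0.0186, "dy": 0.0006, "dz": -0.0313, "ay": -0.8, "claw": 0.0}, {"dx": -0.0191, "dy": 0.0006, "dz": -0.0311, "ay": -0.8, "claw": 0.0}]
```

View pics/w21.png

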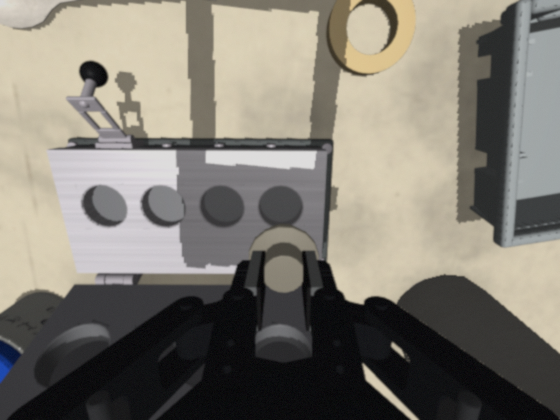

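View pics/t21.png

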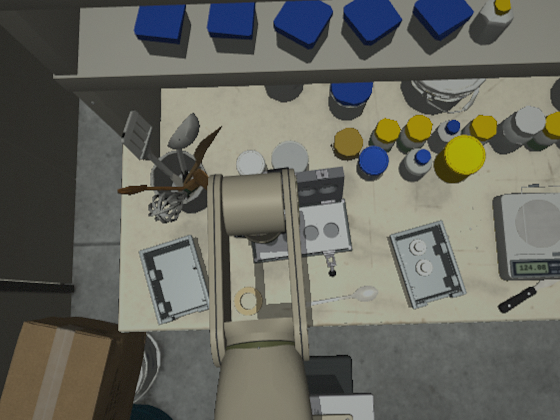

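Emit:
{"method": "drive_tool", "body": {"plan": [{"claw": 0, "dx": -0.0146, "dy": 0, "dz": -0.0334, "ax": 0, "ay": -0.8, "az": 0}, {"claw": 0, "dx": -0.015, "dy": 0, "dz": -0.0332, "ax": 0, "ay": -0.8, "az": 0}, {"claw": 0, "dx": -0.0155, "dy": 0, "dz": -0.033, "ax": 0, "ay": -0.8, "az": 0}, {"claw": 0, "dx": -0.0159, "dy": 0, "dz": -0.0328, "ax": 0, "ay": -0.8, "az": 0}, {"claw": 0, "dx": -0.0164, "dy": 0, "dz": -0.0326, "ax": 0, "ay": -0.8, "az": 0}, {"claw": 0, "dx": -0.0169, "dy": 0, "dz": -0.0323, "ax": 0, "ay": -0.8, "az": 0}, {"claw": 0, "dx": -0.0173, "dy": 0, "dz": -0.0321, "ax": 0, "ay": -0.8, "az": 0}, {"claw": 0, "dx": -0.0177, "dy": 0, "dz": -0.0318, "ax": 0, "ay": -0.8, "az": 0}]}}

```text
time_s: 22.97
tcp_pos: [431.6, -203.6, 143.1]
tool_rot: [[0.977, -0.002, -0.216], [0.216, 0.001, 0.977], [-0.002, -1.0, 0.002]]
ft_force: [0.7, -0.1, -0.2]
gripper_width: 0.228
```

Emit:
{"method": "drive_tool", "body": {"plan": [{"claw": 0, "dx": -0.0182, "dy": 0, "dz": -0.0316, "ax": 0, "ay": -0.8, "az": 0}, {"claw": 0, "dx": -0.0186, "dy": 0, "dz": -0.0313, "ax": 0, "ay": -0.8, "az": 0}, {"claw": 0, "dx": -0.0191, "dy": 0, "dz": -0.0311, "ax": 0, "ay": -0.8, "az": 0}, {"claw": 0, "dx": 0, "dy": 0, "dz": 0, "ax": 0, "ay": 0, "az": 0}, {"claw": 0, "dx": 0, "dy": 0.03, "dz": 0, "ax": 0, "ay": 0, "az": 0}, {"claw": 0, "dx": 0, "dy": 0.03, "dz": 0, "ax": 0, "ay": 0, "az": 0}, {"claw": 0, "dx": 0, "dy": 0, "dz": 0, "ax": 0, "ay": 0, "az": 0}, {"claw": 0, "dx": 0, "dy": 0, "dz": 0, "ax": 0, "ay": 0, "az": 0}]}}

```text
time_s: 23.63
tcp_pos: [398.4, -304.9, 81.9]
tool_rot: [[0.967, -0.005, -0.255], [0.255, 0.005, 0.967], [-0.004, -1.0, 0.006]]
ft_force: [-0.2, 0.4, -0.4]
gripper_width: 0.228
```

```bash
python3 - <<'E'
from h import *
k=world(TR,[[-48,0,0]])[0]
im,ci=shot('wrist','w22'); 
plan([((k[0],k[1],35),.258)],claw=0)
E
```

```text
t23.68 tcp [ 399.7 -306.    84.1] phi 0.258 w0.231 F [ 0.4  0.6 -0.5] q6 -2.58
2 [{"dx": 0.0015, "dy": 0.0245, "dz": -0.0008, "ax": -0.07, "claw": 0.0}, {"dx": 0.0014, "dy": 0.0245, "dz": -0.0008, "ax": -0.07, "claw": 0.0}]
```

View pics/w22.png

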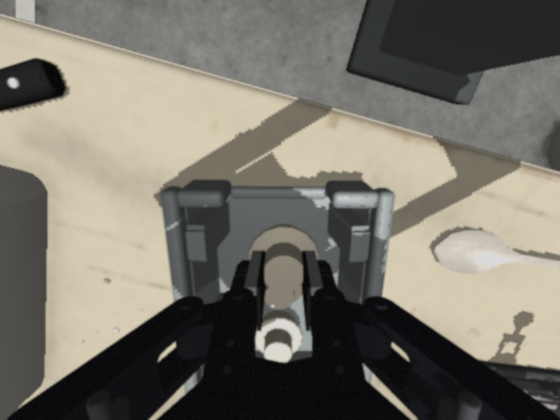

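Emit:
{"method": "drive_tool", "body": {"plan": [{"claw": 0, "dx": 0.002, "dy": 0.025, "dz": 0, "ax": 0, "ay": 0, "az": 0}, {"claw": 0, "dx": 0, "dy": 0.018, "dz": 0, "ax": 0, "ay": 0, "az": 0}, {"claw": 0, "dx": 0, "dy": 0.005, "dz": 0, "ax": 0, "ay": 0, "az": 0}, {"claw": 0, "dx": 0, "dy": 0, "dz": 0, "ax": 0, "ay": 0, "az": 0}, {"claw": 0, "dx": 0, "dy": 0, "dz": 0, "ax": 0, "ay": 0, "az": 0}, {"claw": 0, "dx": 0, "dy": 0, "dz": 0, "ax": 0, "ay": 0, "az": 0}]}}

```text
time_s: 24.18
tcp_pos: [403.4, -307.4, 38.7]
tool_rot: [[0.967, 0.002, -0.256], [0.256, -0.002, 0.967], [0.001, -1.0, -0.002]]
ft_force: [0.1, -0.2, 0.4]
gripper_width: 0.229
```

```bash
python3 - <<'E'
from h import *
k=world(TR,[[-48,0,0]])[0]
im,ci=shot('wrist','w23'); 
plan([((k[0],k[1],35),.258)],claw=0)
E
```

```text
t24.23 tcp [ 403.5 -307.4   38.6] phi 0.258 w0.229 F [-0.6  0.2 -0.8] q6 -2.58
1 [{"dx": -0.0004, "dy": 0.0036, "dz": 0.0008, "ax": 0.15, "az": 0.09, "claw": 0.0}]
```

View pics/w23.png

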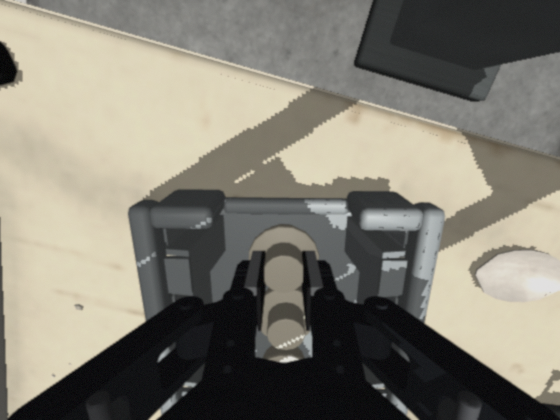

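Emit:
{"method": "drive_tool", "body": {"plan": [{"claw": 0, "dx": 0, "dy": 0.004, "dz": 0, "ax": 0, "ay": 0, "az": 0}, {"claw": 0, "dx": 0, "dy": 0, "dz": 0, "ax": 0, "ay": 0, "az": 0}, {"claw": 0, "dx": 0, "dy": 0, "dz": 0, "ax": 0, "ay": 0, "az": 0}, {"claw": 38, "dx": 0, "dy": 0, "dz": 0, "ax": 0, "ay": 0, "az": 0}, {"claw": 38, "dx": 0, "dy": 0, "dz": 0, "ax": 0, "ay": 0, "az": 0}, {"claw": 38, "dx": 0, "dy": 0, "dz": 0, "ax": 0, "ay": 0, "az": 0}]}}

```text
time_s: 24.73
tcp_pos: [401.9, -306.1, 32.3]
tool_rot: [[0.967, -0.001, -0.255], [0.255, 0.001, 0.967], [-0.001, -1.0, 0.001]]
ft_force: [-0.5, 0.1, 0.3]
gripper_width: 0.381
```

Emit:
{"method": "drive_tool", "body": {"plan": [{"claw": 38, "dx": 0, "dy": -0.02, "dz": 0, "ax": 0, "ay": 0, "az": 0}, {"claw": 38, "dx": 0, "dy": -0.04, "dz": 0, "ax": 0, "ay": 0, "az": 0}, {"claw": 38, "dx": 0, "dy": -0.04, "dz": 0, "ax": 0, "ay": 0, "az": 0}, {"claw": 38, "dx": 0, "dy": -0.04, "dz": 0, "ax": 0, "ay": 0, "az": 0}, {"claw": 38, "dx": 0, "dy": -0.04, "dz": 0, "ax": 0, "ay": 0, "az": 0}, {"claw": 38, "dx": 0, "dy": -0.02, "dz": 0, "ax": 0, "ay": 0, "az": 0}, {"claw": 38, "dx": 0, "dy": 0, "dz": 0, "ax": 0, "ay": 0, "az": 0}, {"claw": 38, "dx": 0, "dy": 0, "dz": 0, "ax": 0, "ay": 0, "az": 0}]}}

```text
time_s: 25.4
tcp_pos: [402.9, -307.0, 234.1]
tool_rot: [[0.967, 0.002, -0.255], [0.255, -0.002, 0.967], [0.002, -1.0, -0.002]]
ft_force: [0.1, -0.1, -1.2]
gripper_width: 0.384
```

```bash
python3 - <<'E'
from h import *
im,ci=shot('wrist','w24')
p=lambda a: world(M,[[61-150*np.cos(a)+13*np.sin(a),34,50+150*np.sin(a)+13*np.cos(a)]])[0]
h=p(1.85); print(h)
plan([((h[0],h[1],h[2]+60),.104-np.pi/2,14)],claw=0)
im,ci=shot('top','t24',(380,210,95,105)); im,ci=shot('scene','s24')
E
```

```text
[647.4850167   47.73762825 190.60860724]
t25.45 tcp [ 402.2 -306.3  232.2] phi 0.258 w0.382 F [-0.5  1.2 -0.6] q6 -2.58
8 [{"dx": 0.0234, "dy": -0.0013, "dz": 0.02, "ay": 7.06, "claw": 0.0}, {"dx": 0.0208, "dy": -0.0013, "dz": 0.0227, "ay": 7.06, "claw": 0.0}, {"dx": 0.0178, "dy": -0.0013, "dz": 0.0251, "ay": 7.06, "claw": 0.0}, {"dx": 0.0146, "dy": -0.0013, "dz": 0.0271, "ay": 7.06, "claw": 0.0}, {"dx": 0.0112, "dy": -0.0013, "dz": 0.0287, "ay": 7.06, "claw": 0.0}, {"dx": 0.0076, "dy": -0.0013, "dz": 0.0298, "ay": 7.06, "claw": 0.0}, {"dx": 0.0038, "dy": -0.0013, "dz": 0.0305, "ay": 7.06, "claw": 0.0}, {"dx": 0.0001, "dy": -0.0013, "dz": 0.0308, "ay": 7.06, "claw": 0.0}]
6 [{"dx": -0.0037, "dy": -0.0013, "dz": 0.0305, "ay": 7.06, "claw": 0.0}, {"dx": -0.0075, "dy": -0.0013, "dz": 0.0299, "ay": 7.06, "claw": 0.0}, {"dx": -0.0111, "dy": -0.0013, "dz": 0.0287, "ay": 7.06, "claw": 0.0}, {"dx": -0.0145, "dy": -0.0013, "dz": 0.0271, "ay": 7.06, "claw": 0.0}, {"dx": -0.0177, "dy": -0.0013, "dz": 0.0251, "ay": 7.06, "claw": 0.0}, {"dx": -0.0207, "dy": -0.0013, "dz": 0.0228, "ay": 7.06, "claw": 0.0}]
```

View pics/w24.png

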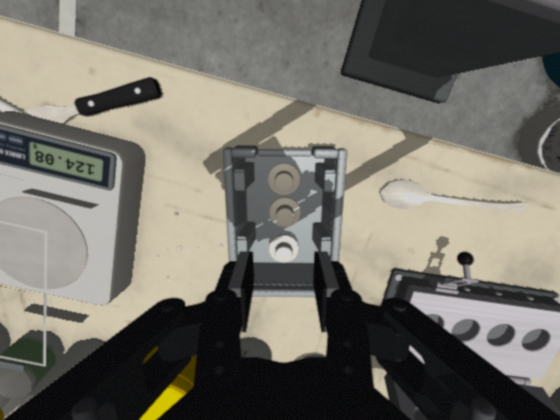

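View pics/t24.png

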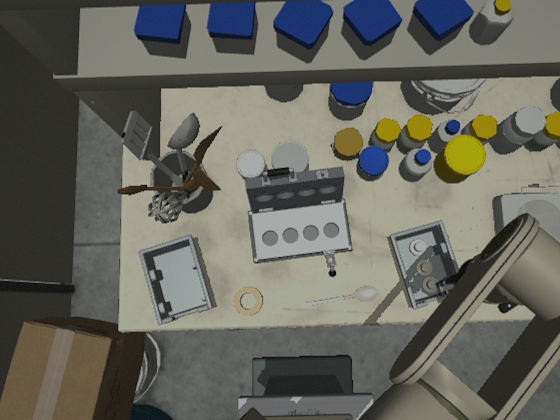

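View pics/s24.png

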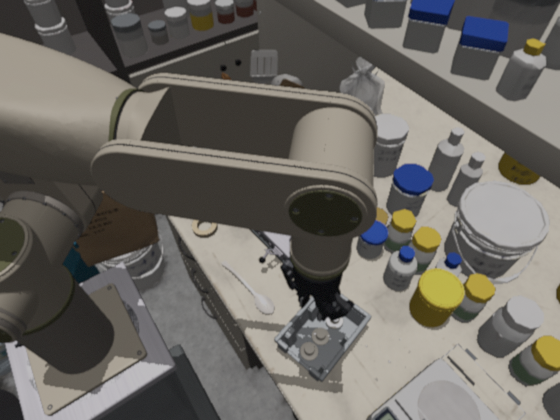

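Emit:
{"method": "drive_tool", "body": {"plan": [{"claw": 38, "dx": 0.0234, "dy": -0.002, "dz": 0.02, "ax": 0, "ay": 7.06, "az": 0}, {"claw": 38, "dx": 0.0208, "dy": -0.002, "dz": 0.0227, "ax": 0, "ay": 7.06, "az": 0}, {"claw": 38, "dx": 0.0178, "dy": -0.002, "dz": 0.0251, "ax": 0, "ay": 7.06, "az": 0}, {"claw": 38, "dx": 0.0146, "dy": -0.002, "dz": 0.0271, "ax": 0, "ay": 7.06, "az": 0}, {"claw": 38, "dx": 0.0112, "dy": -0.002, "dz": 0.0287, "ax": 0, "ay": 7.06, "az": 0}, {"claw": 38, "dx": 0.0076, "dy": -0.002, "dz": 0.0298, "ax": 0, "ay": 7.06, "az": 0}, {"claw": 38, "dx": 0.0038, "dy": -0.002, "dz": 0.0305, "ax": 0, "ay": 7.06, "az": 0}, {"claw": 38, "dx": 0.0001, "dy": -0.002, "dz": 0.0308, "ax": 0, "ay": 7.06, "az": 0}]}}

```text
time_s: 26.22
tcp_pos: [541.7, -102.7, 246.4]
tool_rot: [[0.744, -0.004, 0.668], [-0.668, 0.001, 0.744], [-0.003, -1.0, -0.002]]
ft_force: [1.3, -0.4, 0.0]
gripper_width: 0.381
```

Emit:
{"method": "drive_tool", "body": {"plan": [{"claw": 38, "dx": -0.0037, "dy": -0.001, "dz": 0.0305, "ax": 0, "ay": 7.06, "az": 0}, {"claw": 38, "dx": -0.0075, "dy": -0.001, "dz": 0.0299, "ax": 0, "ay": 7.06, "az": 0}, {"claw": 38, "dx": -0.0111, "dy": -0.001, "dz": 0.0287, "ax": 0, "ay": 7.06, "az": 0}, {"claw": 38, "dx": -0.0145, "dy": -0.001, "dz": 0.0271, "ax": 0, "ay": 7.06, "az": 0}, {"claw": 38, "dx": -0.0177, "dy": -0.001, "dz": 0.0251, "ax": 0, "ay": 7.06, "az": 0}, {"claw": 38, "dx": -0.0207, "dy": -0.001, "dz": 0.0228, "ax": 0, "ay": 7.06, "az": 0}, {"claw": 38, "dx": 0, "dy": 0, "dz": 0, "ax": 0, "ay": 0, "az": 0}, {"claw": 38, "dx": 0, "dy": 0, "dz": 0, "ax": 0, "ay": 0, "az": 0}]}}

```text
time_s: 26.88
tcp_pos: [646.3, 49.1, 251.6]
tool_rot: [[0.108, -0.005, 0.994], [-0.994, 0.0, 0.108], [-0.001, -1.0, -0.005]]
ft_force: [-0.0, -0.6, -0.6]
gripper_width: 0.379
```

Emit:
{"method": "drive_tool", "body": {"plan": [{"claw": 34, "dx": 0, "dy": 0, "dz": 0, "ax": 0, "ay": 0, "az": 0}, {"claw": 34, "dx": 0, "dy": 0, "dz": 0, "ax": 0, "ay": 0, "az": 0}]}}

```text
time_s: 27.05
tcp_pos: [646.1, 46.7, 253.4]
tool_rot: [[0.106, -0.002, 0.994], [-0.994, -0.0, 0.106], [0.0, -1.0, -0.002]]
ft_force: [0.4, -0.0, -0.2]
gripper_width: 0.339
```

```bash
python3 - <<'E'
from h import *
im,ci=shot('wrist','w25')
p=lambda a: world(M,[[61-150*np.cos(a)+13*np.sin(a),34,50+150*np.sin(a)+13*np.cos(a)]])[0]
h=p(1.85); print(h,proj(ci,h))
plan([((h[0],h[1],h[2]-11),.104-np.pi/2)],claw=0)
E
```

```text
[647.4850167   47.73762825 190.60860724] [[284.25006079 226.50693563]]
t27.10 tcp [646.3  46.5 254. ] phi -1.465 w0.341 F [ 0.2 -0.5 -0. ] q6 -0.11
2 [{"dx": -0.0005, "dy": 0.0372, "dz": 0.0007, "ay": 0.05, "claw": 0.0}, {"dx": -0.0005, "dy": 0.0372, "dz": 0.0007, "ay": 0.05, "claw": 0.0}]
```

View pics/w25.png

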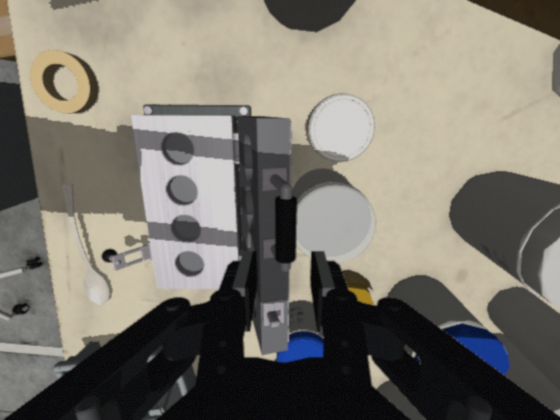

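Emit:
{"method": "drive_tool", "body": {"plan": [{"claw": 34, "dx": 0, "dy": 0.03, "dz": 0.002, "ax": 0, "ay": 0, "az": 0}, {"claw": 34, "dx": 0, "dy": 0.028, "dz": 0, "ax": 0, "ay": 0, "az": 0}, {"claw": 34, "dx": 0, "dy": 0.01, "dz": 0, "ax": 0, "ay": 0, "az": 0}, {"claw": 34, "dx": 0, "dy": 0.004, "dz": 0, "ax": 0, "ay": 0, "az": 0}, {"claw": 34, "dx": 0, "dy": 0, "dz": 0, "ax": 0, "ay": 0, "az": 0}, {"claw": 34, "dx": 0, "dy": 0, "dz": 0, "ax": 0, "ay": 0, "az": 0}], "squeeze": 60}}

```text
time_s: 27.6
tcp_pos: [649.5, 47.4, 184.3]
tool_rot: [[0.105, 0.002, 0.994], [-0.994, -0.0, 0.105], [0.0, -1.0, 0.002]]
ft_force: [-0.5, 0.2, 0.2]
gripper_width: 0.339
```

Emit:
{"method": "drive_tool", "body": {"plan": [{"claw": 0, "dx": 0, "dy": 0, "dz": 0, "ax": 0, "ay": 0, "az": 0}, {"claw": 0, "dx": 0, "dy": 0, "dz": 0, "ax": 0, "ay": 0, "az": 0}, {"claw": 0, "dx": 0, "dy": 0, "dz": 0, "ax": 0, "ay": 0, "az": 0}, {"claw": 0, "dx": 0, "dy": 0, "dz": 0, "ax": 0, "ay": 0, "az": 0}]}}

```text
time_s: 27.93
tcp_pos: [647.8, 47.3, 184.7]
tool_rot: [[0.106, -0.002, 0.994], [-0.994, -0.001, 0.106], [0.001, -1.0, -0.002]]
ft_force: [-13.1, -1.5, 6.1]
gripper_width: 0.162
```

```bash
python3 - <<'E'
from h import *
im,ci=shot('wrist','w26');st()
p=lambda a: np.array([-150*np.cos(a)+13*np.sin(a),150*np.sin(a)+13*np.cos(a)])
th=np.linspace(1.85,0.0,25)
for a,b in zip(th[:-1],th[1:]): print((p(b)-p(a)).round(1).tolist(),end=' ')
E
```

```text
t27.98 tcp [647.8  47.4 184.8] phi -1.465 w0.166 F [-13.1  -2.2   6.2] q6 -0.11
[-11.0, 3.7] [-11.2, 2.9] [-11.4, 2.0] [-11.5, 1.1] [-11.6, 0.2] [-11.6, -0.7] [-11.5, -1.6] [-11.3, -2.4] [-11.1, -3.3] [-10.8, -4.2] [-10.5, -5.0] [-10.1, -5.8] [-9.6, -6.5] [-9.1, -7.3] [-8.5, -7.9] [-7.8, -8.6] [-7.2, -9.1] [-6.4, -9.7] [-5.7, -10.1] [-4.9, -10.5] [-4.0, -10.9] [-3.2, -11.2] [-2.3, -11.4] [-1.4, -11.5]
```

View pics/w26.png

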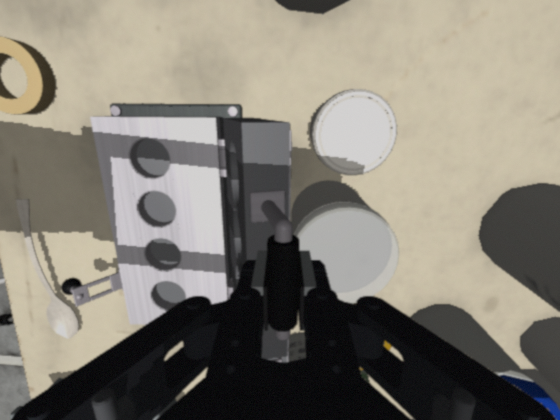

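Emit:
{"method": "drive_tool", "body": {"plan": [{"claw": 0, "dx": 0, "dy": -0.0037, "dz": -0.012, "ax": 0, "ay": 0, "az": 0}, {"claw": 0, "dx": 0, "dy": -0.0029, "dz": -0.0112, "ax": 0, "ay": 0, "az": 0}, {"claw": 0, "dx": 0, "dy": -0.002, "dz": -0.0114, "ax": 0, "ay": 0, "az": 0}, {"claw": 0, "dx": 0, "dy": -0.0011, "dz": -0.0115, "ax": 0, "ay": 0, "az": 0}, {"claw": 0, "dx": 0, "dy": -0.0002, "dz": -0.0116, "ax": 0, "ay": 0, "az": 0}, {"claw": 0, "dx": 0, "dy": 0.0007, "dz": -0.0116, "ax": 0, "ay": 0, "az": 0}, {"claw": 0, "dx": 0, "dy": 0.0016, "dz": -0.0115, "ax": 0, "ay": 0, "az": 0}, {"claw": 0, "dx": 0, "dy": 0.0024, "dz": -0.0113, "ax": 0, "ay": 0, "az": 0}]}}

```text
time_s: 28.65
tcp_pos: [558.1, 38.3, 190.4]
tool_rot: [[0.106, 0.004, 0.994], [-0.994, 0.0, 0.106], [0.0, -1.0, 0.004]]
ft_force: [-0.0, 2.0, 0.4]
gripper_width: 0.161
```

Emit:
{"method": "drive_tool", "body": {"plan": [{"claw": 0, "dx": 0, "dy": 0.0033, "dz": -0.0111, "ax": 0, "ay": 0, "az": 0}, {"claw": 0, "dx": 0, "dy": 0.0042, "dz": -0.0108, "ax": 0, "ay": 0, "az": 0}, {"claw": 0, "dx": 0, "dy": 0.005, "dz": -0.0105, "ax": 0, "ay": 0, "az": 0}, {"claw": 0, "dx": 0, "dy": 0.0058, "dz": -0.0101, "ax": 0, "ay": 0, "az": 0}, {"claw": 0, "dx": 0, "dy": 0.0065, "dz": -0.0096, "ax": 0, "ay": 0, "az": 0}, {"claw": 0, "dx": 0, "dy": 0.0073, "dz": -0.0091, "ax": 0, "ay": 0, "az": 0}, {"claw": 0, "dx": 0, "dy": 0.0079, "dz": -0.0085, "ax": 0, "ay": 0, "az": 0}, {"claw": 0, "dx": 0, "dy": 0.0086, "dz": -0.0078, "ax": 0, "ay": 0, "az": 0}]}}

```text
time_s: 29.32
tcp_pos: [479.7, 30.3, 141.3]
tool_rot: [[0.106, 0.0, 0.994], [-0.994, 0.001, 0.106], [-0.001, -1.0, 0.0]]
ft_force: [-9.6, 2.2, 6.1]
gripper_width: 0.162
```

Emit:
{"method": "drive_tool", "body": {"plan": [{"claw": 0, "dx": 0, "dy": 0.0091, "dz": -0.0072, "ax": 0, "ay": 0, "az": 0}, {"claw": 0, "dx": 0, "dy": 0.0097, "dz": -0.0064, "ax": 0, "ay": 0, "az": 0}, {"claw": 0, "dx": 0, "dy": 0.0101, "dz": -0.0057, "ax": 0, "ay": 0, "az": 0}, {"claw": 0, "dx": 0, "dy": 0.0105, "dz": -0.0049, "ax": 0, "ay": 0, "az": 0}, {"claw": 0, "dx": 0, "dy": 0.0109, "dz": -0.004, "ax": 0, "ay": 0, "az": 0}, {"claw": 0, "dx": 0, "dy": 0.0112, "dz": -0.0032, "ax": 0, "ay": 0, "az": 0}, {"claw": 0, "dx": 0, "dy": 0.0114, "dz": -0.0023, "ax": 0, "ay": 0, "az": 0}, {"claw": 0, "dx": 0, "dy": 0.0095, "dz": -0.0014, "ax": 0, "ay": 0, "az": 0}]}}

```text
time_s: 29.98
tcp_pos: [444.7, 26.8, 56.9]
tool_rot: [[0.106, -0.001, 0.994], [-0.994, 0.001, 0.106], [-0.001, -1.0, -0.001]]
ft_force: [-2.8, 3.9, 9.2]
gripper_width: 0.166
```

Emit:
{"method": "drive_tool", "body": {"plan": [{"claw": 0, "dx": 0, "dy": 0, "dz": 0, "ax": 0, "ay": 0, "az": 0}, {"claw": 0, "dx": 0, "dy": 0, "dz": 0, "ax": 0, "ay": 0, "az": 0}, {"claw": 0, "dx": 0, "dy": 0, "dz": 0, "ax": 0, "ay": 0, "az": 0}]}}

```text
time_s: 30.23
tcp_pos: [444.8, 26.8, 57.5]
tool_rot: [[0.106, -0.001, 0.994], [-0.994, 0.001, 0.106], [-0.001, -1.0, -0.001]]
ft_force: [-5.3, 3.8, -1.6]
gripper_width: 0.163
```

```bash
python3 - <<'E'
from h import *
st(); im,ci=shot('scene','s27'); shot('wrist','w27')
E
```

```text
t30.23 tcp [444.8  26.8  57.5] phi -1.465 w0.163 F [-5.3  3.8 -1.6] q6 -0.16
```

View pics/s27.png

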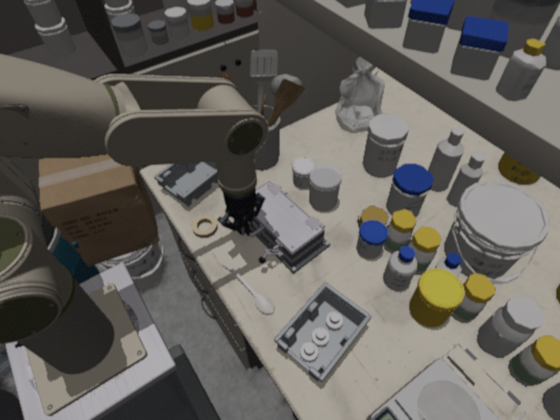

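View pics/w27.png

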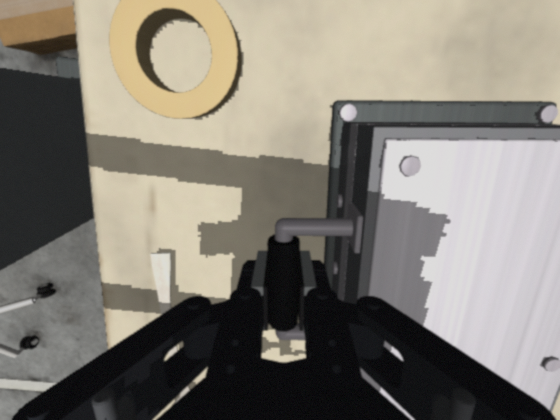

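Emit:
{"method": "drive_tool", "body": {"plan": [{"claw": 0, "dx": 0, "dy": 0.003, "dz": 0, "ax": 0, "ay": 0, "az": 0}, {"claw": 0, "dx": 0, "dy": 0, "dz": 0, "ax": 0, "ay": 0, "az": 0}, {"claw": 34, "dx": 0, "dy": 0, "dz": 0, "ax": 0, "ay": 0, "az": 0}, {"claw": 34, "dx": 0, "dy": 0, "dz": 0, "ax": 0, "ay": 0, "az": 0}, {"claw": 34, "dx": 0, "dy": 0, "dz": 0, "ax": 0, "ay": 0, "az": 0}, {"claw": 34, "dx": 0, "dy": -0.03, "dz": 0, "ax": 0, "ay": 0, "az": 0}, {"claw": 34, "dx": 0, "dy": -0.04, "dz": 0, "ax": 0, "ay": 0, "az": 0}, {"claw": 34, "dx": 0, "dy": -0.03, "dz": 0, "ax": 0, "ay": 0, "az": 0}]}}

```text
time_s: 31.0
tcp_pos: [445.7, 26.0, 156.4]
tool_rot: [[0.106, 0.001, 0.994], [-0.994, -0.0, 0.106], [0.0, -1.0, 0.001]]
ft_force: [1.3, -0.5, 0.7]
gripper_width: 0.339
```

```bash
python3 - <<'E'
from h import *
plan([((435,-72,140),.107)],claw=0)
E
```

```text
t31.00 tcp [445.7  26.  156.4] phi -1.465 w0.339 F [ 1.3 -0.5  0.7] q6 -0.16
8 [{"dx": 0.0074, "dy": 0.0013, "dz": -0.0016, "ay": -6.93, "claw": 0.0}, {"dx": 0.0072, "dy": 0.0013, "dz": -0.0025, "ay": -6.93, "claw": 0.0}, {"dx": 0.0068, "dy": 0.0013, "dz": -0.0033, "ay": -6.93, "claw": 0.0}, {"dx": 0.0064, "dy": 0.0013, "dz": -0.0041, "ay": -6.93, "claw": 0.0}, {"dx": 0.0058, "dy": 0.0013, "dz": -0.0049, "ay": -6.93, "claw": 0.0}, {"dx": 0.0052, "dy": 0.0013, "dz": -0.0055, "ay": -6.93, "claw": 0.0}, {"dx": 0.0045, "dy": 0.0013, "dz": -0.0061, "ay": -6.93, "claw": 0.0}, {"dx": 0.0037, "dy": 0.0013, "dz": -0.0066, "ay": -6.93, "claw": 0.0}]
5 [{"dx": 0.0029, "dy": 0.0013, "dz": -0.007, "ay": -6.93, "claw": 0.0}, {"dx": 0.002, "dy": 0.0013, "dz": -0.0073, "ay": -6.93, "claw": 0.0}, {"dx": 0.0011, "dy": 0.0013, "dz": -0.0075, "ay": -6.93, "claw": 0.0}, {"dx": 0.0002, "dy": 0.0013, "dz": -0.0076, "ay": -6.93, "claw": 0.0}, {"dx": -0.0007, "dy": 0.0013, "dz": -0.0076, "ay": -6.93, "claw": 0.0}]
```

Emit:
{"method": "drive_tool", "body": {"plan": [{"claw": 45, "dx": 0.0074, "dy": 0.001, "dz": -0.0016, "ax": 0, "ay": -6.93, "az": 0}, {"claw": 45, "dx": 0.0072, "dy": 0.001, "dz": -0.0025, "ax": 0, "ay": -6.93, "az": 0}, {"claw": 45, "dx": 0.0068, "dy": 0.001, "dz": -0.0033, "ax": 0, "ay": -6.93, "az": 0}, {"claw": 45, "dx": 0.0064, "dy": 0.001, "dz": -0.0041, "ax": 0, "ay": -6.93, "az": 0}, {"claw": 45, "dx": 0.0058, "dy": 0.001, "dz": -0.0049, "ax": 0, "ay": -6.93, "az": 0}, {"claw": 45, "dx": 0.0052, "dy": 0.001, "dz": -0.0055, "ax": 0, "ay": -6.93, "az": 0}, {"claw": 45, "dx": 0.0045, "dy": 0.001, "dz": -0.0061, "ax": 0, "ay": -6.93, "az": 0}, {"claw": 45, "dx": 0.0037, "dy": 0.001, "dz": -0.0066, "ax": 0, "ay": -6.93, "az": 0}]}}

```text
time_s: 31.67
tcp_pos: [439.4, -34.8, 146.4]
tool_rot: [[0.882, 0.001, 0.472], [-0.472, -0.0, 0.882], [0.001, -1.0, 0.0]]
ft_force: [-0.0, 0.6, 0.4]
gripper_width: 0.452
```

Emit:
{"method": "drive_tool", "body": {"plan": [{"claw": 45, "dx": 0.0029, "dy": 0.001, "dz": -0.007, "ax": 0, "ay": -6.93, "az": 0}, {"claw": 45, "dx": 0.002, "dy": 0.001, "dz": -0.0073, "ax": 0, "ay": -6.93, "az": 0}, {"claw": 45, "dx": 0.0011, "dy": 0.001, "dz": -0.0075, "ax": 0, "ay": -6.93, "az": 0}, {"claw": 45, "dx": 0, "dy": 0.001, "dz": -0.0076, "ax": 0, "ay": -6.93, "az": 0}, {"claw": 45, "dx": -0.0007, "dy": 0.001, "dz": -0.0076, "ax": 0, "ay": -6.93, "az": 0}, {"claw": 45, "dx": 0, "dy": 0, "dz": 0, "ax": 0, "ay": 0, "az": 0}, {"claw": 45, "dx": 0, "dy": 0, "dz": 0, "ax": 0, "ay": 0, "az": 0}, {"claw": 45, "dx": 0, "dy": 0, "dz": 0, "ax": 0, "ay": 0, "az": 0}]}}

```text
time_s: 32.33
tcp_pos: [434.9, -71.8, 141.2]
tool_rot: [[0.995, 0.001, -0.103], [0.103, 0.0, 0.995], [0.001, -1.0, -0.0]]
ft_force: [-0.2, -0.3, 0.2]
gripper_width: 0.451
```

```bash
python3 - <<'E'
from h import *
im,ci=shot('wrist','w28'); print(proj(ci,[[435,-71.8,43]]))
plan([((435,-71.8,33),.107)],claw=0)
E
```

```text
[[282.78863364 210.20998061]]
t32.38 tcp [434.9 -71.6 141.1] phi 0.104 w0.450 F [ 0.1 -0.8 -0.5] q6 -1.95
3 [{"dx": 0.0, "dy": 0.036, "dz": -0.0001, "ay": -0.06, "claw": 0.0}, {"dx": 0.0, "dy": 0.036, "dz": -0.0001, "ay": -0.06, "claw": 0.0}, {"dx": 0.0, "dy": 0.036, "dz": -0.0001, "ay": -0.06, "claw": 0.0}]
```

View pics/w28.png

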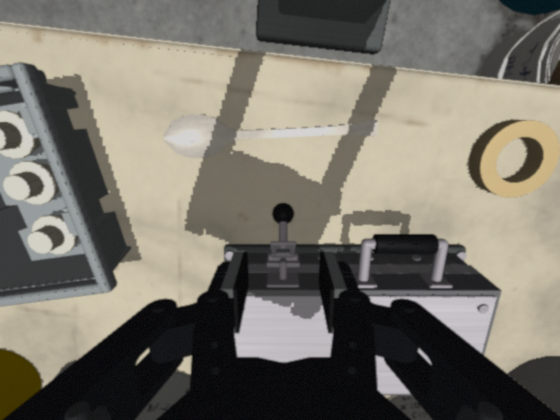

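Emit:
{"method": "drive_tool", "body": {"plan": [{"claw": 45, "dx": 0, "dy": 0.036, "dz": 0, "ax": 0, "ay": 0, "az": 0}, {"claw": 45, "dx": 0, "dy": 0.036, "dz": 0, "ax": 0, "ay": 0, "az": 0}, {"claw": 45, "dx": 0, "dy": 0.025, "dz": 0, "ax": 0, "ay": 0, "az": 0}, {"claw": 45, "dx": 0, "dy": 0.01, "dz": 0, "ax": 0, "ay": 0, "az": 0}, {"claw": 45, "dx": 0, "dy": 0, "dz": 0, "ax": 0, "ay": 0, "az": 0}, {"claw": 0, "dx": 0, "dy": 0, "dz": 0, "ax": 0, "ay": 0, "az": 0}, {"claw": 0, "dx": 0, "dy": 0, "dz": 0, "ax": 0, "ay": 0, "az": 0}, {"claw": 0, "dx": 0, "dy": 0, "dz": 0, "ax": 0, "ay": 0, "az": 0}], "squeeze": 40}}

```text
time_s: 33.05
tcp_pos: [436.1, -72.1, 35.8]
tool_rot: [[0.994, 0.003, -0.107], [0.107, -0.001, 0.994], [0.003, -1.0, -0.001]]
ft_force: [-0.9, 1.6, 0.7]
gripper_width: 0.181
```

Emit:
{"method": "drive_tool", "body": {"plan": [{"claw": 0, "dx": 0, "dy": 0, "dz": 0, "ax": 0, "ay": 0, "az": 0}, {"claw": 0, "dx": 0, "dy": 0, "dz": 0, "ax": 0, "ay": 0, "az": 0}]}}

```text
time_s: 33.22
tcp_pos: [435.9, -72.2, 35.2]
tool_rot: [[0.994, 0.003, -0.107], [0.107, -0.001, 0.994], [0.003, -1.0, -0.001]]
ft_force: [0.6, 0.7, 0.3]
gripper_width: 0.176
```

```bash
python3 - <<'E'
from h import *
st(); im,ci=shot('wrist','w29')
E
```

```text
t33.22 tcp [435.9 -72.2  35.2] phi 0.107 w0.176 F [0.6 0.7 0.3] q6 -1.96
```

View pics/w29.png

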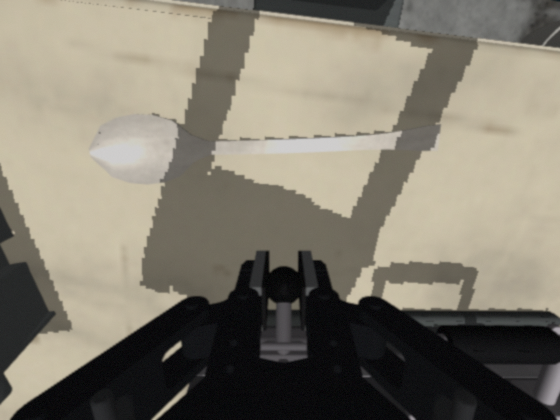

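Emit:
{"method": "drive_tool", "body": {"plan": [{"claw": 0, "dx": 0.0009, "dy": -0.0049, "dz": 0, "ax": 0, "ay": 0, "az": 0}, {"claw": 0, "dx": 0.0014, "dy": -0.0048, "dz": 0, "ax": 0, "ay": 0, "az": 0}, {"claw": 0, "dx": 0.0018, "dy": -0.0047, "dz": 0, "ax": 0, "ay": 0, "az": 0}, {"claw": 0, "dx": 0.0023, "dy": -0.0045, "dz": 0, "ax": 0, "ay": 0, "az": 0}, {"claw": 0, "dx": 0.0027, "dy": -0.0042, "dz": 0, "ax": 0, "ay": 0, "az": 0}, {"claw": 0, "dx": 0.0032, "dy": -0.0039, "dz": 0, "ax": 0, "ay": 0, "az": 0}, {"claw": 0, "dx": 0.0035, "dy": -0.0036, "dz": 0, "ax": 0, "ay": 0, "az": 0}, {"claw": 0, "dx": 0.0038, "dy": -0.0033, "dz": 0, "ax": 0, "ay": 0, "az": 0}]}}

```text
time_s: 33.93
tcp_pos: [454.1, -70.0, 67.9]
tool_rot: [[0.994, -0.001, -0.107], [0.107, -0.0, 0.994], [-0.001, -1.0, -0.0]]
ft_force: [1.4, -3.4, -8.9]
gripper_width: 0.183
```

Emit:
{"method": "drive_tool", "body": {"plan": [{"claw": 0, "dx": 0.0042, "dy": -0.0027, "dz": 0, "ax": 0, "ay": 0, "az": 0}, {"claw": 0, "dx": 0, "dy": 0, "dz": 0, "ax": 0, "ay": 0, "az": 0}, {"claw": 0, "dx": 0, "dy": 0, "dz": 0, "ax": 0, "ay": 0, "az": 0}]}}

```text
time_s: 34.18
tcp_pos: [458.0, -69.4, 70.5]
tool_rot: [[0.994, -0.002, -0.108], [0.108, -0.0, 0.994], [-0.002, -1.0, 0.0]]
ft_force: [-4.2, -3.6, 0.9]
gripper_width: 0.176
```

```bash
python3 - <<'E'
from h import *
st(); im,ci=shot('wrist','w30')
E
```

```text
t34.18 tcp [458.  -69.4  70.5] phi 0.108 w0.176 F [-4.2 -3.6  0.9] q6 -1.94
```

View pics/w30.png

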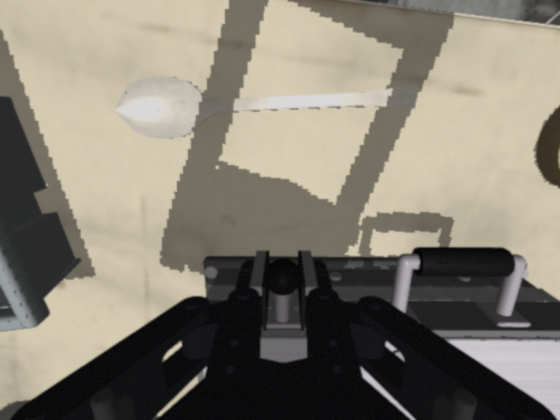

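Emit:
{"method": "drive_tool", "body": {"plan": [{"claw": 45, "dx": 0, "dy": 0, "dz": 0, "ax": 0, "ay": 0, "az": 0}, {"claw": 45, "dx": 0, "dy": 0, "dz": 0, "ax": 0, "ay": 0, "az": 0}, {"claw": 45, "dx": 0, "dy": 0, "dz": 0, "ax": 0, "ay": 0, "az": 0}, {"claw": 45, "dx": 0, "dy": -0.03, "dz": 0, "ax": 0, "ay": 0, "az": 0}, {"claw": 45, "dx": 0, "dy": -0.04, "dz": 0, "ax": 0, "ay": 0, "az": 0}, {"claw": 45, "dx": 0, "dy": -0.04, "dz": 0, "ax": 0, "ay": 0, "az": 0}, {"claw": 45, "dx": 0, "dy": -0.02, "dz": 0, "ax": 0, "ay": 0, "az": 0}]}}

```text
time_s: 34.82
tcp_pos: [460.4, -69.6, 206.1]
tool_rot: [[0.994, 0.007, -0.107], [0.107, -0.001, 0.994], [0.006, -1.0, -0.002]]
ft_force: [1.4, -0.3, 0.8]
gripper_width: 0.453
```

```bash
echo 'TL=np.array([430.5,295.2,.2835])' >> h.py; python3 - <<'E'
from h import *
im,ci=shot('top','t31'); crop(im,'t31a',(130,225,90,105)); crop(im,'t31b',(380,210,95,105)); crop(im,'t31m',(235,185,130,95))
im,ci=shot('scene','s31',(225,165,130,100))
k=world(TL,[[0,-60,62]])[0]; print(k)
plan([((k[0]-20,k[1]-5,200),.2835,9)],claw=0)
E
```

```text
[447.28305858 237.59506146  62.        ]
t34.92 tcp [461.6 -69.9 206.4] phi 0.108 w0.446 F [ 0.1 -0.2 -0.2] q6 -1.94
8 [{"dx": -0.0002, "dy": 0.0006, "dz": 0.0338, "ay": -1.12, "az": 0.06, "claw": 0.0}, {"dx": 0.0005, "dy": 0.0006, "dz": 0.0338, "ay": -1.12, "az": 0.06, "claw": 0.0}, {"dx": 0.0011, "dy": 0.0006, "dz": 0.0338, "ay": -1.12, "az": 0.06, "claw": 0.0}, {"dx": 0.0018, "dy": 0.0006, "dz": 0.0338, "ay": -1.12, "az": 0.06, "claw": 0.0}, {"dx": 0.0025, "dy": 0.0007, "dz": 0.0337, "ay": -1.12, "az": 0.06, "claw": 0.0}, {"dx": 0.0031, "dy": 0.0007, "dz": 0.0337, "ay": -1.12, "az": 0.06, "claw": 0.0}, {"dx": 0.0038, "dy": 0.0007, "dz": 0.0336, "ay": -1.12, "az": 0.06, "claw": 0.0}, {"dx": 0.0044, "dy": 0.0007, "dz": 0.0335, "ay": -1.12, "az": 0.06, "claw": 0.0}]
1 [{"dx": 0.0051, "dy": 0.0007, "dz": 0.0334, "ay": -1.12, "az": 0.06, "claw": 0.0}]
```

View pics/t31.png

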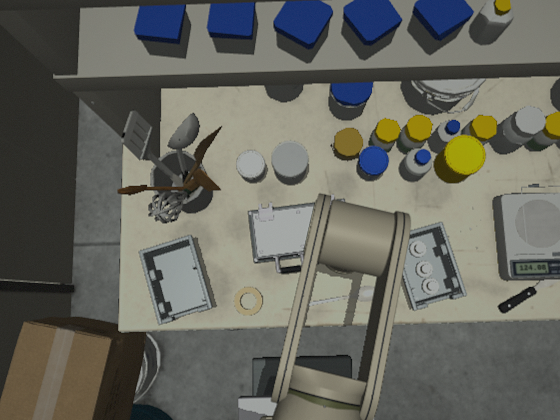

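View pics/s31c.png

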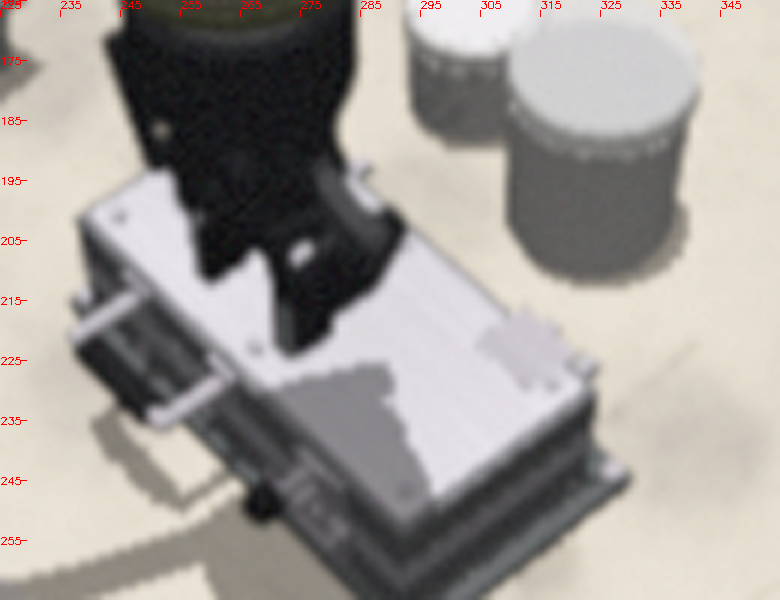

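View pics/t31a.png

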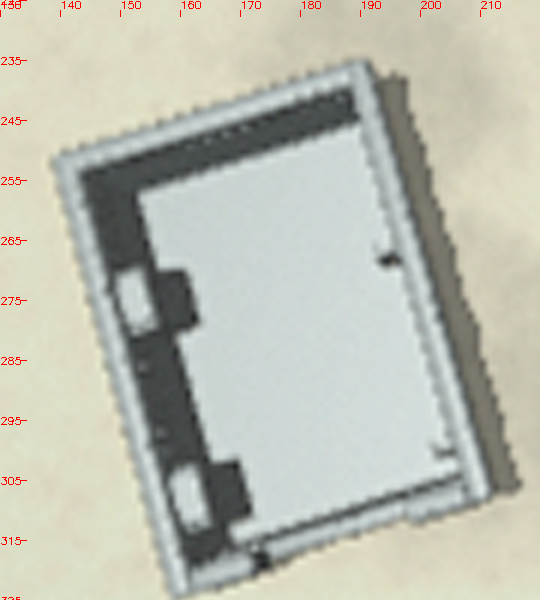

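View pics/t31b.png

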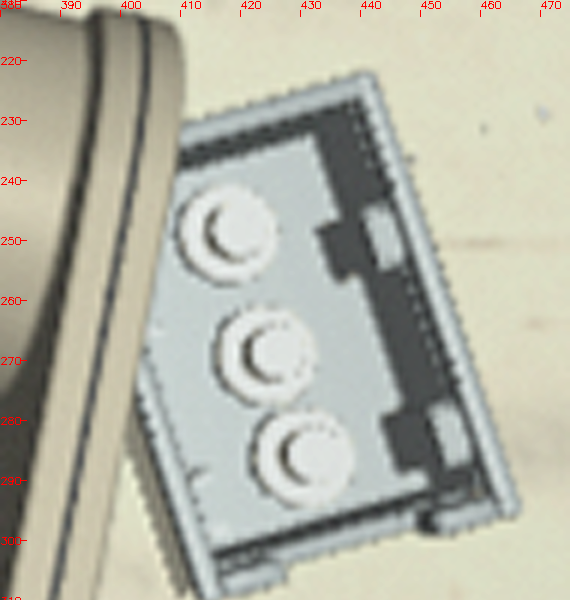

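Emit:
{"method": "drive_tool", "body": {"plan": [{"claw": 45, "dx": 0, "dy": 0, "dz": 0.0338, "ax": 0, "ay": -1.12, "az": 0}, {"claw": 45, "dx": 0.0005, "dy": 0, "dz": 0.0338, "ax": 0, "ay": -1.12, "az": 0}, {"claw": 45, "dx": 0.0011, "dy": 0, "dz": 0.0338, "ax": 0, "ay": -1.12, "az": 0}, {"claw": 45, "dx": 0.0018, "dy": 0, "dz": 0.0338, "ax": 0, "ay": -1.12, "az": 0}, {"claw": 45, "dx": 0.0025, "dy": 0, "dz": 0.0337, "ax": 0, "ay": -1.12, "az": 0}, {"claw": 45, "dx": 0.0031, "dy": 0, "dz": 0.0337, "ax": 0, "ay": -1.12, "az": 0}, {"claw": 45, "dx": 0.0038, "dy": 0, "dz": 0.0336, "ax": 0, "ay": -1.12, "az": 0}, {"claw": 45, "dx": 0.0044, "dy": 0, "dz": 0.0335, "ax": 0, "ay": -1.12, "az": 0}]}}

```text
time_s: 35.58
tcp_pos: [427.2, 201.3, 199.7]
tool_rot: [[0.965, -0.001, -0.262], [0.262, 0.0, 0.965], [-0.0, -1.0, 0.0]]
ft_force: [0.6, 0.0, 0.2]
gripper_width: 0.448
```

Emit:
{"method": "drive_tool", "body": {"plan": [{"claw": 45, "dx": 0.0051, "dy": 0.02, "dz": 0.0334, "ax": 0, "ay": -1.12, "az": 0}, {"claw": 45, "dx": 0, "dy": 0.02, "dz": 0, "ax": 0, "ay": 0, "az": 0}, {"claw": 45, "dx": 0, "dy": 0, "dz": 0, "ax": 0, "ay": 0, "az": 0}, {"claw": 45, "dx": 0, "dy": 0, "dz": 0, "ax": 0, "ay": 0, "az": 0}, {"claw": 45, "dx": 0, "dy": 0, "dz": 0, "ax": 0, "ay": 0, "az": 0}]}}

```text
time_s: 36.0
tcp_pos: [424.4, 232.5, 160.8]
tool_rot: [[0.96, -0.0, -0.279], [0.279, -0.0, 0.96], [-0.0, -1.0, -0.0]]
ft_force: [-0.3, 0.1, -1.0]
gripper_width: 0.449
```

```bash
python3 - <<'E'
from h import *
im,ci=shot('wrist','w32')
tote=np.array([[90,65,62],[-90,65,62],[-90,-65,62],[90,-65,62],[0,-60,62]]); print(proj(ci,world(TL,tote)).round(0))
im,ci=shot('top','t32'); crop(im,'t32b',(380,210,95,105))
k=world(TL,[[0,-60,62]])[0]; print(k)
plan([((k[0],k[1],120),.2835)],claw=0)
E
```

```text
[[412. 322.]
 [444. 127.]
 [274. 128.]
 [277. 322.]
 [281. 236.]]
[447.28305858 237.59506146  62.        ]
t36.10 tcp [425.3 232.5 161.8] phi 0.282 w0.448 F [0.5 0.2 0.3] q6 -1.46
2 [{"dx": 0.0112, "dy": 0.0209, "dz": -0.0006, "ay": -0.05, "az": 0.05, "claw": 0.0}, {"dx": 0.0113, "dy": 0.0209, "dz": -0.0006, "ay": -0.05, "az": 0.05, "claw": 0.0}]
```

View pics/w32.png

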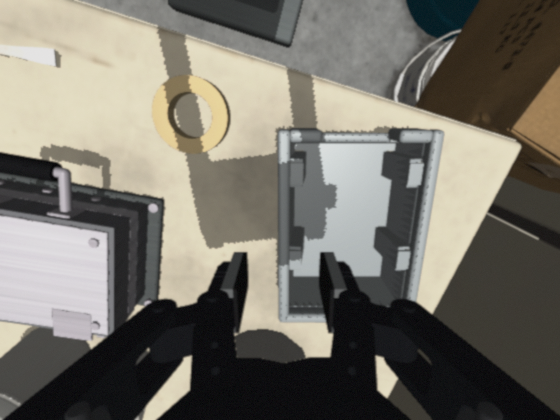

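View pics/t32b.png

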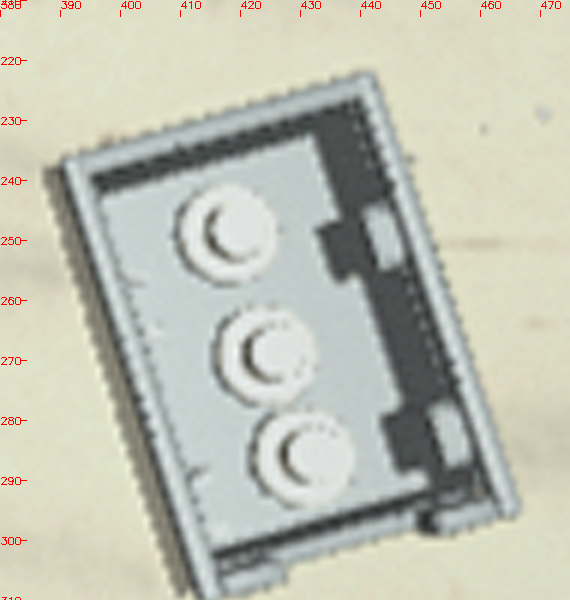

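Emit:
{"method": "drive_tool", "body": {"plan": [{"claw": 45, "dx": 0.011, "dy": 0.025, "dz": 0.001, "ax": 0, "ay": 0, "az": 0}, {"claw": 45, "dx": 0.011, "dy": 0.025, "dz": 0.001, "ax": 0, "ay": 0, "az": 0}, {"claw": 45, "dx": 0, "dy": 0, "dz": 0, "ax": 0, "ay": 0, "az": 0}, {"claw": 45, "dx": 0, "dy": 0, "dz": 0, "ax": 0, "ay": 0, "az": 0}, {"claw": 45, "dx": 0, "dy": 0, "dz": 0, "ax": 0, "ay": 0, "az": 0}]}}

```text
time_s: 36.52
tcp_pos: [445.5, 240.8, 112.0]
tool_rot: [[0.96, 0.001, -0.279], [0.279, 0.0, 0.96], [0.001, -1.0, 0.0]]
ft_force: [-0.4, 1.3, 0.7]
gripper_width: 0.449
```

```bash
python3 - <<'E'
from h import *
im,ci=shot('wrist','w33',(230,120,100,75),8)
print(proj(ci,world(TL,[[-35,-55,62],[-35,-65,62],[-35,-60,62],[0,-60,62],[-90,-65,62]])).round(0))
st()
E
```

```text
[[285. 184.]
 [270. 184.]
 [277. 184.]
 [278. 234.]
 [268.  93.]]
t36.57 tcp [445.8 241.1 112.5] phi 0.283 w0.444 F [ 0.5  1.2 -0.4] q6 -1.46
```

View pics/w33.png

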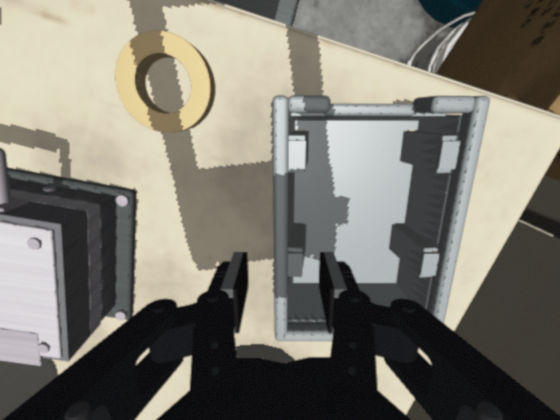

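Emit:
{"method": "drive_tool", "body": {"plan": [{"claw": 32, "dx": 0.0015, "dy": 0.025, "dz": -0.0017, "ax": 0, "ay": 0, "az": 0}, {"claw": 32, "dx": 0, "dy": 0.02, "dz": 0, "ax": 0, "ay": 0, "az": 0}, {"claw": 32, "dx": 0, "dy": 0.005, "dz": 0, "ax": 0, "ay": 0, "az": 0}, {"claw": 32, "dx": 0, "dy": 0, "dz": 0, "ax": 0, "ay": 0, "az": 0}, {"claw": 32, "dx": 0, "dy": 0, "dz": 0, "ax": 0, "ay": 0, "az": 0}, {"claw": 32, "dx": 0, "dy": 0, "dz": 0, "ax": 0, "ay": 0, "az": 0}]}}

```text
time_s: 37.07
tcp_pos: [447.9, 240.4, 62.5]
tool_rot: [[0.96, 0.003, -0.28], [0.28, 0.001, 0.96], [0.003, -1.0, 0.0]]
ft_force: [-0.2, -0.1, 0.3]
gripper_width: 0.322
```

```bash
sed -i 's/^TL=.*/TL=np.array([430.8,297.4,.2835])/' h.py; python3 - <<'E'
from h import *
im,ci=shot('wrist','w34')
st()
E
```

```text
t37.12 tcp [448.  240.4  62.4] phi 0.283 w0.326 F [-0.1  0.1  0.5] q6 -1.46
```

View pics/w34.png

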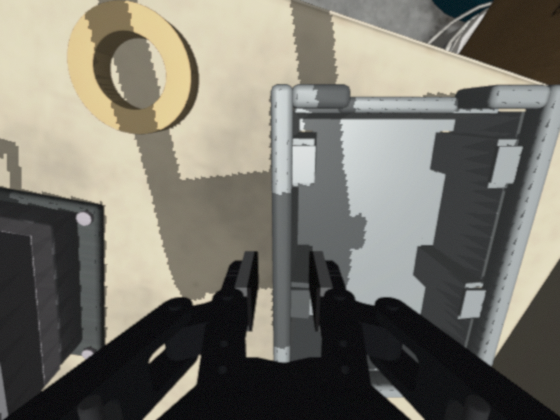

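Emit:
{"method": "drive_tool", "body": {"plan": [{"claw": 32, "dx": 0, "dy": 0.003, "dz": 0, "ax": 0, "ay": 0, "az": 0}, {"claw": 32, "dx": 0, "dy": 0.003, "dz": 0, "ax": 0, "ay": 0, "az": 0}, {"claw": 32, "dx": 0, "dy": 0, "dz": 0, "ax": 0, "ay": 0, "az": 0}, {"claw": 0, "dx": 0, "dy": 0, "dz": 0, "ax": 0, "ay": 0, "az": 0}, {"claw": 0, "dx": 0, "dy": 0, "dz": 0, "ax": 0, "ay": 0, "az": 0}, {"claw": 0, "dx": 0, "dy": 0, "dz": 0, "ax": 0, "ay": 0, "az": 0}, {"claw": 0, "dx": 0, "dy": 0, "dz": 0, "ax": 0, "ay": 0, "az": 0}], "squeeze": 80}}

```text
time_s: 37.7
tcp_pos: [446.8, 239.9, 54.6]
tool_rot: [[0.96, -0.0, -0.28], [0.28, -0.0, 0.96], [-0.0, -1.0, -0.0]]
ft_force: [-0.4, -1.5, 1.2]
gripper_width: 0.091
```

Emit:
{"method": "drive_tool", "body": {"plan": [{"claw": 0, "dx": 0, "dy": -0.005, "dz": 0, "ax": 0, "ay": 0, "az": 0}, {"claw": 0, "dx": 0, "dy": -0.015, "dz": 0, "ax": 0, "ay": 0, "az": 0}, {"claw": 0, "dx": 0, "dy": 0, "dz": 0, "ax": 0, "ay": 0, "az": 0}, {"claw": 0, "dx": 0, "dy": 0, "dz": 0, "ax": 0, "ay": 0, "az": 0}]}}

```text
time_s: 38.03
tcp_pos: [447.6, 240.2, 75.3]
tool_rot: [[0.96, 0.002, -0.28], [0.28, 0.001, 0.96], [0.002, -1.0, 0.0]]
ft_force: [0.4, -0.1, -1.4]
gripper_width: 0.097
```

```bash
python3 - <<'E'
from h import *
im,ci=shot('wrist','w35')
st(); shot('scene','s35')
E
```

```text
t38.08 tcp [447.  240.   74.5] phi 0.283 w0.091 F [-0.   0.7 -1.1] q6 -1.46
```

View pics/w35.png

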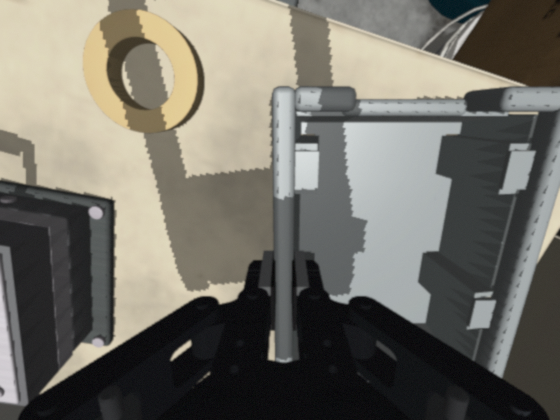

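View pics/s35.png

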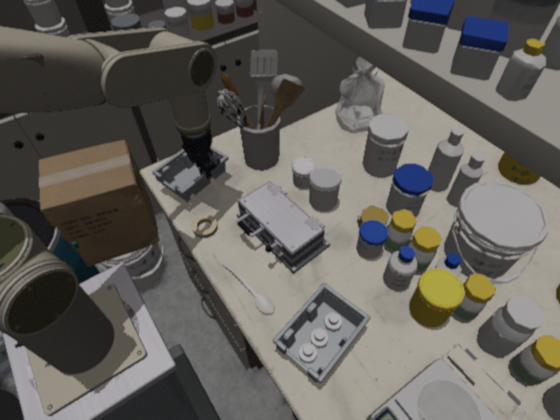

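```bash
python3 - <<'E'
from h import *
for f,b,k in (('w24',(215,135,145,170),4),('w19',(185,90,205,240),2),('t21',(380,210,95,105),5),('s35',(265,275,110,110),5)):
    crop(cv2.imread(f'pics/{f}.png'),f+'z',b,k)
E
```

```text
(no output)
```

View pics/w24z.png

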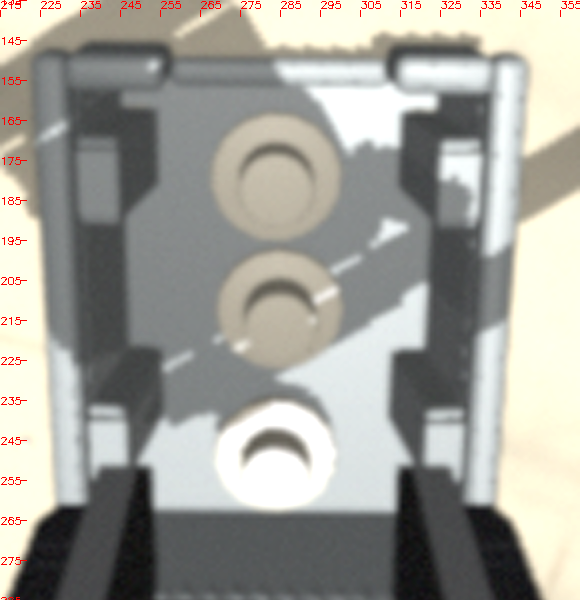

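View pics/t21z.png

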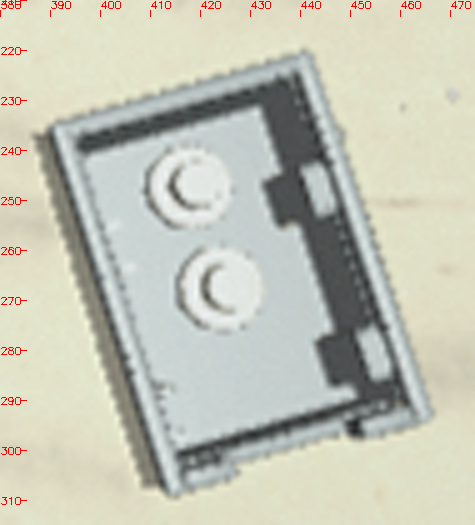

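View pics/s35z.png

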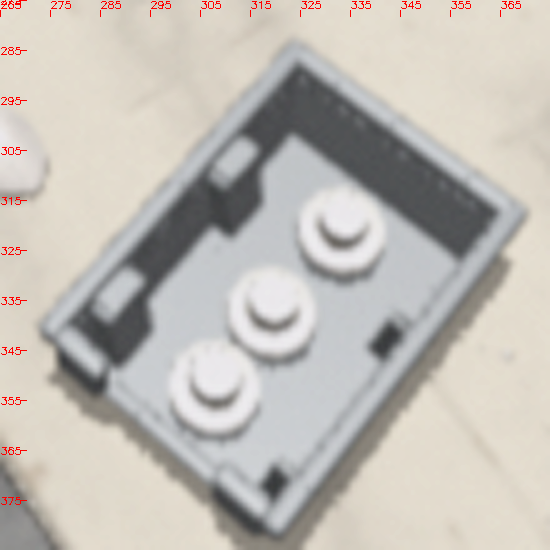

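```bash
python3 - <<'E'
from h import *
s=st(); ci=env.camera_info('wrist')
# hand-eye: cam X_c = R X + t ; tool X = Rt x + p
Rh=np.array(ci['R'])@s['tool_rot']; th=np.array(ci['R'])@s['tcp_pos']+ci['t']
def cam(p,phi): 
    R0=Rh@Rt(phi).T; c=dict(ci); c['R']=R0; c['t']=th-R0@np.array(p); return c
T=env.camera_info('top');S=env.camera_info('scene')
tote=np.array([[90,65,62],[-90,65,62],[-90,-65,62],[90,-65,62]])
g=lambda x0,y0,k,l: np.array([x0,y0])+np.array(l)/k-.42
print('top',fit([(T,tote,g(380,210,6.,[(65,160),(207,603),(520,512),(368,70)]))],[446,-294,.26]))
print('top before',fit([(T,tote,g(380,210,5.,[(53,127),(172,497),(432,415),(306,52)]))],[446,-294,.26]))
print('scene',fit([(S,tote,g(265,275,5.,[(297,38),(42,328),(275,537),(527,212)]))],[446,-294,.26]))
# wrist w24: outer edges of long rims at several rows; front corners
c24=cam([402.9,-307.0,234.1],.2585)
uv=g(215,135,4.,[(530,55),(32,55)])
print('wrist',proj(c24,world([446,-294,.26],tote)),uv)
# lines: left rim outer x at rows
L=np.array([[-90,-65,62],[-90,65,62],[-54,-49,54],[-54,49,54],[26,-49,54],[26,49,54]])
uv=g(215,135,4.,[(32,60),(530,60),(98,180),(460,183),(108,445),(444,447)])
f,r=fit([(c24,L,uv)],[446,-294,.26]);print(f,r.round(1).tolist())
E
```

```text
t38.13 tcp [446.5 239.8  74. ] phi 0.283 w0.091 F [ 0.4 -0.1 -1.2] q6 -1.46
top (array([ 4.44543583e+02, -2.93296104e+02,  2.54744518e-01]), array([[-1.31083474, -0.2024526 ],
       [-0.62917414,  0.83766153],
       [ 0.9896218 , -0.00137702],
       [ 0.79231867, -0.57888451]]))
top before (array([ 4.48175229e+02, -2.93135318e+02,  2.61282172e-01]), array([[-1.42044222, -0.22620998],
       [-0.40291216,  0.43738715],
       [ 1.23312634,  0.48586859],
       [ 0.44342016, -0.93359636]]))
scene (array([ 4.43554887e+02, -2.95298119e+02,  2.44937470e-01]), array([[-3.36528793e-01, -3.02909170e-01],
       [-1.64553291e+00, -4.63305433e-01],
       [ 4.76576674e-01,  5.39551115e-01],
       [ 9.94519254e-01, -6.98697627e-04]]))
wrist [[337.99987066 295.41981971]
 [347.71680197 145.33685609]
 [221.19421559 145.67625208]
 [231.31174282 295.62695634]] [[347.08 148.33]
 [222.58 148.33]]
[ 4.48590605e+02 -2.94066883e+02  2.48745986e-01] [[-1.0, -2.2], [0.7, -1.1], [0.5, 0.4], [-0.5, 0.5], [0.5, 0.6], [-0.3, 0.8]]
```

```bash
python3 - <<'E'
from h import *
s=env.sense();p=s['tcp_pos']
plan([((445,228,120),.283,4),((440,110,200),.283,4)],claw=0)
E
```

```text
t38.13 tcp [446.5 239.8  74. ] phi 0.283 w0.091 F [ 0.4 -0.1 -1.2] q6 -1.46
8 [{"dx": -0.0012, "dy": -0.0115, "dz": -0.0027, "claw": 0.0}, {"dx": -0.0012, "dy": -0.0115, "dz": -0.0027, "claw": 0.0}, {"dx": -0.0012, "dy": -0.0115, "dz": -0.0027, "claw": 0.0}, {"dx": -0.0012, "dy": -0.0115, "dz": -0.0027, "claw": 0.0}, {"dx": -0.0094, "dy": -0.02, "dz": -0.028, "claw": 0.0}, {"dx": -0.0094, "dy": -0.02, "dz": -0.028, "claw": 0.0}, {"dx": -0.0094, "dy": -0.02, "dz": -0.028, "claw": 0.0}, {"dx": -0.0094, "dy": -0.02, "dz": -0.028, "claw": 0.0}]
```

Emit:
{"method": "drive_tool", "body": {"plan": [{"claw": 0, "dx": -0.001, "dy": -0.0115, "dz": -0.0027, "ax": 0, "ay": 0, "az": 0}, {"claw": 0, "dx": -0.001, "dy": -0.0115, "dz": -0.0027, "ax": 0, "ay": 0, "az": 0}, {"claw": 0, "dx": -0.001, "dy": -0.0165, "dz": -0.0027, "ax": 0, "ay": 0, "az": 0}, {"claw": 0, "dx": -0.001, "dy": -0.0165, "dz": -0.0027, "ax": 0, "ay": 0, "az": 0}, {"claw": 0, "dx": -0.0094, "dy": -0.02, "dz": -0.028, "ax": 0, "ay": 0, "az": 0}, {"claw": 0, "dx": -0.0094, "dy": -0.02, "dz": -0.028, "ax": 0, "ay": 0, "az": 0}, {"claw": 0, "dx": -0.0094, "dy": -0.02, "dz": -0.028, "ax": 0, "ay": 0, "az": 0}, {"claw": 0, "dx": -0.0094, "dy": -0.02, "dz": -0.028, "ax": 0, "ay": 0, "az": 0}], "squeeze": 110}}

```text
time_s: 38.8
tcp_pos: [440.8, 109.1, 212.6]
tool_rot: [[0.96, 0.001, -0.28], [0.28, 0.0, 0.96], [0.001, -1.0, -0.0]]
ft_force: [0.4, -1.0, -0.8]
gripper_width: 0.08
```

```bash
python3 - <<'E'
from h import *
s=st()
# 27 rows: rotate about tool y while translating; intermediate phis
p=s['tcp_pos'];phi=.283; tgt=np.array([432.5,-236.3,205]); end=.25-np.pi
# waypoint chain: 27 rows at once
R=Rt(phi); n=27; d=(tgt-p)/n; a=(phi-end)/n; print(np.degrees(a))
for i in range(n):
    v=R.T@d; R=R@Ro.from_rotvec([0,a,0]).as_matrix(); print(i+1,(v/1000).round(4).tolist())
shot('scene','s36');shot('wrist','w36')
E
```

```text
t38.80 tcp [440.8 109.1 212.6] phi 0.284 w0.080 F [ 0.4 -1.  -0.8] q6 -1.73
6.7366948416271
1 [-0.0039, 0.0003, -0.0122]
2 [-0.0024, 0.0003, -0.0126]
3 [-0.0009, 0.0003, -0.0128]
4 [0.0006, 0.0003, -0.0128]
5 [0.0021, 0.0003, -0.0126]
6 [0.0035, 0.0003, -0.0123]
7 [0.005, 0.0003, -0.0118]
8 [0.0063, 0.0003, -0.0111]
9 [0.0076, 0.0003, -0.0103]
10 [0.0087, 0.0003, -0.0094]
11 [0.0098, 0.0003, -0.0083]
12 [0.0107, 0.0003, -0.0071]
13 [0.0114, 0.0003, -0.0058]
14 [0.012, 0.0003, -0.0044]
15 [0.0125, 0.0003, -0.0029]
16 [0.0127, 0.0003, -0.0015]
17 [0.0128, 0.0003, 0.0]
18 [0.0127, 0.0003, 0.0015]
19 [0.0124, 0.0003, 0.003]
20 [0.012, 0.0003, 0.0045]
21 [0.0114, 0.0003, 0.0058]
22 [0.0106, 0.0003, 0.0071]
23 [0.0097, 0.0003, 0.0083]
24 [0.0087, 0.0003, 0.0094]
25 [0.0075, 0.0003, 0.0104]
26 [0.0062, 0.0003, 0.0112]
27 [0.0049, 0.0003, 0.0118]
```

View pics/s36.png

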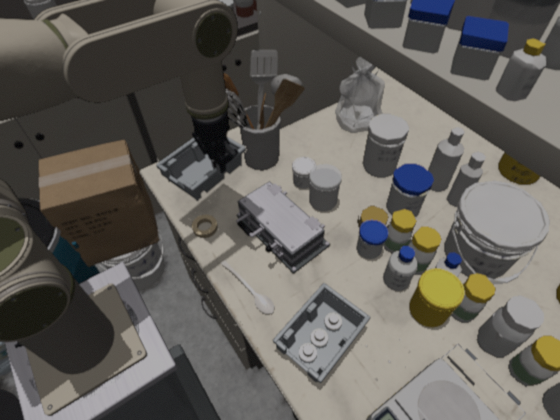

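View pics/w36.png

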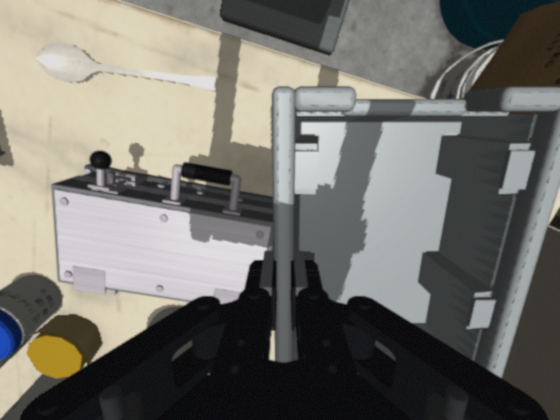

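Emit:
{"method": "drive_tool", "body": {"plan": [{"claw": 0, "dx": -0.004, "dy": 0, "dz": -0.012, "ax": 0, "ay": 6.74, "az": 0}, {"claw": 0, "dx": -0.0024, "dy": 0, "dz": -0.0126, "ax": 0, "ay": 6.74, "az": 0}, {"claw": 0, "dx": -0.0009, "dy": 0, "dz": -0.0128, "ax": 0, "ay": 6.74, "az": 0}, {"claw": 0, "dx": 0.0006, "dy": 0, "dz": -0.0128, "ax": 0, "ay": 6.74, "az": 0}, {"claw": 0, "dx": 0.0021, "dy": 0, "dz": -0.0126, "ax": 0, "ay": 6.74, "az": 0}, {"claw": 0, "dx": 0.0035, "dy": 0, "dz": -0.0123, "ax": 0, "ay": 6.74, "az": 0}, {"claw": 0, "dx": 0.005, "dy": 0, "dz": -0.0118, "ax": 0, "ay": 6.74, "az": 0}, {"claw": 0, "dx": 0.0063, "dy": 0, "dz": -0.0111, "ax": 0, "ay": 6.74, "az": 0}]}}

```text
time_s: 39.57
tcp_pos: [438.4, 7.9, 210.8]
tool_rot: [[0.788, 0.0, 0.616], [-0.616, 0.0, 0.788], [-0.0, -1.0, 0.0]]
ft_force: [-0.7, 0.4, -1.5]
gripper_width: 0.081
```

Emit:
{"method": "drive_tool", "body": {"plan": [{"claw": 0, "dx": 0.0076, "dy": 0, "dz": -0.0103, "ax": 0, "ay": 6.74, "az": 0}, {"claw": 0, "dx": 0.0087, "dy": 0, "dz": -0.0094, "ax": 0, "ay": 6.74, "az": 0}, {"claw": 0, "dx": 0.0098, "dy": 0, "dz": -0.0083, "ax": 0, "ay": 6.74, "az": 0}, {"claw": 0, "dx": 0.0107, "dy": 0, "dz": -0.0071, "ax": 0, "ay": 6.74, "az": 0}, {"claw": 0, "dx": 0.0114, "dy": 0, "dz": -0.0058, "ax": 0, "ay": 6.74, "az": 0}, {"claw": 0, "dx": 0.012, "dy": 0, "dz": -0.0044, "ax": 0, "ay": 6.74, "az": 0}, {"claw": 0, "dx": 0.0125, "dy": 0, "dz": -0.0029, "ax": 0, "ay": 6.74, "az": 0}, {"claw": 0, "dx": 0.0127, "dy": 0, "dz": -0.0015, "ax": 0, "ay": 6.74, "az": 0}]}}

```text
time_s: 40.23
tcp_pos: [435.8, -94.5, 210.7]
tool_rot: [[-0.034, 0.0, 0.999], [-0.999, 0.0, -0.034], [-0.0, -1.0, 0.0]]
ft_force: [-0.3, 0.0, -1.5]
gripper_width: 0.086
```

Emit:
{"method": "drive_tool", "body": {"plan": [{"claw": 0, "dx": 0.0128, "dy": 0, "dz": 0, "ax": 0, "ay": 6.74, "az": 0}, {"claw": 0, "dx": 0.0127, "dy": 0, "dz": 0.0015, "ax": 0, "ay": 6.74, "az": 0}, {"claw": 0, "dx": 0.0124, "dy": 0, "dz": 0.003, "ax": 0, "ay": 6.74, "az": 0}, {"claw": 0, "dx": 0.012, "dy": 0, "dz": 0.0045, "ax": 0, "ay": 6.74, "az": 0}, {"claw": 0, "dx": 0.0114, "dy": 0, "dz": 0.0058, "ax": 0, "ay": 6.74, "az": 0}, {"claw": 0, "dx": 0.0106, "dy": 0, "dz": 0.0071, "ax": 0, "ay": 6.74, "az": 0}, {"claw": 0, "dx": 0.0097, "dy": 0, "dz": 0.0083, "ax": 0, "ay": 6.74, "az": 0}, {"claw": 0, "dx": 0.0087, "dy": 0, "dz": 0.0094, "ax": 0, "ay": 6.74, "az": 0}]}}

```text
time_s: 40.9
tcp_pos: [433.2, -196.8, 210.7]
tool_rot: [[-0.828, 0.0, 0.561], [-0.561, 0.0, -0.828], [-0.0, -1.0, -0.0]]
ft_force: [0.2, -0.2, -1.3]
gripper_width: 0.081
```

Emit:
{"method": "drive_tool", "body": {"plan": [{"claw": 0, "dx": 0.0075, "dy": 0, "dz": 0.0104, "ax": 0, "ay": 6.74, "az": 0}, {"claw": 0, "dx": 0.0062, "dy": 0, "dz": 0.0112, "ax": 0, "ay": 6.74, "az": 0}, {"claw": 0, "dx": 0.0049, "dy": 0, "dz": 0.0118, "ax": 0, "ay": 6.74, "az": 0}, {"claw": 0, "dx": 0, "dy": 0, "dz": 0, "ax": 0, "ay": 0, "az": 0}, {"claw": 0, "dx": 0, "dy": 0, "dz": 0, "ax": 0, "ay": 0, "az": 0}, {"claw": 0, "dx": 0, "dy": 0, "dz": 0, "ax": 0, "ay": 0, "az": 0}]}}

```text
time_s: 41.4
tcp_pos: [432.3, -234.3, 210.5]
tool_rot: [[-0.968, -0.0, 0.249], [-0.249, 0.001, -0.968], [-0.0, -1.0, -0.001]]
ft_force: [-0.4, 0.3, -1.6]
gripper_width: 0.079
```

```bash
python3 - <<'E'
from h import *
s=st(); print(s['tool_rot'].round(3))
im,ci=shot('scene','s37'); im,ci=shot('top','t37'); shot('wrist','w37')
E
```

```text
t41.40 tcp [ 432.3 -234.3  210.5] phi -2.890 w0.079 F [-0.4  0.3 -1.6] q6 0.72
[[-0.968 -0.     0.249]
 [-0.249  0.001 -0.968]
 [-0.    -1.    -0.001]]
```

View pics/s37.png

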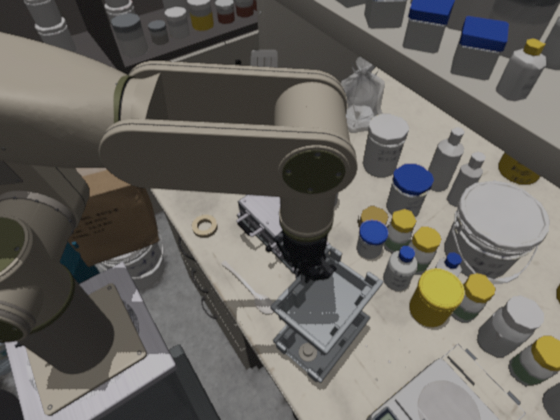

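View pics/t37.png

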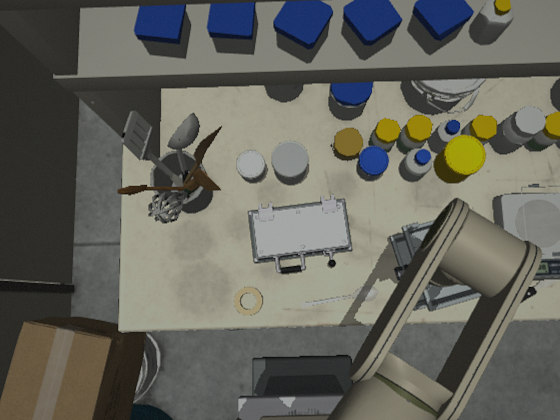

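View pics/w37.png

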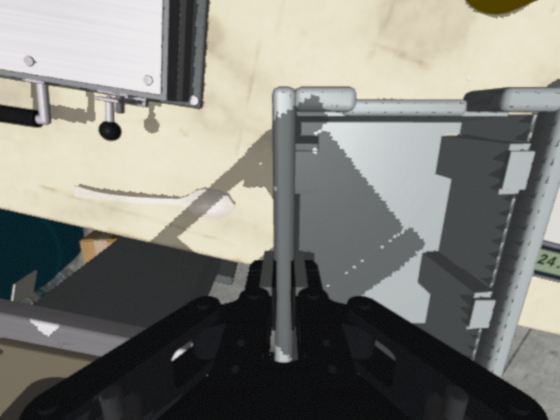

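Emit:
{"method": "drive_tool", "body": {"plan": [{"claw": 0, "dx": 0, "dy": 0.025, "dz": 0.001, "ax": 0, "ay": 0, "az": 0}, {"claw": 0, "dx": 0, "dy": 0.025, "dz": 0, "ax": 0, "ay": 0, "az": 0}, {"claw": 0, "dx": 0, "dy": 0.018, "dz": 0, "ax": 0, "ay": 0, "az": 0}, {"claw": 0, "dx": 0, "dy": 0, "dz": 0, "ax": 0, "ay": 0, "az": 0}, {"claw": 0, "dx": 0, "dy": 0, "dz": 0, "ax": 0, "ay": 0, "az": 0}, {"claw": 0, "dx": 0, "dy": 0, "dz": 0, "ax": 0, "ay": 0, "az": 0}]}}

```text
time_s: 42.05
tcp_pos: [433.2, -236.1, 143.8]
tool_rot: [[-0.969, 0.001, 0.247], [-0.247, -0.001, -0.969], [-0.001, -1.0, 0.001]]
ft_force: [0.1, 0.0, -0.8]
gripper_width: 0.082
```

```bash
python3 - <<'E'
from h import *
s=st(); p=s['tcp_pos']
im,ci=shot('scene','s38'); crop(im,'s38c',(260,255,130,125),5); im,ct=shot('top','t38'); crop(im,'t38c',(375,205,100,110),5)
low=[446.8,-294.2,.25]
tote=np.array([[90,65,62],[-90,65,62],[-90,-65,62],[90,-65,62]])
print('low',proj(ci,world(low,tote)).round(1).tolist(),proj(ct,world(low,tote)).round(1).tolist())
a=.25; up=[p[0]+.2474*59.6-.48,p[1]-57.75-.12,a]; z=p[2]-54.6
print('up',up,z)
t2=tote.copy(); t2[:,2]+=z
print(proj(ci,world(up,t2)).round(1).tolist(),proj(ct,world(up,t2)).round(1).tolist())
E
```

```text
t42.05 tcp [ 433.2 -236.1  143.8] phi -2.892 w0.082 F [ 0.1  0.  -0.8] q6 0.72
low [[324.2, 280.8], [272.4, 338.7], [321.3, 381.1], [371.6, 315.5]] [[389.6, 234.9], [413.6, 309.8], [467.4, 294.1], [442.2, 219.8]]
up [np.float64(447.4950133547528), np.float64(-293.9700124093912), 0.25] 89.24634531734245Traceback (most recent call last):
  File "<stdin>", line 9, in <module>
numpy._core._exceptions._UFuncOutputCastingError: Cannot cast ufunc 'add' output from dtype('float64') to dtype('int64') with casting rule 'same_kind'
```

View pics/s38c.png

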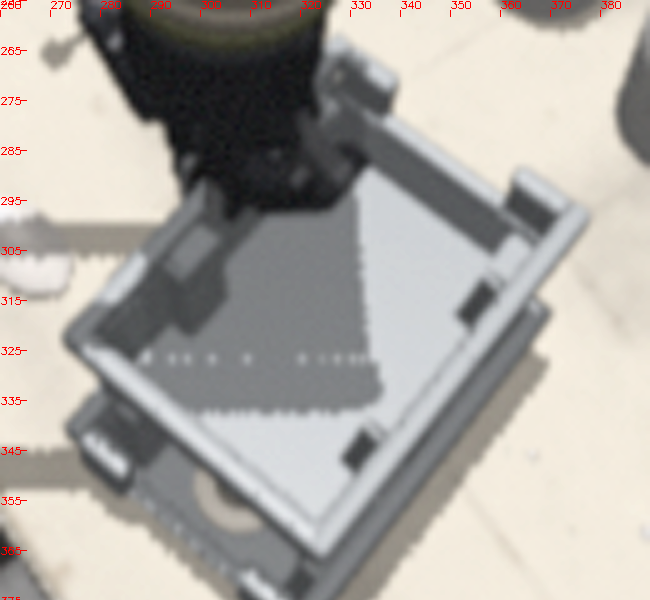

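View pics/t38c.png

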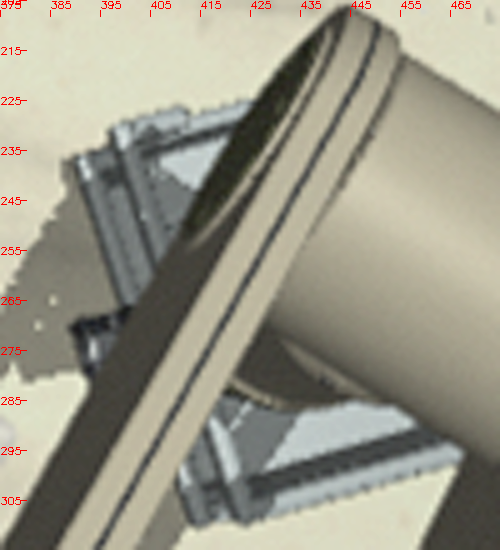

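```bash
python3 - <<'E'
from h import *
S=env.camera_info('scene');T=env.camera_info('top')
tote=np.array([[90,65,62],[-90,65,62],[-90,-65,62],[90,-65,62.]])
t2=tote.copy(); t2[:,2]+=89.2
low=[446.8,-294.2,.25]; up=[447.5,-294,.25]
print(proj(S,world(up,t2)).round(1).tolist(),proj(T,world(up,t2)).round(1).tolist())
g=lambda x0,y0,k,l: np.array([x0,y0])+np.array(l)/k-.42
print('up S obs',g(260,255,5,[(62,335),(320,558),(590,208)]))
print('up T obs',g(375,205,5,[(110,128),(240,526)]))
print('low S obs',g(260,255,5,[(64,425)]),'low T',g(375,205,5,[(66,158),(190,526)]))
print(fit([(S,t2[1:],g(260,255,5,[(62,335),(320,558),(590,208)]))],up))
print(proj(S,world(low,tote)).round(1).tolist(),proj(T,world(low,tote)).round(1).tolist())
E
```

```text
[[327.3, 260.5], [271.2, 321.3], [324.7, 366.5], [379.0, 296.9]] [[396.7, 229.7], [422.8, 310.4], [480.9, 293.4], [453.4, 213.4]]
up S obs [[271.98 321.58]
 [323.58 366.18]
 [377.58 296.18]]
up T obs [[396.58 230.18]
 [422.58 309.78]]
low S obs [[272.38 339.58]] low T [[387.78 236.18]
 [412.58 309.78]]
(array([ 4.46435547e+02, -2.92533026e+02,  2.56828605e-01]), array([[-1.55116981, -0.16024005],
       [ 0.5584046 , -0.02073849],
       [ 0.34646485,  0.08836014]]))
[[324.2, 280.8], [272.4, 338.7], [321.3, 381.1], [371.6, 315.5]] [[389.6, 234.9], [413.6, 309.8], [467.4, 294.1], [442.2, 219.8]]
```

Emit:
{"method": "drive_tool", "body": {"plan": [{"claw": 0, "dx": 0.0022, "dy": 0.015, "dz": -0.0003, "ax": 0, "ay": 0, "az": 0}, {"claw": 0, "dx": 0, "dy": 0.005, "dz": 0, "ax": 0, "ay": 0, "az": 0}, {"claw": 0, "dx": 0, "dy": 0, "dz": 0, "ax": 0, "ay": 0, "az": 0}, {"claw": 0, "dx": 0, "dy": 0, "dz": 0, "ax": 0, "ay": 0, "az": 0}, {"claw": 0, "dx": 0, "dy": 0, "dz": 0, "ax": 0, "ay": 0, "az": 0}]}}

```text
time_s: 42.57
tcp_pos: [430.8, -236.4, 123.3]
tool_rot: [[-0.969, 0.001, 0.246], [-0.246, -0.0, -0.969], [-0.001, -1.0, 0.001]]
ft_force: [-0.5, -0.4, -1.0]
gripper_width: 0.08
```

```bash
python3 - <<'E'
from h import *
s=st()
im,ci=shot('scene','s39'); crop(im,'s39c',(260,265,130,120),5)
E
```

```text
t42.57 tcp [ 430.8 -236.4  123.3] phi -2.893 w0.080 F [-0.5 -0.4 -1. ] q6 0.72
```

View pics/s39c.png

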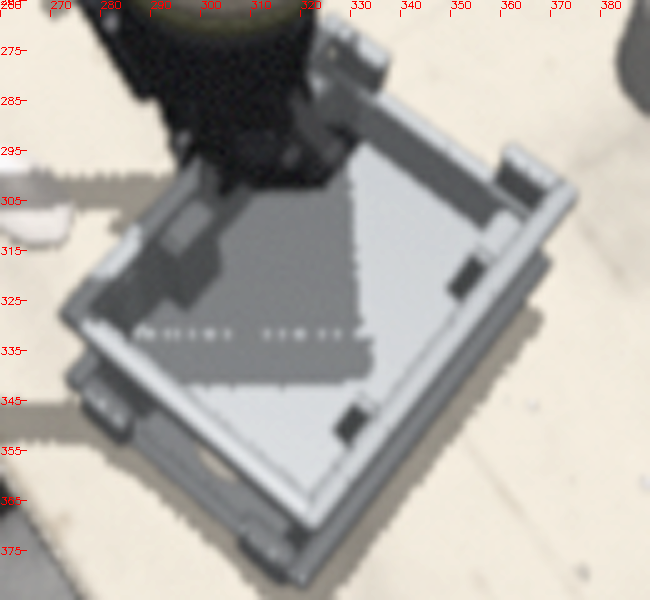

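```bash
python3 - <<'E'
from h import *
S=env.camera_info('scene')
tote=np.array([[-90,65,62],[-90,-65,62],[90,-65,62.]])
t2=tote.copy(); t2[:,2]+=68.7
g=lambda x0,y0,k,l: np.array([x0,y0])+np.array(l)/k-.42
print(fit([(S,t2,g(260,265,5,[(60,312),(313,530),(578,190)]))],[445,-294,.25]))
print(fit([(S,tote,g(260,265,5,[(67,378),(300,588),(552,262)]))],[445,-294,.25]))
E
```

```text
(array([ 4.43883979e+02, -2.93925819e+02,  2.52335685e-01]), array([[-1.535513  , -0.34102813],
       [ 0.29636276,  0.54773892],
       [ 0.65868204, -0.40329029]]))
(array([ 4.43042027e+02, -2.94872869e+02,  2.49289039e-01]), array([[-1.91233596, -0.26896281],
       [ 0.38349124,  0.3327757 ],
       [ 0.60648787, -0.23013872]]))
```

Emit:
{"method": "drive_tool", "body": {"plan": [{"claw": 0, "dx": 0.0008, "dy": 0.004, "dz": 0.0005, "ax": 0, "ay": 0, "az": 0}, {"claw": 0, "dx": 0, "dy": 0.003, "dz": 0, "ax": 0, "ay": 0, "az": 0}, {"claw": 0, "dx": 0, "dy": 0.003, "dz": 0, "ax": 0, "ay": 0, "az": 0}, {"claw": 0, "dx": 0, "dy": 0.002, "dz": 0, "ax": 0, "ay": 0, "az": 0}, {"claw": 0, "dx": 0, "dy": 0, "dz": 0, "ax": 0, "ay": 0, "az": 0}, {"claw": 0, "dx": 0, "dy": 0, "dz": 0, "ax": 0, "ay": 0, "az": 0}]}}

```text
time_s: 43.12
tcp_pos: [429.9, -237.3, 110.6]
tool_rot: [[-0.969, 0.0, 0.246], [-0.246, -0.001, -0.969], [-0.0, -1.0, 0.001]]
ft_force: [0.4, -1.9, 0.2]
gripper_width: 0.086
```

Emit:
{"method": "drive_tool", "body": {"plan": [{"claw": 0, "dx": 0, "dy": 0.0015, "dz": 0, "ax": 0, "ay": 0, "az": 0}, {"claw": 0, "dx": 0, "dy": 0.001, "dz": 0, "ax": 0, "ay": 0, "az": 0}, {"claw": 0, "dx": 0, "dy": 0, "dz": 0, "ax": 0, "ay": 0, "az": 0}, {"claw": 0, "dx": 0, "dy": 0, "dz": 0, "ax": 0, "ay": 0, "az": 0}]}}

```text
time_s: 43.45
tcp_pos: [429.9, -236.4, 108.7]
tool_rot: [[-0.969, 0.0, 0.246], [-0.246, 0.001, -0.969], [-0.0, -1.0, -0.001]]
ft_force: [-1.5, 3.4, 8.0]
gripper_width: 0.083
```

```bash
python3 - <<'E'
from h import *
s=st(); print(s['moment'].round(2))
im,ci=shot('scene','s40'); crop(im,'s40c',(260,265,130,120),5)
E
```

```text
t43.45 tcp [ 429.9 -236.4  108.7] phi -2.893 w0.083 F [-1.5  3.4  8. ] q6 0.71
[ 0.11  0.3  -0.08]
```

View pics/s40c.png

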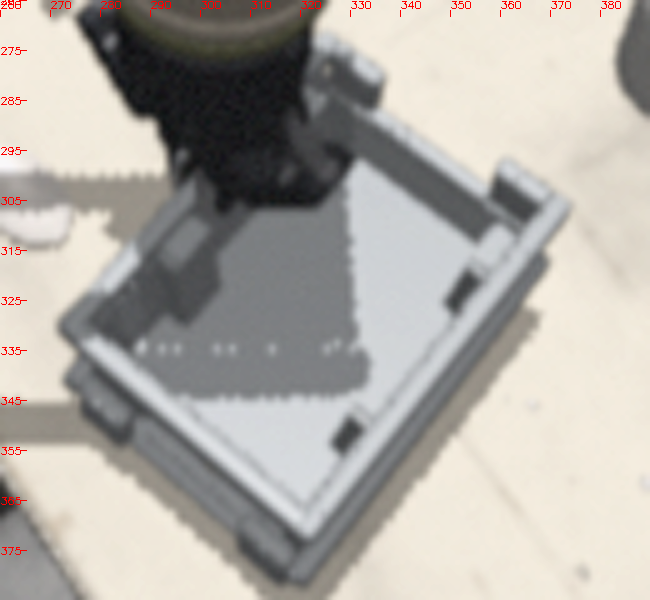

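Emit:
{"method": "drive_tool", "body": {"plan": [{"claw": 28, "dx": 0, "dy": 0, "dz": 0, "ax": 0, "ay": 0, "az": 0}, {"claw": 28, "dx": 0, "dy": 0, "dz": 0, "ax": 0, "ay": 0, "az": 0}, {"claw": 28, "dx": 0, "dy": 0, "dz": 0, "ax": 0, "ay": 0, "az": 0}, {"claw": 28, "dx": 0, "dy": -0.015, "dz": 0, "ax": 0, "ay": 0, "az": 0}, {"claw": 28, "dx": 0, "dy": -0.03, "dz": 0, "ax": 0, "ay": 0, "az": 0}, {"claw": 28, "dx": 0, "dy": -0.04, "dz": 0, "ax": 0, "ay": 0, "az": 0}, {"claw": 28, "dx": 0, "dy": -0.03, "dz": 0, "ax": 0, "ay": 0, "az": 0}]}}

```text
time_s: 44.08
tcp_pos: [429.5, -236.7, 224.9]
tool_rot: [[-0.969, -0.0, 0.246], [-0.246, 0.0, -0.969], [0.0, -1.0, -0.0]]
ft_force: [1.8, -0.5, 1.0]
gripper_width: 0.275
```

Emit:
{"method": "drive_tool", "body": {"plan": [{"claw": 28, "dx": 0, "dy": 0, "dz": -0.04, "ax": 0, "ay": 0, "az": 0}, {"claw": 28, "dx": 0, "dy": 0, "dz": -0.04, "ax": 0, "ay": 0, "az": 0}, {"claw": 28, "dx": 0, "dy": 0, "dz": -0.04, "ax": 0, "ay": 0, "az": 0}, {"claw": 28, "dx": 0, "dy": 0, "dz": -0.04, "ax": 0, "ay": 0, "az": 0}, {"claw": 28, "dx": 0, "dy": 0, "dz": -0.04, "ax": 0, "ay": 0, "az": 0}, {"claw": 28, "dx": 0, "dy": 0, "dz": -0.04, "ax": 0, "ay": 0, "az": 0}, {"claw": 28, "dx": 0, "dy": 0, "dz": -0.04, "ax": 0, "ay": 0, "az": 0}, {"claw": 28, "dx": 0, "dy": 0, "dz": -0.04, "ax": 0, "ay": 0, "az": 0}]}}

```text
time_s: 44.75
tcp_pos: [349.9, 74.8, 222.9]
tool_rot: [[-0.969, 0.001, 0.245], [-0.245, 0.0, -0.969], [-0.001, -1.0, -0.0]]
ft_force: [1.3, 0.5, -0.7]
gripper_width: 0.28
```

```bash
python3 - <<'E'
from h import *
s=st()
im,ci=shot('scene','s41'); crop(im,'s41c',(260,265,130,120),5); crop(im,'s41m',(225,165,130,100),6)
im,ci=shot('top','t41'); crop(im,'t41c',(380,205,100,110),5);crop(im,'t41m',(235,185,130,95),6)
E
```

```text
t44.75 tcp [349.9  74.8 222.9] phi -2.894 w0.280 F [ 1.3  0.5 -0.7] q6 1.39
```

View pics/s41c.png

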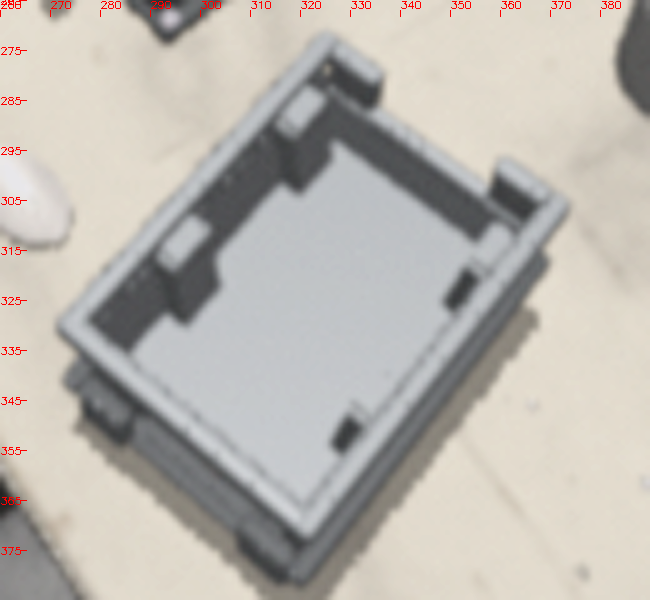

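View pics/s41m.png

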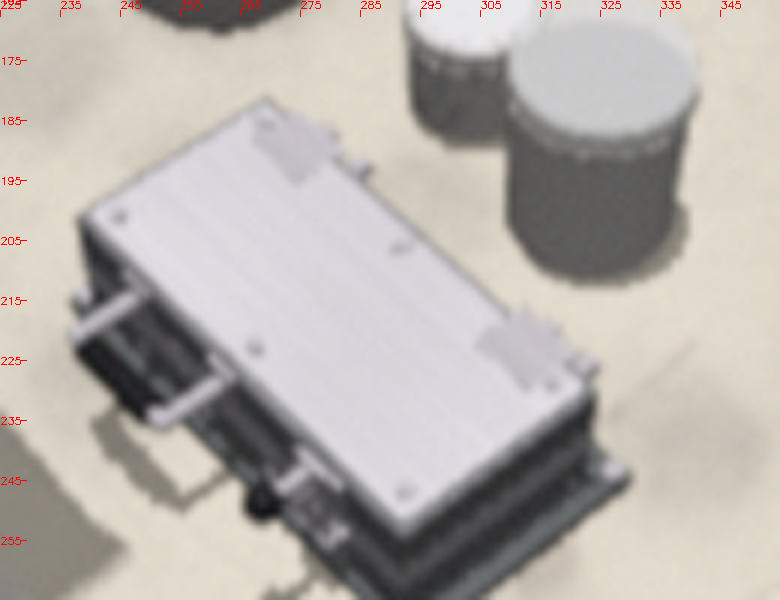

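View pics/t41.png

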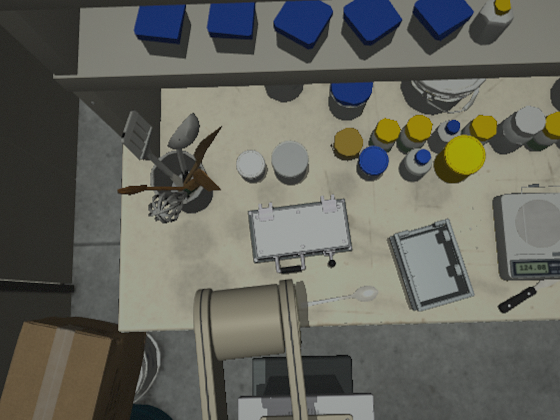

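View pics/t41c.png

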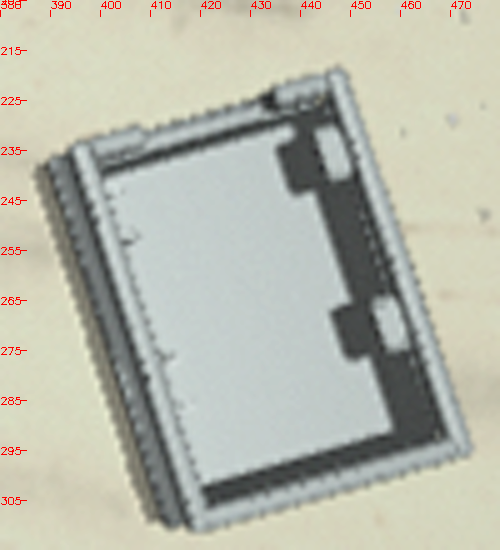

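```bash
python3 - <<'E'
from h import *
S=env.camera_info('scene');T=env.camera_info('top')
tote=np.array([[-90,65,62],[-90,-65,62],[90,-65,62.],[90,65,62]])
t2=tote.copy(); t2[:,2]+=54
g=lambda x0,y0,k,l: np.array([x0,y0])+np.array(l)/k-.42
print(fit([(S,t2,g(260,265,5,[(58,328),(307,540),(572,204),(325,30)]))],[445,-294,.25]))
print(fit([(S,t2[:3],g(260,265,5,[(58,328),(307,540),(572,204)]))],[445,-294,.25])[0])
print(fit([(S,tote[:3],g(260,265,5,[(63,380),(298,588),(551,262)]))],[445,-294,.25])[0])
print('top',fit([(T,t2,g(380,205,5,[(192,530),(470,450),(342,65),(75,148)]))],[445,-294,.25]))
E
```

```text
(array([ 4.43203743e+02, -2.93791355e+02,  2.51668486e-01]), array([[-1.20632779, -0.55142346],
       [ 0.60566598,  1.12242879],
       [ 0.38984298,  0.07344265],
       [-0.15585153, -0.86380901]]))
[ 4.43391334e+02 -2.93252843e+02  2.53116480e-01]
[ 4.42206494e+02 -2.94618964e+02  2.51331309e-01]
top (array([ 4.44643766e+02, -2.92071895e+02,  2.46049151e-01]), array([[-0.01144472,  0.7210208 ],
       [ 0.80123554,  0.47813572],
       [ 0.20628532, -0.30097232],
       [-1.50210311, -1.32264851]]))
```

Emit:
{"method": "drive_tool", "body": {"plan": [{"claw": 28, "dx": 0, "dy": 0, "dz": 0, "ax": 0, "ay": 0, "az": 0}, {"claw": 28, "dx": 0, "dy": 0, "dz": 0, "ax": 0, "ay": 0, "az": 0}, {"claw": 28, "dx": 0, "dy": 0, "dz": 0, "ax": 0, "ay": 0, "az": 0}]}}

```text
time_s: 45.1
tcp_pos: [351.2, 72.2, 222.8]
tool_rot: [[-0.97, -0.0, 0.244], [-0.244, -0.0, -0.97], [0.0, -1.0, 0.0]]
ft_force: [0.5, -1.0, -0.1]
gripper_width: 0.28
```

```bash
python3 - <<'E'
from h import *
st(); print(env.finish_job())
E
```

```text
t45.10 tcp [351.2  72.2 222.8] phi -2.895 w0.280 F [ 0.5 -1.  -0.1] q6 1.38
the job is handed in; nothing more can be done
None
```

I demoulded all three stoppers into the right-hand tote and stacked the left-hand tote on top of it, turned by half a turn. The mould is shut again and the hasp is closed over its staple. I handed the job in at 45.1 s of the 208 s; no verdict is reported.

**Last checks**
- **Stacking:** the upper tote seated with the gripper 54 mm higher than when I picked that tote off the bench, which matches the ledges. In the scene camera the two totes are about 1–2 mm apart in centre and square within about 0.01 rad.
- **Mould:** lid and hasp look the same as in the first picture. I have no direct reading of either joint.
- **Blue-lidded jar:** it still stands where it was at the start.
- **Robot:** it is clear of everything and at rest.

**What disagreed or could not be seen**
- **Tote shift:** the right tote slid about 3–4 mm while I placed the third stopper. I measured it again before stacking.
- **Camera spread:** the cameras disagreed by a few millimetres on where the lower tote stood. I corrected this by comparing both totes in the same picture.
- **Stoppers:** the upper tote now hides them. They were last seen in the tote, all three upright, before I stacked.

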